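# Weigh the loaded carrier on the spring scale and store it

## Task

Stand all the aluminium weights upright in the white carrier tray then hang the carrier by its bar in both prongs of the spring scale's hook, letting it down slowly so that the pointer does not jerk, let go and wait until the pointer has settled for a second. With the carrier hanging free and still, press the red record button fully, then take the carrier off and slide it with its weights along the bench into the dock until it is fully home. Leave the other things where they are.

Things in the scene. Friction and masses are not known exactly. Their poses are not given: they have to be found in the camera images.
- carrier: white tray 220 (x) x 150 (y) x 26 mm, walls 4, inner floor 7 mm up, slippery black runners under it, with a steel bail: 8 mm uprights at x = 0, y = +-56 mm and a crossbar along y. Loose, 0.28 kg; a half turn makes no difference. Origin: centre of underside. Each end has room for two weights (e.g. x = +-76, y = +-32 mm); best spread over both. Unevenly loaded it hangs tilted some 10 degrees; levels when set down
- carrier_grip (a point): centre of the orange grip block on the middle of the carrier's crossbar, 180 mm above the underside; block 30 (x) x 22 (y) x 52 (z) mm, to be pinched from above across its 22 mm (along the carrier's y). Axes as the carrier
- carrier_bar (a point): middle of the axis of the carrier's crossbar, 150 mm above the underside (30 mm below the block's centre). Axes as the carrier
- scale: spring scale, fixed: steel foot, 434 mm tall aluminium column 195 mm behind (+x of) the hook with a white graduated strip. Origin: on the bench right under the hook; +x runs from the hook's open tips back to the column: the carrier, its x along this x, comes in along +x
- hook_seat (a point): midway between the two hook prongs, where the bar's axis rests; 255 mm up unloaded, sinks with the load; axes as the scale. Prongs: 8 mm bars along x at y = +-40 mm with V notches open upward, 15 mm deep below the seat; free tips 20 mm towards -x, 13 mm above it. Bring the bar in from -x above the tips (prongs inside the bail, over the tray) and let it down into the notches
- pointer (a joint): how far the sprung hook and its red pointer have sunk, in m: 0 unloaded, at most 0.08; spring 180 N/m (about 15 mm for the empty carrier, 26 to 52 mm loaded), lightly damped, so it swings for one to two seconds when let go
- dock: grey dock fixed on the bench, 36 mm high, open to its -x: cheeks 158 mm apart with lips (30 mm up, 132 mm apart) that pass over the tray's side walls and beside the bail; yellow flared lead-ins start 97 mm before the origin; no floor, the carrier slides on the bench along +x to an end stop. Origin: on the bench; the carrier's origin is within 2 mm of it, axes parallel, when fully home
- console: cream readout console fixed on the bench, 100 x 120 x 45 mm, red button on its near end. Origin on the bench under the button
- record_top (a point): centre of the top of the red record button on the console; 28 mm across, pressed straight down
- record (a joint): travel of the record button in m: 0 up, 0.006 fully down (5 N), springs back
- w1_mid (a point): aluminium weight with a brass knob, 0.10 to 0.17 kg: body 50 mm across and 32 tall, knob 20 mm across and 40 tall on top, 72 mm in all. This point is half-way up on its axis, 36 mm above its underside; z up. May be absent
- w2_mid (a point): aluminium weight with a brass knob, 0.10 to 0.17 kg: body 50 mm across and 32 tall, knob 20 mm across and 40 tall on top, 72 mm in all. This point is half-way up on its axis, 36 mm above its underside; z up. May be absent
- w3_mid (a point): aluminium weight with a brass knob, 0.10 to 0.17 kg: body 50 mm across and 32 tall, knob 20 mm across and 40 tall on top, 72 mm in all. This point is half-way up on its axis, 36 mm above its underside; z up. May be absent
- w4_mid (a point): aluminium weight with a brass knob, 0.10 to 0.17 kg: body 50 mm across and 32 tall, knob 20 mm across and 40 tall on top, 72 mm in all. This point is half-way up on its axis, 36 mm above its underside; z up. May be absent
- plaster: bystander: white plaster cylinder, 40 mm across and 50 tall, standing in the row with the weights; not a weight. Origin: centre of its underside
- plate: bystander: white round disc, 110 mm across, 14 thick. Origin: centre of its underside
- case: bystander: blue flat case, 130 x 90 x 30 mm. Origin: centre of its underside
- tape: bystander: yellow ring, 64 mm across, 20 tall. Origin: centre of its underside
- disc: bystander: brass disc, 64 mm across, 16 thick. Origin: centre of its underside
- cup: bystander: white cup, 72 mm across, 85 tall. Origin: centre of its underside
- jar: bystander: jar, 60 mm across, 90 tall. Origin: centre of its underside
There are look-alikes about, which are no part of the job. What is shaped like the part that bears w4_mid but blue or turquoise is not meant.

How it is judged:
By the outcome, as a careful person would: the job done as asked, in the order asked, and still so for the second after the job is handed in, with the robot touching nothing.
Of w1, w2, w3, w4 only 2 to 4 are there at a start; the rules pass over those that are not, and their reading is None.
At some moment in a run one of w1, w2, w3, w4 may be knocked a few centimetres aside while the robot is not near it.
It also fails if it takes over 210 s, if anything falls off the work surface, if the arm or the gripper's body presses on something with over 40 N, if the wrist force passes 120 N, or if a joint passes its speed limit or range.

## Robot

A 6-joint arm with a two-finger parallel gripper is mounted at the origin on the work surface. World frame = base frame: x ahead of the robot, y to its left, z up, the work surface at z = 0. Lengths are in m, angles in rad, forces in N, time in s.
With the tool pointing down it reaches from about 0.3 to 0.875 m from the base axis. Payload 6.4 kg.
Tool frame: the origin (TCP) lies at the centre of the arm's flange, where the gripper is bolted on; the fingertips stand 173 mm ahead of it and the grasp point (between the pads) lies 155 mm ahead of it; z points along the fingers, x is the direction in which the jaws open and shut, and the axes are right-handed (so a half turn about z gives the same grasp; the last joint's range is limited). The gripper opens to 85 mm and grips with 20 to 120 N. Pads are 22 mm wide; open, the fingers measure 114 mm over their backs; the gripper's body (76 mm by 85 mm) begins 54 mm behind the grasp point. The pads swing forward as they close: fully open they stand 13 mm farther back than shut.
Start: joints at [-0.206, 0.181, 1.607, -0, 1.354, -0.206], TCP at [0.575, 0, 0.405] pointing down, gripper open.
Joint ranges: [-2.99, 2.99], [-0.89, 2.07], [0.3, 2.58], [-1.14, 4.28], [0, 2.63], [-3.12, 3.12]. Speed limits (rad/s): [2.57, 2.57, 3.01, 3.14, 3.14, 3.14].

## Interface

Orientations are given as a unit quaternion [w, x, y, z].
In Python, from bench import ctrl gives the robot as it stands. The module is installed in compiled form; this text tells all that it offers.
- The arm moves only by the tool move_arm, never from a script. Its argument "moves" is a list of rows, each an object of numbers: "gripper": the opening in per cent of the stroke, from 0 (shut) to 100 (fully open); "x", "y", "z": the shift along the tool's x, y, z in cm; "roll": the turn about the tool's z in degrees. In form: [{"gripper": .., "x": .., "y": .., "z": .., "roll": ..}, ...]. A call has 1 to 5 rows; each row shifts and turns the commanded pose from where the row before left it, along the tool's axes as they then stand; what a row does not reach is not made up. A row lasts 1/8 s, in which the tool goes at most 62.5 mm and 10.7 degrees, less where a joint would pass 70% of its speed; a pose out of reach is approached as far as the arm can. A call is refused whole if a number of a shift passes 6.25 or a number of a turn 10.7, either way. A call with a gripper value outside its range is refused whole. The fingers move at their own pace and stop on an object; the grip force is fixed at half the most. Time passes only in rows, so rows that do not move let the fingers close. It gives the time, the measured TCP pose, the force and the opening at its end, in the units of the state.
- ctrl.get_obs(): the state, without advancing time (a new reading comes with each control period).
- ctrl.camera(name): name is "scene" or "side" or "wrist"; returns a dict with "img" (384x512x3 uint8, red, green, blue), "fx", "fy", "cx", "cy" (pixels), "world_from_camera" (4x4, takes a point from camera to world coordinates); the wrist camera has in their place "tool_from_camera" (4x4, takes a point from camera to tool coordinates, whose origin is the TCP and whose axes are the tool frame's). Camera axes: x right, y up, looking along -z (the intrinsics and any distortion apply to the point x, -y, -z); pixel columns grow to the right and rows downward; lengths in m; the calibration is good to about 2 mm. A picture is of the moment at which its call begins: read the wrist's pose just before it. There is no depth.
- ctrl.hand_in(): hands the job in, once; it reports no verdict.
The state is a dict: "time_s": time; "q": joint angles; "dq": joint speeds; "joint_efforts": joint torques, N m; "eef_pos": TCP position; "eef_rot": TCP orientation; "wrist_force": force on the tool from outside, world axes, zero at the start; "torque": the same for the moment, N m; "opening": opening from 0.0 (shut) to 1.0 (fully open).
Only numpy, scipy, OpenCV 4.12 (cv2) and the standard library are available. Lean on these libraries where they do the work, as an engineer would, in place of code of your own. Each camera call takes 0.05 s, during which the arm holds its last target. There are 200 camera calls.

## Working session

There is one attempt and no reset: what is moved stays moved. The work goes in short steps, Python scripts to look and compute and a tool call to move; the robot and the scene stay as the last step left them, time stands still between calls to the robot, and variables do not carry over. Pictures are saved under pics/ and viewed, about 12 in all and at most 16, crops included, and the job is handed in when it is done.

Besides the shell and the picture viewer there is one more tool, called after ">>>" as name(argument=value, ...), one argument or row to a line, values as JSON. move_arm: Moves the arm, as the interface text tells. Its arguments: {"type":"object","properties":{"moves":{"type":"array","items":{"type":"object","properties":{"gripper":{"type":"number"},"x":{"type":"number"},"y":{"type":"number"},"z":{"type":"number"},"roll":{"type":"number"}}}}},"required":["moves"]}

```bash
mkdir -p pics; cat > h.py <<'E'
import numpy as np, cv2
from bench import ctrl
from scipy.spatial.transform import Rotation as R
def tool():
    o=ctrl.get_obs(); T=np.eye(4); q=o['eef_rot']; T[:3,:3]=R.from_quat([q[1],q[2],q[3],q[0]]).as_matrix(); T[:3,3]=o['eef_pos']; return T
def cam(n):
    T=tool(); c=ctrl.camera(n); c['W']=np.array(c['world_from_camera']) if n!='wrist' else T@np.array(c['tool_from_camera'])
    return c
def save(c,f): cv2.imwrite('pics/'+f,c['img'][:,:,::-1])
def ray(c,u,v):
    d=np.array([(u-c['cx'])/c['fx'],-(v-c['cy'])/c['fy'],-1.]); return c['W'][:3,3],c['W'][:3,:3]@d
def onz(c,u,v,z):
    o,d=ray(c,u,v); return o+d*(z-o[2])/d[2]
def proj(c,p):
    q=np.linalg.inv(c['W'])@np.append(p,1); return np.array([c['cx']-c['fx']*q[0]/q[2], c['cy']+c['fy']*q[1]/q[2]])
def tri(c1,p1,c2,p2):
    o,d=ray(c1,*p1); o2,d2=ray(c2,*p2)
    s=np.linalg.lstsq(np.c_[d,-d2],o2-o,rcond=None)[0]; a=o+d*s[0]; b=o2+d2*s[1]; return (a+b)/2,np.linalg.norm(a-b)
E
python3 - <<'E'
from h import *
for n in ['scene','side','wrist']:
    c=cam(n); save(c,n+'0.png'); print(n,[k for k in c if k!='img'],c['fx'],c['fy'],c['cx'],c['cy'],np.round(c['W'],3).tolist())
print(ctrl.get_obs()); print(tool().round(3).tolist())
a=[cv2.imread(f'pics/{n}0.png') for n in ('scene','side','wrist')]
E
```

```text
scene ['fx', 'fy', 'cx', 'cy', 'world_from_camera', 'W'] 411.84702757205434 411.84702757205434 252.97268740270928 194.3050600702301 [[0.835, -0.43, 0.345, 1.058], [0.551, 0.661, -0.51, -0.673], [-0.009, 0.615, 0.788, 1.213], [0.0, 0.0, 0.0, 1.0]]
side ['fx', 'fy', 'cx', 'cy', 'world_from_camera', 'W'] 457.0593555938749 457.0593555938749 254.62396786618066 185.43992211320767 [[-0.752, 0.466, -0.466, -0.225], [-0.659, -0.548, 0.516, 0.899], [-0.015, 0.695, 0.719, 1.435], [0.0, 0.0, 0.0, 1.0]]
wrist ['fx', 'fy', 'cx', 'cy', 'tool_from_camera', 'W'] 303.2679756368214 303.2679756368214 254.00776644089282 193.1251901506647 [[1.0, 0.001, 0.001, 0.574], [-0.001, 0.956, 0.292, 0.075], [-0.0, -0.292, 0.956, 0.372], [0.0, 0.0, 0.0, 1.0]]
{'time_s': 0.15, 'q': array([-2.06305594e-01,  1.81391601e-01,  1.60777958e+00,  2.68001776e-05,
        1.35381596e+00, -2.06319010e-01]), 'dq': array([-0.00074752, -0.00259629, -0.00298488,  0.00023761, -0.00053379,
        0.00055708]), 'joint_efforts': array([ 1.94259010e-03, -4.45260644e+01, -3.51692533e+01, -1.26067753e-04,
        5.82284134e-03,  2.14055274e-05]), 'eef_pos': array([5.74806912e-01, 5.85890730e-05, 4.03978405e-01]), 'eef_rot': array([-1.55638107e-04,  9.99999757e-01,  3.81380171e-06, -6.79777361e-04]), 'wrist_force': array([-0.61007853, -0.66569408,  0.3258745 ]), 'torque': array([0.04841126, 0.06867201, 0.01590292]), 'opening': 1.0024485296219907}
[[1.0, 0.0, -0.001, 0.575], [0.0, -1.0, 0.0, 0.0], [-0.001, -0.0, -1.0, 0.404], [0.0, 0.0, 0.0, 1.0]]
```

View pics/scene0.png

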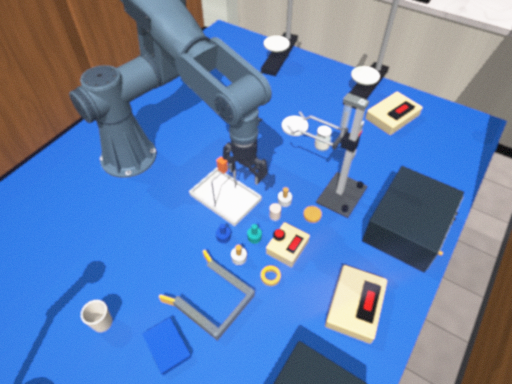

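View pics/side0.png

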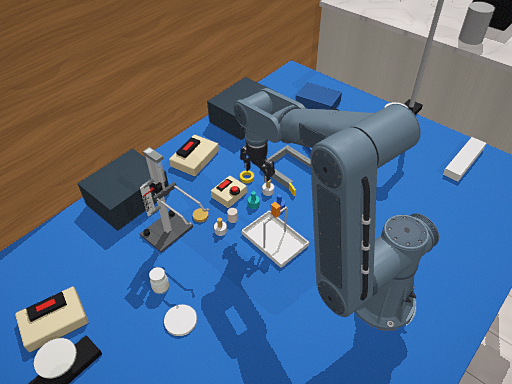

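The scene view shows the carrier at about (226,195), silver weights at (285,198) and (238,255), the plaster at (274,211), look-alikes at (223,232) and (254,232), the console button at (279,235), the dock at (210,290) and the scale foot at (342,195). The side view shows the weights at (220,228) and (268,188), and the hook near (200,205).

```bash
python3 - <<'E'
from h import *
a=cv2.imread('pics/scene0.png')[80:350,150:400]; b=cv2.imread('pics/side0.png')[130:290,120:330]
cv2.imwrite('pics/scA.png',cv2.resize(a,None,fx=2.2,fy=2.2,interpolation=cv2.INTER_CUBIC))
cv2.imwrite('pics/siA.png',cv2.resize(b,None,fx=3.5,fy=3.5,interpolation=cv2.INTER_CUBIC))
c=cam('scene'); s=cam('side')
for n,u,v,z in [('wA',285,188,.072),('wB',239,246,.072),('plaster',274,205,.05),('button',279,234,.05),('grip',221,164,.18),('dockFarCorner',253,293,.036),('dockcorner2',217,332,.036),('lead1',207,253,.036),('lead2',163,298,.036),('foot',342,195,.0)]:
    print(n,onz(c,u,v,z).round(3))
for n,u,v,z in [('wA',220,220,.072),('wB',268,180,.072),('grip',275,210,.18),('button',235,190,.05)]:
    print('side',n,onz(s,u,v,z).round(3))
E
```

```text
wA [0.639 0.15  0.072]
wB [ 0.637 -0.135  0.072]
plaster [0.638 0.079 0.05 ]
button [ 0.714 -0.014  0.05 ]
grip [0.444 0.044 0.18 ]
dockFarCorner [ 0.754 -0.231  0.036]
dockcorner2 [ 0.733 -0.388  0.036]
lead1 [ 0.551 -0.197  0.036]
lead2 [ 0.534 -0.394  0.036]
foot [0.807 0.289 0.   ]
side wA [0.638 0.148 0.072]
side wB [ 0.637 -0.139  0.072]
side grip [0.451 0.044 0.18 ]
side button [ 0.718 -0.022  0.05 ]
```

View pics/scA.png

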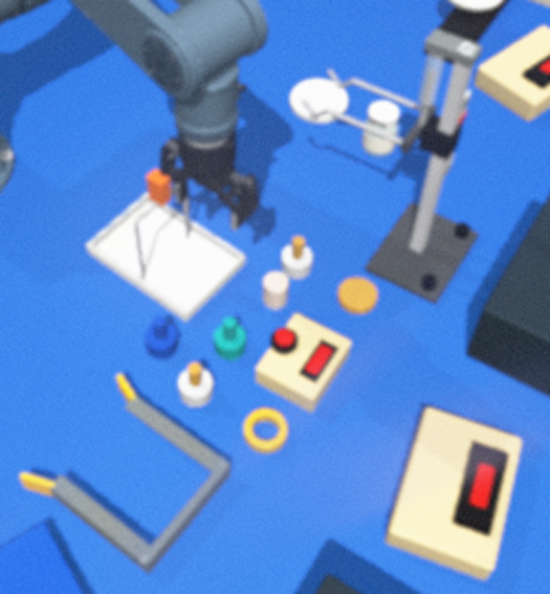

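View pics/siA.png

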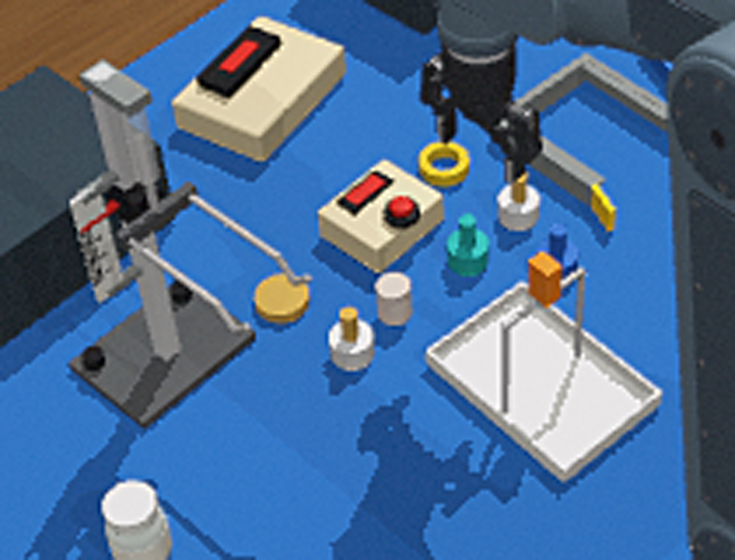

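View pics/wrist0.png

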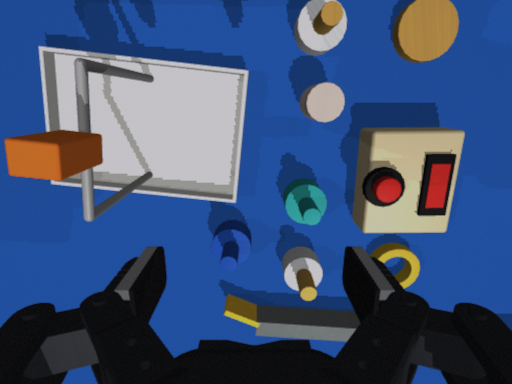

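The first overview crops and the wrist view agree. There are two silver weights, wrist pixels (330,15) and (308,290) at the knobs. The look-alikes are at (230,250) and (305,200), the button at (388,190), and the tray rim corners at (40,48), (248,71) and (236,202). 6 pictures used.

```bash
python3 - <<'E'
from h import *
c=cam('wrist'); s=cam('scene'); d=cam('side')
hsv=cv2.cvtColor(c['img'],cv2.COLOR_RGB2HSV)
def comps(c,lo,hi,amin,name,z):
    hsv=cv2.cvtColor(c['img'],cv2.COLOR_RGB2HSV); m=cv2.inRange(hsv,lo,hi)
    n,l,st,ce=cv2.connectedComponentsWithStats(m)
    for i in range(1,n):
        if st[i,4]>amin: print(name,ce[i].round(1),st[i].tolist(),onz(c,*ce[i],z).round(4))
comps(c,(15,120,120),(25,255,255),100,'brass',.072)
comps(c,(3,180,100),(12,255,255),300,'orange',.18)
comps(c,(0,180,120),(4,255,255),100,'red',.05)
comps(s,(3,150,120),(12,255,255),50,'orange scene',.18)
comps(d,(3,180,120),(14,255,255),50,'orange side',.18)
m=cv2.inRange(hsv,(0,0,90),(180,60,255)); cs,_=cv2.findContours(m,cv2.RETR_EXTERNAL,cv2.CHAIN_APPROX_SIMPLE)
for k in cs:
    if cv2.contourArea(k)>5000:
        p=cv2.approxPolyDP(k,8,True)[:,0]; print('tray',[(q.tolist(),onz(c,*q,.026).round(4)[:2].tolist()) for q in p])
for n,u,v,z in [('wA',331,14,.072),('wB',308,293,.072),('blue',230,256,.072),('turq',311,213,.072),('plaster',324,100,.05)]: print(n,onz(c,u,v,z).round(4))
E
```

```text
brass [330.9  13.2] [321, 1, 21, 25, 402] [0.6416 0.1483 0.072 ]
brass [426.9  28.6] [398, 0, 60, 62, 2940] [0.7279 0.136  0.072 ]
brass [405.1 259.9] [378, 249, 41, 37, 282] [ 0.7419 -0.0946  0.072 ]
brass [307.7 292.6] [300, 286, 16, 14, 177] [ 0.6357 -0.1366  0.072 ]
orange [ 70.9 154.4] [5, 136, 97, 44, 1579] [0.457  0.0423 0.18  ]
red [437.  185.4] [425, 164, 25, 44, 811] [ 0.776  -0.0148  0.05  ]
red [387.9 190.1] [376, 178, 25, 25, 468] [ 0.7225 -0.0201  0.05  ]
orange scene [76.6 18.2] [69, 8, 16, 21, 78] [-0.6956  0.4285  0.18  ]
orange scene [31.5 69.9] [26, 60, 14, 21, 58] [-0.5368  0.0407  0.18  ]
orange scene [222.1 164.8] [218, 158, 9, 14, 75] [0.4494 0.0433 0.18  ]
orange side [275.4 211.3] [271, 206, 9, 11, 65] [0.4459 0.0478 0.18  ]
tray [([38, 47], [0.3492, 0.1286]), ([46, 131], [0.3402, 0.0425]), ([85, 131], [0.384, 0.0425]), ([88, 101], [0.3926, 0.0747]), ([90, 132], [0.3895, 0.0413]), ([101, 135], [0.4014, 0.038]), ([91, 175], [0.3827, -0.0084]), ([50, 180], [0.3334, -0.0144]), ([82, 187], [0.3697, -0.023]), ([86, 220], [0.3676, -0.0651]), ([92, 179], [0.3831, -0.0132]), ([120, 190], [0.4144, -0.0267]), ([147, 171], [0.4489, -0.0036]), ([133, 192], [0.4296, -0.0293]), ([235, 201], [0.5511, -0.0407]), ([246, 70], [0.5656, 0.1061])]
wA [0.6418 0.1476 0.072 ]
wB [ 0.6361 -0.1372  0.072 ]
blue [ 0.5473 -0.0895  0.072 ]
turq [ 0.6343 -0.0388  0.072 ]
plaster [0.6453 0.0755 0.05  ]
```

>>> move_arm(
  moves=[
    {"gripper":60,"x":1.5,"y":3.4,"z":2.6},
    {"gripper":60,"x":1.5,"y":3.4,"z":2.6},
    {"gripper":60,"x":1.5,"y":3.4,"z":2.6},
    {"gripper":60,"x":1.6,"y":3.5,"z":2.6},
    {"gripper":60},
  ],
)

```text
validation failed for argument at $.mo...
```

```bash
cat >> h.py <<'E'
def brass(c,z=.072,amin=60,img=None):
    m=cv2.inRange(cv2.cvtColor(c['img'],cv2.COLOR_RGB2HSV),(13,110,110),(26,255,255))
    n,l,st,ce=cv2.connectedComponentsWithStats(m)
    for i in range(1,n):
        if st[i,4]>amin: print('brass',ce[i].round(1),st[i].tolist(),onz(c,*ce[i],z).round(4))
E
python3 - <<'E'
from h import *
c=cam('wrist'); brass(c); save(c,'w1.png'); print(tool().round(4).tolist())
E
```

```text
brass [330.3  13.2] [320, 1, 22, 25, 410] [0.6414 0.1482 0.072 ]
brass [426.4  28.6] [397, 0, 60, 62, 2955] [0.7279 0.136  0.072 ]
brass [ 31.6 159.5] [6, 141, 52, 38, 1545] [0.3512 0.0186 0.072 ]
brass [402.8 262.6] [377, 248, 42, 40, 551] [ 0.7403 -0.0982  0.072 ]
brass [307.5 292.4] [300, 286, 16, 14, 183] [ 0.6358 -0.1368  0.072 ]
[[1.0, -0.0, -0.0002, 0.575], [-0.0, -1.0, 0.0, 0.0], [-0.0002, -0.0, -1.0, 0.4046], [0.0, 0.0, 0.0, 1.0]]
```

View pics/w1.png

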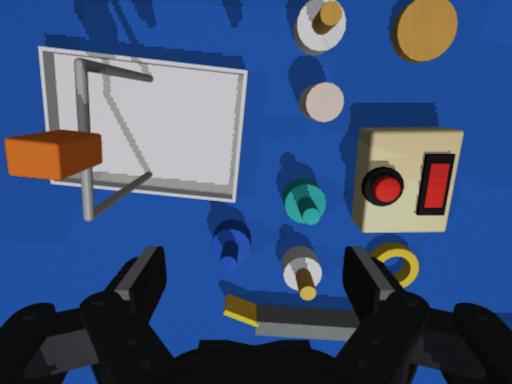

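The call was refused (probably because every field is required), so the view is unchanged with the weights at the same pixels. I'll resend with all fields.

>>> move_arm(
  moves=[
    {"gripper":60,"x":1.5,"y":3.4,"z":2.6,"roll":0},
    {"gripper":60,"x":1.5,"y":3.4,"z":2.6,"roll":0},
    {"gripper":60,"x":1.5,"y":3.4,"z":2.6,"roll":0},
    {"gripper":60,"x":1.6,"y":3.5,"z":2.6,"roll":0},
    {"gripper":60,"x":0,"y":0,"z":0,"roll":0},
  ],
)

```text
time_s: 1.08
eef_pos: [0.6356, -0.1392, 0.2976]
eef_rot: [-0.001, 1.0, -0.002, -0.002]
wrist_force: [-1.2, -0.6, -0.2]
opening: 0.598
```

```bash
python3 - <<'E'
from h import *
c=cam('wrist'); brass(c); save(c,'w1.png'); print(tool().round(4).tolist())
E
```

```text
brass [404.7 187.4] [366, 156, 75, 70, 2213] [ 0.734  -0.1195  0.072 ]
brass [257.3 212.8] [244, 200, 27, 27, 567] [ 0.6362 -0.1371  0.072 ]
brass [157.3 251.3] [140, 238, 36, 34, 539] [ 0.565  -0.1661  0.072 ]
[[1.0, -0.0019, -0.0026, 0.6357], [-0.0019, -1.0, 0.0013, -0.1379], [-0.0026, -0.0013, -1.0, 0.2991], [0.0, 0.0, 0.0, 1.0]]
```

>>> move_arm(
  moves=[
    {"gripper":60,"x":0,"y":0,"z":3.5,"roll":0},
    {"gripper":60,"x":0,"y":0,"z":3.0,"roll":0},
    {"gripper":60,"x":0,"y":0,"z":2.2,"roll":0},
    {"gripper":0,"x":0,"y":0,"z":0,"roll":0},
    {"gripper":0,"x":0,"y":0,"z":0,"roll":0},
  ],
)

```text
time_s: 1.75
eef_pos: [0.6367, -0.1369, 0.2152]
eef_rot: [0.0, 1.0, 0.0, 0.001]
wrist_force: [0.3, 0.3, -2.2]
opening: 0.212
```

>>> move_arm(
  moves=[
    {"gripper":0,"x":0,"y":0,"z":0,"roll":0},
    {"gripper":0,"x":0,"y":0,"z":-2,"roll":0},
    {"gripper":0,"x":0,"y":0,"z":-4,"roll":0},
    {"gripper":0,"x":0,"y":0,"z":-5,"roll":0},
    {"gripper":0,"x":0,"y":0,"z":-1,"roll":0},
  ],
)

```text
time_s: 2.38
eef_pos: [0.6374, -0.1375, 0.3405]
eef_rot: [0.002, 1.0, 0.0, 0.005]
wrist_force: [0.7, -0.6, -1.7]
opening: 0.215
```

>>> move_arm(
  moves=[
    {"gripper":0,"x":-1.5,"y":-2.4,"z":0,"roll":0},
    {"gripper":0,"x":-2.6,"y":-4.1,"z":0,"roll":0},
    {"gripper":0,"x":-2.6,"y":-4.1,"z":0,"roll":0},
    {"gripper":0,"x":-2.6,"y":-4.1,"z":0,"roll":0},
    {"gripper":0,"x":-1.8,"y":-2.7,"z":0,"roll":0},
  ],
)

```text
time_s: 3.0
eef_pos: [0.5234, 0.0387, 0.3337]
eef_rot: [-0.0, 1.0, 0.0, -0.0]
wrist_force: [0.7, 0.7, -1.5]
opening: 0.215
```

>>> move_arm(
  moves=[
    {"gripper":0,"x":0,"y":0,"z":0,"roll":0},
    {"gripper":0,"x":0,"y":0,"z":0,"roll":0},
    {"gripper":0,"x":0,"y":0,"z":0,"roll":0},
  ],
)

```text
time_s: 3.38
eef_pos: [0.5255, 0.0361, 0.3338]
eef_rot: [0.0, 1.0, -0.001, 0.0]
wrist_force: [0.0, -0.1, -0.8]
opening: 0.21
```

```bash
python3 - <<'E'
from h import *
c=cam('wrist'); save(c,'w2.png'); brass(c,.18); T=tool(); print(T.round(4).tolist(), ctrl.get_obs()['wrist_force'])
s=cam('side'); brass(s,.19,20); s=cam('scene'); brass(s,.19,20)
E
```

```text
brass [499.8  60. ] [484, 21, 28, 73, 1547] [0.6164 0.1254 0.18  ]
brass [421.9  43.4] [408, 29, 28, 30, 649] [0.5865 0.1311 0.18  ]
brass [ 48.2 292.8] [13, 267, 77, 49, 2643] [0.4285 0.0253 0.18  ]
brass [253.6 286.8] [233, 268, 42, 38, 1299] [0.5246 0.0283 0.18  ]
brass [467.9 322.9] [436, 307, 54, 42, 800] [0.6286 0.0077 0.18  ]
[[1.0, -0.0012, 0.0002, 0.5255], [-0.0012, -1.0, -0.0002, 0.0361], [0.0002, 0.0002, -1.0, 0.3337], [0.0, 0.0, 0.0, 1.0]] [-0.88819103 -0.1845539  -0.87541152]
brass [16.3  6.4] [0, 0, 51, 23, 450] [ 2.7278 -0.1992  0.19  ]
brass [124.   84.6] [0, 0, 321, 251, 43750] [ 1.5135 -0.0958  0.19  ]
brass [243.7 175.6] [240, 171, 11, 12, 70] [ 0.6493 -0.0069  0.19  ]
brass [291.7 189.8] [289, 184, 7, 12, 40] [ 0.4612 -0.0672  0.19  ]
brass [275.5 209.1] [272, 202, 8, 16, 100] [0.4467 0.0465 0.19  ]
brass [199.8 215.2] [193, 209, 15, 13, 158] [0.6342 0.2439 0.19  ]
brass [219.1 221.9] [217, 218, 5, 10, 33] [0.5601 0.2213 0.19  ]
brass [31.6 55.9] [0, 0, 83, 129, 4770] [-0.6045  0.0996  0.19  ]
brass [101.1  28. ] [65, 0, 70, 66, 1877] [-0.5159  0.4196  0.19  ]
brass [189.6   7. ] [181, 0, 18, 16, 109] [-0.29  0.79  0.19]
brass [ 45.4 101.8] [41, 99, 10, 7, 25] [-0.3072 -0.0702  0.19  ]
brass [237.6 175.4] [236, 172, 4, 10, 27] [0.5255 0.0262 0.19  ]
brass [285.  191.8] [284, 188, 4, 9, 23] [0.6901 0.052  0.19  ]
brass [312.1 213.8] [305, 207, 16, 15, 187] [0.8023 0.0234 0.19  ]
brass [206.8 256. ] [204, 251, 7, 11, 30] [ 0.6231 -0.2671  0.19  ]
brass [270.1 274.5] [262, 266, 18, 19, 152] [ 0.8032 -0.2182  0.19  ]
brass [166.5 299.3] [160, 296, 14, 8, 63] [ 0.6131 -0.4284  0.19  ]
```

View pics/w2.png

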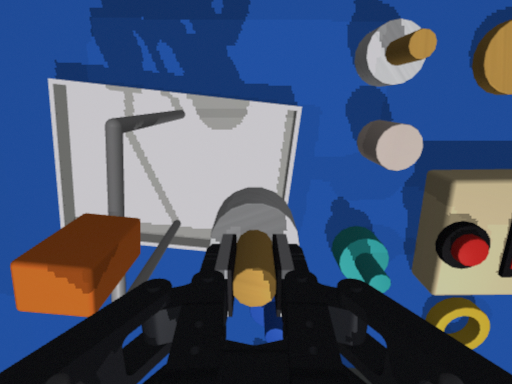

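>>> move_arm(
  moves=[
    {"gripper":0,"x":-0.4,"y":0,"z":3.5,"roll":0},
    {"gripper":0,"x":0,"y":0,"z":3.5,"roll":0},
    {"gripper":0,"x":0,"y":0,"z":2.2,"roll":0},
    {"gripper":0,"x":0,"y":0,"z":1.0,"roll":0},
    {"gripper":0,"x":0,"y":0,"z":1.0,"roll":0},
  ],
)

```text
time_s: 4.15
eef_pos: [0.5268, 0.0361, 0.2317]
eef_rot: [0.001, 1.0, -0.0, 0.008]
wrist_force: [-27.2, 3.4, 110.1]
opening: 0.213
```

>>> move_arm(
  moves=[
    {"gripper":0,"x":0,"y":0,"z":0,"roll":0},
    {"gripper":0,"x":0,"y":0,"z":0,"roll":0},
    {"gripper":50,"x":0,"y":0,"z":0,"roll":0},
    {"gripper":50,"x":0,"y":0,"z":0,"roll":0},
    {"gripper":50,"x":0,"y":0,"z":0,"roll":0},
  ],
)

```text
time_s: 4.78
eef_pos: [0.5248, 0.0358, 0.2267]
eef_rot: [0.001, 1.0, -0.0, 0.006]
wrist_force: [-1.9, 0.0, 24.5]
opening: 0.499
```

>>> move_arm(
  moves=[
    {"gripper":50,"x":0,"y":0,"z":-3,"roll":0},
    {"gripper":50,"x":0,"y":0,"z":-5,"roll":0},
    {"gripper":60,"x":1.8,"y":-2.3,"z":0,"roll":0},
    {"gripper":60,"x":3.5,"y":-3,"z":0,"roll":0},
    {"gripper":60,"x":3.5,"y":-3,"z":0,"roll":0},
  ],
)

```text
time_s: 5.4
eef_pos: [0.61, 0.1202, 0.3013]
eef_rot: [0.0, 1.0, -0.001, -0.0]
wrist_force: [0.6, -1.4, -3.6]
opening: 0.597
```

>>> move_arm(
  moves=[
    {"gripper":60,"x":2.0,"y":-1.7,"z":0,"roll":0},
    {"gripper":60,"x":1.2,"y":-1.2,"z":0,"roll":0},
    {"gripper":60,"x":0,"y":0,"z":0,"roll":0},
  ],
)

```text
time_s: 5.78
eef_pos: [0.6415, 0.1494, 0.3006]
eef_rot: [-0.0, 1.0, 0.0, -0.0]
wrist_force: [1.2, 0.2, -4.1]
opening: 0.6
```

```bash
python3 - <<'E'
from h import *
c=cam('wrist'); save(c,'w3.png'); brass(c); T=tool(); print(T.round(4).tolist())
s=cam('side'); brass(s,.079,20)
E
```

```text
brass [387.1 190.5] [352, 157, 72, 68, 3832] [0.7307 0.1661 0.072 ]
brass [217.9 317.8] [192, 281, 62, 63, 1107] [0.6125 0.0631 0.072 ]
[[1.0, 0.0003, -0.0015, 0.641], [0.0003, -1.0, -0.0003, 0.1489], [-0.0015, 0.0003, -1.0, 0.3006], [0.0, 0.0, 0.0, 1.0]]
brass [122.8  83.7] [0, 0, 322, 251, 44315] [ 1.6805 -0.1856  0.079 ]
brass [246.1 176.4] [240, 170, 14, 13, 115] [ 0.7161 -0.0904  0.079 ]
brass [233.  194.5] [229, 187, 9, 16, 118] [0.6871 0.0213 0.079 ]
brass [198.4 215.3] [193, 209, 12, 13, 124] [0.7148 0.1895 0.079 ]
```

The force hit 110 N and contact came about 10 mm early, so I need to see what it touched.

```bash
python3 - <<'E'
from h import *
c=cam('side'); save(c,'s3.png'); s=cam('scene'); w=cv2.imread('pics/w3.png')
a=cv2.resize(c['img'][150:290,150:330,::-1],None,fx=2.2,fy=2.2); b=cv2.resize(s['img'][130:270,170:330,::-1],None,fx=2.2,fy=2.2); 
h=300; top=np.hstack([a[:h],b[:h]]); w=cv2.resize(w,(400,300)); z=np.zeros((300,top.shape[1],3),np.uint8); z[:,:400]=w
cv2.imwrite('pics/m3.png',np.vstack([top,z])); print(top.shape)
E
```

```text
(300, 748, 3)
```

View pics/m3.png

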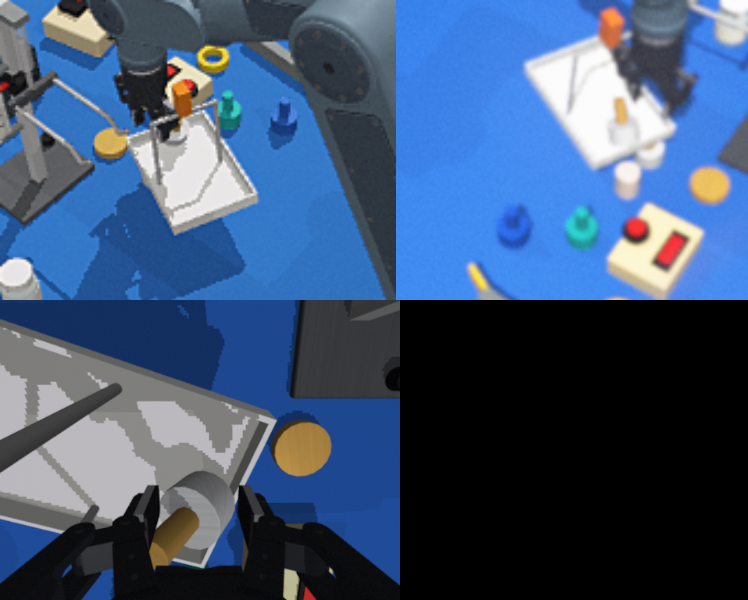

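The tray has been dragged and rotated to beside wA, and the view is cluttered. I'll raise the arm and look again.

>>> move_arm(
  moves=[
    {"gripper":60,"x":0,"y":0,"z":-5,"roll":0},
    {"gripper":60,"x":0,"y":-2,"z":-5,"roll":0},
    {"gripper":60,"x":-3,"y":0,"z":-5,"roll":0},
    {"gripper":60,"x":-3,"y":2,"z":-1,"roll":0},
    {"gripper":60,"x":0,"y":0,"z":0,"roll":0},
  ],
)

```text
time_s: 6.6
eef_pos: [0.5797, 0.148, 0.4647]
eef_rot: [0.0, 1.0, -0.001, 0.002]
wrist_force: [0.2, -0.1, -0.3]
opening: 0.598
```

```bash
python3 - <<'E'
from h import *
c=cam('wrist'); save(c,'w4.png'); brass(c); T=tool(); print(T.round(4).tolist(),ctrl.get_obs()['wrist_force'])
a=c['img'][:,:,::-1]; s=cam('scene'); b=cv2.resize(s['img'][110:270,170:330,::-1],(384,384),interpolation=cv2.INTER_CUBIC)
cv2.imwrite('pics/m4.png',cv2.resize(np.hstack([a,b]),(800,343)))
E
```

```text
brass [380.1 155.7] [358, 134, 45, 44, 1562] [0.7324 0.159  0.072 ]
brass [305.1 162.2] [297, 156, 15, 14, 138] [0.6425 0.1514 0.072 ]
brass [214.5 252.3] [208, 245, 15, 15, 157] [0.5282 0.0308 0.072 ]
[[1.0, -0.0012, 0.003, 0.5804], [-0.0012, -1.0, 0.0001, 0.1483], [0.003, -0.0001, -1.0, 0.4635], [0.0, 0.0, 0.0, 1.0]] [ 0.15887753  0.45704865 -0.87391003]
```

View pics/m4.png

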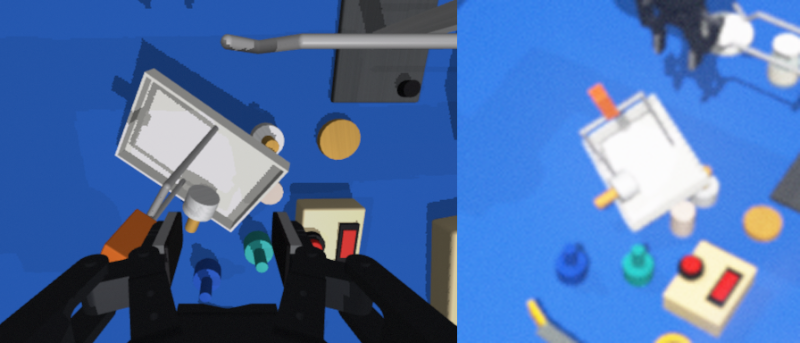

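The carrier looks tipped, possibly still falling, with weight B over its wall. I'll let it settle and look again.

>>> move_arm(
  moves=[
    {"gripper":60,"x":0,"y":-4,"z":-1,"roll":0},
    {"gripper":60,"x":0,"y":-4,"z":0,"roll":0},
    {"gripper":60,"x":0,"y":-2,"z":0,"roll":0},
    {"gripper":60,"x":0,"y":0,"z":0,"roll":0},
    {"gripper":60,"x":0,"y":0,"z":0,"roll":0},
  ],
)

```text
time_s: 7.32
eef_pos: [0.5813, 0.2482, 0.4711]
eef_rot: [0.0, 1.0, -0.0, -0.0]
wrist_force: [-0.0, -0.5, 0.8]
opening: 0.597
```

```bash
python3 - <<'E'
from h import *
c=cam('wrist'); save(c,'w5.png'); brass(c); T=tool(); print(T.round(4).tolist(),ctrl.get_obs()['wrist_force'])
a=c['img'][:,:,::-1]; s=cam('side'); b=cv2.resize(s['img'][130:290,150:310,::-1],(384,384),interpolation=cv2.INTER_CUBIC)
cv2.imwrite('pics/m5.png',cv2.resize(np.hstack([a,b]),(800,343)))
E
```

```text
brass [372.3 211.2] [352, 202, 40, 17, 534] [0.733  0.1858 0.072 ]
brass [300.7 235.3] [294, 230, 13, 12, 108] [0.6421 0.152  0.072 ]
brass [369.6 234.9] [354, 232, 33, 8, 202] [0.7332 0.1524 0.072 ]
brass [214.6 308.9] [210, 303, 12, 12, 90] [0.5235 0.0369 0.072 ]
brass [367.9 370.7] [363, 359, 11, 24, 143] [ 0.7559 -0.0768  0.072 ]
[[1.0, -0.0011, -0.0006, 0.5813], [-0.0011, -1.0, -0.0007, 0.2479], [-0.0006, 0.0007, -1.0, 0.4713], [0.0, 0.0, 0.0, 1.0]] [ 0.31912093  0.21516601 -0.0418304 ]
```

View pics/m5.png

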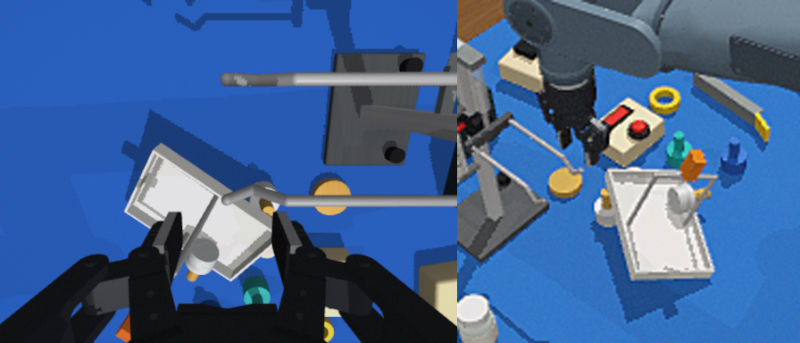

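```bash
python3 - <<'E'
from h import *
w=cam('wrist');s=cam('scene'); d=cam('side')
P={}
for n,c,roi in [('scene',s,(170,110,330,270)),('side',d,(180,150,330,290)),('wrist',w,(100,120,360,384))]:
    hsv=cv2.cvtColor(c['img'],cv2.COLOR_RGB2HSV); x0,y0,x1,y1=roi
    M=np.zeros(hsv.shape[:2],np.uint8); M[y0:y1,x0:x1]=1
    m=cv2.inRange(hsv,(2,180,110),(13,255,255))*M
    k=cv2.connectedComponentsWithStats(m); i=[j for j in range(1,k[0]) if k[2][j,4]>20]; print(n,'orange',[(k[3][j].round(1).tolist(),k[2][j].tolist()) for j in i]); 
    m=cv2.inRange(hsv,(0,0,140),(180,70,255))*M
    cs,_=cv2.findContours(m,cv2.RETR_EXTERNAL,cv2.CHAIN_APPROX_SIMPLE); g=max(cs,key=cv2.contourArea)
    print(n,'tray',cv2.approxPolyDP(cv2.convexHull(g),3,True)[:,0].tolist())
b=cv2.resize(s['img'][120:250,190:320,::-1],(560,560),interpolation=cv2.INTER_CUBIC); cv2.imwrite('pics/s6.png',b)
E
```

```text
scene orange []
scene tray [[290, 203], [275, 220], [252, 217], [234, 205], [228, 170], [255, 153], [261, 154], [288, 188]]
side orange [([257.9, 207.0], [254, 202, 10, 12, 34])]
side tray [[220, 209], [251, 209], [262, 218], [269, 254], [266, 259], [231, 260], [214, 230]]
wrist orange [([139.8, 370.1], [131, 354, 16, 29, 252])]
wrist tray [[170, 168], [191, 171], [282, 213], [290, 221], [303, 251], [306, 286], [259, 314], [212, 302], [139, 236]]
```

View pics/s6.png

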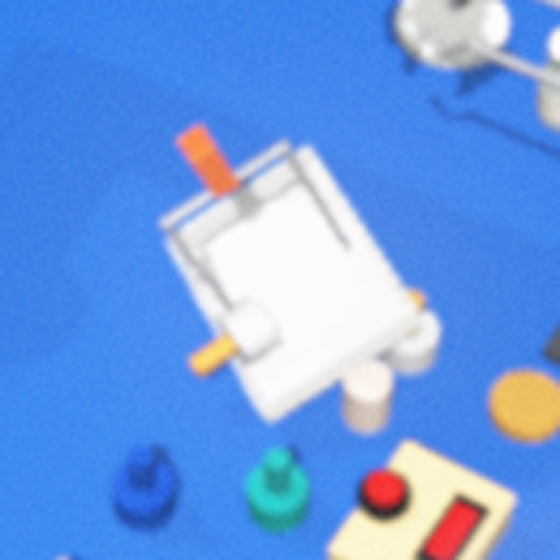

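```bash
python3 - <<'E'
from h import *
s=cam('scene'); d=cam('side')
for n,a,b in [('block',(237.6,157),(258,207)),('c_wA',(288.6,192),(220,210)),('c_turq',(252.6,217.4),(256,210)),('c_base',(228.3,171.5),(269,257)),('c_+y',(257.3,153.6),(231.7,260.6)),('wB body',(247.5,196.8),(255,222.5)),('wB knob',(236.4,204),(264,219)),('knob wA',(286.4,188.5),(218.5,223))]:
    p,e=tri(s,a,d,b); print(n,p.round(3),round(e,3))
E
```

```text
block [0.49  0.086 0.204] 0.009
c_wA [0.664 0.125 0.092] 0.007
c_turq [ 0.593 -0.001  0.035] 0.013
c_base [0.402 0.134 0.029] 0.002
c_+y [0.469 0.248 0.067] 0.019
wB body [0.539 0.057 0.051] 0.002
wB knob [0.524 0.015 0.045] 0.005
knob wA [0.64  0.158 0.062] 0.002
```

The carrier is tilted about 20°, leaning on wA. Weight B lies over its low wall with its knob at about (.524,.015,.045). I'll take B out first, so I'm going above its knob for a close look.

>>> move_arm(
  moves=[
    {"gripper":60,"x":-1.2,"y":5.1,"z":0,"roll":0},
    {"gripper":60,"x":-1.2,"y":5.1,"z":0,"roll":0},
    {"gripper":60,"x":-1.2,"y":5.1,"z":0,"roll":0},
    {"gripper":60,"x":-1.2,"y":5.1,"z":0,"roll":0},
    {"gripper":60,"x":-1.2,"y":5.1,"z":0,"roll":0},
  ],
)

```text
time_s: 8.3
eef_pos: [0.5203, -0.0076, 0.472]
eef_rot: [0.0, 1.0, -0.0, 0.0]
wrist_force: [0.9, -0.3, 0.5]
opening: 0.602
```

>>> move_arm(
  moves=[
    {"gripper":45,"x":0,"y":0,"z":2,"roll":10},
    {"gripper":45,"x":0,"y":0,"z":3,"roll":10},
    {"gripper":45,"x":0,"y":0,"z":3,"roll":0},
    {"gripper":45,"x":0,"y":0,"z":0,"roll":0},
    {"gripper":45,"x":0,"y":0,"z":0,"roll":0},
  ],
)

```text
time_s: 8.93
eef_pos: [0.5214, -0.0061, 0.393]
eef_rot: [0.0, 0.985, -0.174, 0.001]
wrist_force: [0.2, -0.1, 0.4]
opening: 0.453
```

```bash
python3 - <<'E'
from h import *
c=cam('wrist'); save(c,'w7.png'); brass(c,.045); print(tool().round(4).tolist())
m=cv2.inRange(cv2.cvtColor(c['img'],cv2.COLOR_RGB2HSV),(13,110,110),(26,255,255)); cs,_=cv2.findContours(m,0,1)
for k in cs:
    if cv2.contourArea(k)>60: r=cv2.boxPoints(cv2.minAreaRect(k)); print([ (q.round(0).tolist(),onz(c,*q,.045).round(3)[:2].tolist()) for q in r])
E
```

```text
brass [246.3 146.5] [238, 131, 18, 32, 532] [0.5236 0.0239 0.045 ]
brass [482.1 199.6] [453, 178, 54, 49, 1063] [ 0.7469 -0.1199  0.045 ]
[[0.9398, -0.3418, 0.0025, 0.5215], [-0.3418, -0.9398, -0.0006, -0.0061], [0.0026, -0.0003, -1.0, 0.3934], [0.0, 0.0, 0.0, 1.0]]
[([453.0, 178.0], [0.721, -0.084]), ([506.0, 178.0], [0.774, -0.104]), ([506.0, 226.0], [0.768, -0.161]), ([453.0, 226.0], [0.712, -0.14])]
[([238.0, 131.0], [0.521, 0.042]), ([255.0, 131.0], [0.538, 0.036]), ([255.0, 162.0], [0.527, 0.005]), ([238.0, 162.0], [0.51, 0.012])]
```

View pics/w7.png

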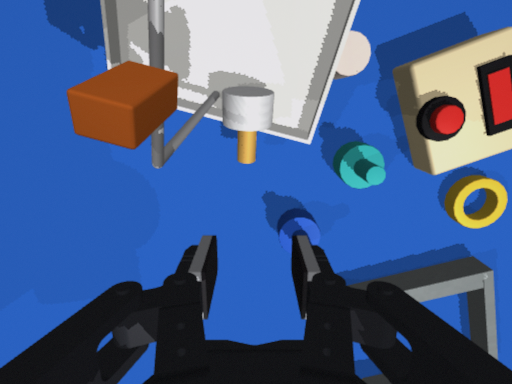

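The knob hangs out over the wall along tool y at pixels (246,131) to (246,163). The bail corner is at (160,165), leaving about 12 mm clearance. Descending to grip the knob near its tip.

>>> move_arm(
  moves=[
    {"gripper":45,"x":-0.8,"y":-0.9,"z":4,"roll":0},
    {"gripper":45,"x":0,"y":0,"z":4,"roll":0},
    {"gripper":45,"x":0,"y":0,"z":3,"roll":0},
    {"gripper":45,"x":0,"y":0,"z":2,"roll":0},
    {"gripper":45,"x":0,"y":0,"z":1,"roll":0},
  ],
)

```text
time_s: 9.6
eef_pos: [0.517, 0.0052, 0.2519]
eef_rot: [0.0, 0.985, -0.174, 0.0]
wrist_force: [0.5, -0.5, -0.2]
opening: 0.455
```

>>> move_arm(
  moves=[
    {"gripper":45,"x":0,"y":0,"z":2,"roll":0},
    {"gripper":45,"x":0,"y":0,"z":2,"roll":0},
    {"gripper":45,"x":0,"y":0,"z":1.3,"roll":0},
    {"gripper":45,"x":0,"y":0,"z":0,"roll":0},
  ],
)

```text
time_s: 10.1
eef_pos: [0.5166, 0.0052, 0.1986]
eef_rot: [-0.0, 0.985, -0.174, -0.0]
wrist_force: [-0.0, 1.0, -0.1]
opening: 0.45
```

```bash
python3 - <<'E'
from h import *
c=cam('wrist'); save(c,'w8.png'); print(tool().round(4).tolist(),ctrl.get_obs()['wrist_force'])
m=cv2.inRange(cv2.cvtColor(c['img'],cv2.COLOR_RGB2HSV),(13,110,110),(26,255,255)); cs,_=cv2.findContours(m,0,1)
T=tool()
for k in cs:
    if cv2.contourArea(k)>200:
        x,y,w,h=cv2.boundingRect(k)
        for u,v in [(x,y+h),(x+w,y+h),(x+w/2,y)]:
            for z in (.045,.055): p=onz(c,u,v,z); print(u,v,z,(T[:3,:3].T@(p-T[:3,3])).round(4))
E
```

```text
[[0.9397, -0.342, 0.0004, 0.5169], [-0.342, -0.9397, -0.0001, 0.0051], [0.0004, -0.0, -1.0, 0.1991], [0.0, 0.0, 0.0, 1.0]] [ 0.55148385 -0.21808892 -0.36427099]
```

>>> move_arm(
  moves=[
    {"gripper":0,"x":0,"y":0,"z":0,"roll":0},
    {"gripper":0,"x":0,"y":0,"z":0,"roll":0},
    {"gripper":0,"x":0,"y":0,"z":0,"roll":0},
    {"gripper":0,"x":0,"y":0,"z":0,"roll":0},
  ],
)

```text
time_s: 10.65
eef_pos: [0.5168, 0.0051, 0.199]
eef_rot: [0.0, 0.985, -0.174, 0.0]
wrist_force: [0.8, -1.0, 1.1]
opening: 0.194
```

>>> move_arm(
  moves=[
    {"gripper":0,"x":0,"y":0,"z":-1,"roll":0},
    {"gripper":0,"x":0,"y":0,"z":-2,"roll":0},
    {"gripper":0,"x":0,"y":0,"z":-3,"roll":0},
    {"gripper":0,"x":0,"y":0.5,"z":-2,"roll":0},
    {"gripper":0,"x":0,"y":0,"z":0,"roll":0},
  ],
)

```text
time_s: 11.28
eef_pos: [0.5154, 0.0003, 0.2805]
eef_rot: [0.0, 0.985, -0.174, 0.002]
wrist_force: [0.2, 0.1, -1.4]
opening: 0.192
```

```bash
python3 - <<'E'
from h import *
print(tool().round(4)[:3,3],ctrl.get_obs()['wrist_force'],ctrl.get_obs()['torque'],ctrl.get_obs()['opening'])
w=cam('wrist')['img'][:,:,::-1]; d=cv2.resize(cam('side')['img'][140:280,190:330,::-1],(384,384)); s=cv2.resize(cam('scene')['img'][120:250,190:320,::-1],(384,384))
cv2.imwrite('pics/m9.png',cv2.resize(np.hstack([w,d,s]),(800,240)))
E
```

```text
[5.154e-01 3.000e-04 2.805e-01] [ 0.19563953  0.05461211 -1.44586109] [-0.05065864  0.01769234 -0.01459071] 0.19206557409048458
```

View pics/m9.png

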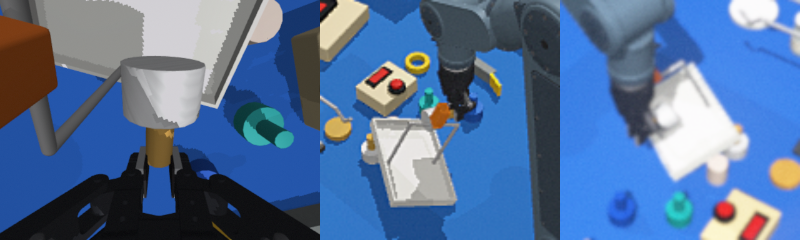

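>>> move_arm(
  moves=[
    {"gripper":0,"x":-1,"y":3.2,"z":0,"roll":0},
    {"gripper":0,"x":-1.3,"y":3.9,"z":0,"roll":0},
    {"gripper":0,"x":-1.3,"y":3.9,"z":0,"roll":0},
    {"gripper":0,"x":-1.2,"y":3.5,"z":2,"roll":0},
    {"gripper":0,"x":0,"y":0,"z":2.2,"roll":0},
  ],
)

```text
time_s: 12.05
eef_pos: [0.4187, -0.1205, 0.2355]
eef_rot: [-0.0, 0.985, -0.175, -0.001]
wrist_force: [-0.2, -0.2, -1.4]
opening: 0.195
```

>>> move_arm(
  moves=[
    {"gripper":18,"x":0,"y":0,"z":0,"roll":0},
    {"gripper":18,"x":0,"y":0,"z":0,"roll":0},
    {"gripper":18,"x":0,"y":0,"z":0,"roll":0},
  ],
)

```text
time_s: 12.42
eef_pos: [0.4207, -0.1191, 0.2373]
eef_rot: [0.0, 0.985, -0.173, 0.001]
wrist_force: [-0.1, 0.8, -1.4]
opening: 0.199
```

```bash
cat >>h.py <<'E'
def st():
    o=ctrl.get_obs(); print(round(o['time_s'],2),tool().round(4)[:3,3],o['wrist_force'].round(2),o['torque'].round(3),round(o['opening'],4))
def blob(n='wrist'):
    c=cam(n); m=cv2.inRange(cv2.cvtColor(c['img'],cv2.COLOR_RGB2HSV),(0,0,110),(180,60,255)); k=cv2.connectedComponentsWithStats(m)
    print('white',[(k[3][i].round().tolist(),k[2][i].tolist()) for i in range(1,k[0]) if k[2][i,4]>400]); brass(c,.1)
E
python3 -c "
from h import *
st();blob()"
```

```text
12.43 [ 0.4207 -0.1191  0.2373] [-0.13  0.78 -1.36] [-0.055  0.075  0.009] 0.1991
white [([259.0, 145.0], [193, 90, 136, 117, 13815])]
brass [256.5 235.5] [237, 206, 41, 62, 2107] [ 0.4296 -0.0951  0.1   ]
brass [476.1 256.2] [433, 243, 79, 28, 1297] [ 0.507  -0.1328  0.1   ]
```

>>> move_arm(
  moves=[
    {"gripper":19.5,"x":0,"y":0,"z":0,"roll":0},
    {"gripper":19.5,"x":0,"y":0,"z":0,"roll":0},
  ],
)

```text
time_s: 12.72
eef_pos: [0.4203, -0.1192, 0.2369]
eef_rot: [0.0, 0.985, -0.173, 0.0]
wrist_force: [0.5, -0.2, -1.5]
opening: 0.198
```

```bash
python3 -c "
from h import *
st();blob()"
```

```text
12.72 [ 0.4203 -0.1192  0.2369] [ 0.52 -0.18 -1.49] [-0.133  0.023 -0.038] 0.1981
white [([259.0, 145.0], [193, 90, 136, 116, 13766])]
brass [256.4 235.3] [237, 205, 41, 63, 2130] [ 0.4292 -0.0949  0.1   ]
brass [476.9 256. ] [434, 243, 78, 28, 1289] [ 0.5066 -0.1325  0.1   ]
```

>>> move_arm(
  moves=[
    {"gripper":20.3,"x":0,"y":0,"z":0,"roll":0},
    {"gripper":20.3,"x":0,"y":0,"z":0,"roll":0},
  ],
)

```text
time_s: 13.02
eef_pos: [0.4202, -0.1193, 0.2367]
eef_rot: [-0.0, 0.985, -0.174, -0.0]
wrist_force: [0.6, 0.1, -0.9]
opening: 0.202
```

```bash
python3 -c "
from h import *
st();blob()"
```

```text
13.03 [ 0.4202 -0.1193  0.2367] [ 0.61  0.06 -0.92] [-0.1    0.008  0.003] 0.2024
white [([259.0, 145.0], [193, 91, 135, 113, 13430])]
brass [256.5 234.6] [236, 203, 42, 65, 2215] [ 0.4292 -0.0946  0.1   ]
brass [477.4 255.9] [435, 243, 77, 28, 1279] [ 0.5064 -0.1324  0.1   ]
```

It is starting to swing down. I'll go on in tiny steps.

>>> move_arm(
  moves=[
    {"gripper":20.6,"x":0,"y":0,"z":0,"roll":0},
    {"gripper":20.6,"x":0,"y":0,"z":0,"roll":0},
    {"gripper":20.6,"x":0,"y":0,"z":0,"roll":0},
    {"gripper":20.6,"x":0,"y":0,"z":0,"roll":0},
  ],
)

```text
time_s: 13.58
eef_pos: [0.4202, -0.1193, 0.2367]
eef_rot: [-0.0, 0.985, -0.174, -0.0]
wrist_force: [0.3, -0.2, -1.2]
opening: 0.21
```

```bash
python3 -c "
from h import *
st();blob()"
```

```text
13.57 [ 0.4202 -0.1193  0.2367] [ 0.32 -0.17 -1.18] [-0.116  0.018 -0.019] 0.21
white [([259.0, 144.0], [194, 91, 134, 113, 13279])]
brass [256.5 234. ] [236, 202, 42, 66, 2254] [ 0.4293 -0.0944  0.1   ]
brass [477.4 255.9] [435, 243, 77, 28, 1285] [ 0.5064 -0.1324  0.1   ]
```

>>> move_arm(
  moves=[
    {"gripper":21,"x":0,"y":0,"z":0,"roll":0},
    {"gripper":21,"x":0,"y":0,"z":0,"roll":0},
    {"gripper":21,"x":0,"y":0,"z":0,"roll":0},
    {"gripper":21,"x":0,"y":0,"z":0,"roll":0},
  ],
)

```text
time_s: 14.12
eef_pos: [0.4202, -0.1193, 0.2367]
eef_rot: [-0.0, 0.985, -0.174, -0.0]
wrist_force: [0.4, 0.5, -2.2]
opening: 0.212
```

```bash
python3 -c "
from h import *
st();blob()"
```

```text
14.12 [ 0.4202 -0.1193  0.2367] [ 0.41  0.5  -2.18] [-0.118  0.028  0.013] 0.2118
white [([259.0, 144.0], [194, 92, 133, 110, 13003])]
brass [256.4 233. ] [236, 200, 42, 68, 2328] [ 0.4294 -0.0939  0.1   ]
brass [477.4 256. ] [435, 243, 77, 28, 1288] [ 0.5064 -0.1324  0.1   ]
```

>>> move_arm(
  moves=[
    {"gripper":21.4,"x":0,"y":0,"z":0,"roll":0},
    {"gripper":21.4,"x":0,"y":0,"z":0,"roll":0},
    {"gripper":21.4,"x":0,"y":0,"z":0,"roll":0},
    {"gripper":21.4,"x":0,"y":0,"z":0,"roll":0},
  ],
)

```text
time_s: 14.68
eef_pos: [0.4202, -0.1193, 0.2367]
eef_rot: [0.0, 0.985, -0.174, -0.0]
wrist_force: [-0.3, -0.6, -0.2]
opening: 0.219
```

```bash
python3 -c "
from h import *
st();blob()"
```

```text
14.68 [ 0.4202 -0.1193  0.2367] [-0.29 -0.56 -0.19] [-0.077  0.041 -0.06 ] 0.2191
white [([259.0, 143.0], [195, 92, 132, 108, 12637])]
brass [256.5 231.8] [236, 198, 42, 70, 2404] [ 0.4296 -0.0935  0.1   ]
brass [477.4 255.9] [435, 243, 77, 28, 1286] [ 0.5064 -0.1324  0.1   ]
```

>>> move_arm(
  moves=[
    {"gripper":21.7,"x":0,"y":0,"z":0,"roll":0},
    {"gripper":21.7,"x":0,"y":0,"z":0,"roll":0},
    {"gripper":21.7,"x":0,"y":0,"z":0,"roll":0},
    {"gripper":21.7,"x":0,"y":0,"z":0,"roll":0},
  ],
)

```text
time_s: 15.22
eef_pos: [0.4202, -0.1193, 0.2367]
eef_rot: [-0.0, 0.985, -0.174, -0.0]
wrist_force: [-0.3, -0.3, -2.3]
opening: 0.218
```

```bash
python3 -c "
from h import *
st();blob()"
```

```text
15.22 [ 0.4202 -0.1193  0.2367] [-0.27 -0.27 -2.34] [-0.06   0.059  0.005] 0.2184
white [([255.0, 144.0], [208, 98, 95, 97, 7180])]
brass [254.7 214. ] [234, 172, 40, 87, 3011] [ 0.4314 -0.0866  0.1   ]
brass [471.8 256.4] [432, 242, 80, 35, 1610] [ 0.5043 -0.1319  0.1   ]
```

>>> move_arm(
  moves=[
    {"gripper":21.7,"x":0,"y":0,"z":0,"roll":0},
    {"gripper":21.7,"x":0,"y":0,"z":0,"roll":0},
    {"gripper":21.7,"x":0,"y":0,"z":0,"roll":0},
    {"gripper":21.7,"x":0,"y":0,"z":0,"roll":0},
  ],
)

```text
time_s: 15.78
eef_pos: [0.4202, -0.1193, 0.2367]
eef_rot: [-0.0, 0.985, -0.174, -0.0]
wrist_force: [-0.7, -0.1, -0.7]
opening: 0.215
```

```bash
python3 -c "
from h import *
st();blob();c=cam('wrist');save(c,'w10.png')"
```

```text
15.78 [ 0.4202 -0.1193  0.2367] [-0.74 -0.1  -0.67] [-0.099 -0.028 -0.014] 0.2148
white [([255.0, 144.0], [208, 98, 95, 97, 7187])]
brass [254.7 214. ] [234, 172, 40, 87, 3014] [ 0.4314 -0.0866  0.1   ]
brass [471.6 256.5] [432, 242, 80, 35, 1627] [ 0.5043 -0.1319  0.1   ]
```

```bash
python3 - <<'E'
from h import *
c=cam('wrist'); T=tool()
for a in (0,20,40,60,90):   # tilt from vertical toward tool -y
    t=np.radians(a); ax=np.array([0,-np.sin(t),np.cos(t)])
    print(a,[proj(c,(T@np.append(np.array([0,0,.155])+ax*s,1))[:3]).round().tolist() for s in (-.006,.034,.066)])
E
```

```text
0 [[256.0, 277.0], [256.0, 238.0], [255.0, 217.0]]
20 [[256.0, 281.0], [256.0, 220.0], [255.0, 186.0]]
40 [[256.0, 283.0], [256.0, 206.0], [255.0, 159.0]]
60 [[256.0, 284.0], [256.0, 198.0], [256.0, 137.0]]
90 [[256.0, 281.0], [256.0, 200.0], [256.0, 124.0]]
```

View pics/w10.png

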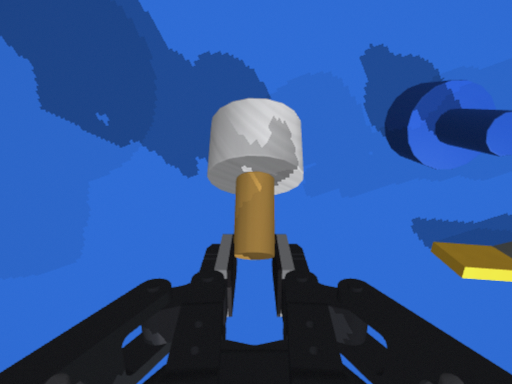

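The weight slipped out while swinging: the picture shows it lying on the bench on its side, knob tip at about (254,258) and body at (255,144). I'll re-grip with less overlap at the tip so it can swing freely. 15 pictures used, so numeric checks from here.

>>> move_arm(
  moves=[
    {"gripper":45,"x":0,"y":0,"z":-3,"roll":0},
    {"gripper":45,"x":0,"y":2,"z":-5,"roll":0},
    {"gripper":45,"x":0,"y":0,"z":-2,"roll":0},
    {"gripper":45,"x":0,"y":0,"z":0,"roll":0},
    {"gripper":45,"x":0,"y":0,"z":0,"roll":0},
  ],
)

```text
time_s: 16.55
eef_pos: [0.413, -0.1378, 0.3357]
eef_rot: [-0.0, 0.985, -0.174, -0.001]
wrist_force: [0.5, -0.3, -0.1]
opening: 0.45
```

```bash
cat >>h.py <<'E'
def knob(z,z2=None):
    c=cam('wrist'); T=tool(); hsv=cv2.cvtColor(c['img'],cv2.COLOR_RGB2HSV)
    for nm,lo,hi in (('brass',(13,110,90),(26,255,255)),('white',(0,0,110),(180,60,255))):
        cs,_=cv2.findContours(cv2.inRange(hsv,lo,hi),0,1)
        for k in cs:
            if cv2.contourArea(k)>200:
                r=cv2.minAreaRect(k); b=cv2.boxPoints(r); print(nm,np.round(r[0]).tolist(),np.round(r[1]).tolist(),round(r[2],1),[(T[:3,:3].T@(onz(c,*q,z)-T[:3,3])).round(4)[:2].tolist() for q in b])
E
python3 -c "
from h import *
st();knob(.025)"
```

```text
16.55 [ 0.413  -0.1378  0.3357] [ 0.5  -0.33 -0.1 ] [-0.029  0.003  0.023] 0.4498
brass [413.0, 192.0] [61.0, 15.0] 4.4 [[0.1235, 0.0146], [0.1227, -0.0001], [0.1819, 0.0046], [0.1835, 0.0194]]
brass [264.0, 77.0] [28.0, 25.0] 90.0 [[-0.0019, -0.1052], [0.0193, -0.1051], [0.0198, -0.0825], [-0.002, -0.0826]]
white [486.0, 331.0] [18.0, 54.0] 78.1 [[0.2269, 0.1671], [0.2815, 0.1525], [0.2912, 0.1755], [0.2356, 0.1907]]
white [480.0, 198.0] [21.0, 70.0] 76.0 [[0.182, 0.0139], [0.2433, -0.0029], [0.2534, 0.0178], [0.191, 0.0353]]
white [263.0, 80.0] [59.0, 59.0] 45.0 [[-0.0287, -0.0916], [0.0073, -0.1244], [0.0438, -0.0915], [0.0078, -0.0562]]
```

The brass knob now sits concentric within the round white body, almost directly below the camera. So weight B ended up standing upright on the bench. I'll check that by triangulation and re-measure the carrier.

```bash
python3 - <<'E'
from h import *
w=cam('wrist');s=cam('scene'); d=cam('side')
print('B wrist', onz(w,264,77,.072).round(4))
for n,c,roi in [('scene',s,(170,110,330,270)),('side',d,(180,150,330,290)),('wrist',w,(0,0,512,384))]:
    hsv=cv2.cvtColor(c['img'],cv2.COLOR_RGB2HSV); x0,y0,x1,y1=roi
    M=np.zeros(hsv.shape[:2],np.uint8); M[y0:y1,x0:x1]=1
    for nm,lo,hi in (('orange',(2,180,70),(12,255,255)),('brass',(13,110,110),(26,255,255))):
        k=cv2.connectedComponentsWithStats(cv2.inRange(hsv,lo,hi)*M); print(n,nm,[(k[3][j].round(1).tolist(),k[2][j].tolist()) for j in range(1,k[0]) if k[2][j,4]>14])
    m=cv2.inRange(hsv,(0,0,140),(180,70,255))*M
    cs,_=cv2.findContours(m,cv2.RETR_EXTERNAL,cv2.CHAIN_APPROX_SIMPLE); g=max(cs,key=cv2.contourArea)
    print(n,'tray',cv2.approxPolyDP(cv2.convexHull(g),3,True)[:,0].tolist())
print('B in side/scene',proj(d,onz(w,264,77,.072)).round(),proj(s,onz(w,264,77,.072)).round())
cv2.imwrite('pics/m11.png',cv2.resize(np.hstack([w['img'],cv2.resize(d['img'][130:290,170:330],(384,384)),cv2.resize(s['img'][110:270,150:310],(384,384))])[:,:,::-1],(800,240)))
E
```

```text
B wrist [ 0.4494 -0.0542  0.072 ]
scene orange []
scene brass [([207.8, 206.3], [206, 203, 4, 8, 24]), ([312.1, 213.8], [305, 207, 16, 15, 187]), ([206.8, 256.1], [204, 251, 7, 11, 30]), ([270.5, 267.8], [264, 266, 14, 4, 42])]
scene tray [[255, 153], [263, 156], [291, 194], [290, 203], [277, 219], [252, 217], [229, 177], [228, 170]]
side orange []
side brass [([246.3, 176.4], [240, 171, 14, 12, 118]), ([291.7, 189.8], [289, 184, 7, 12, 39]), ([259.7, 206.6], [254, 200, 12, 14, 105]), ([199.8, 215.2], [193, 209, 15, 13, 158]), ([290.4, 216.3], [289, 212, 4, 10, 36]), ([219.0, 222.5], [217, 218, 5, 10, 31])]
side tray [[220, 209], [254, 210], [269, 256], [231, 260], [214, 228]]
wrist orange []
wrist brass [([264.6, 77.4], [252, 64, 26, 28, 592]), ([413.6, 189.0], [385, 183, 62, 13, 365])]
wrist tray [[270, 49], [287, 61], [292, 86], [279, 106], [256, 110], [240, 99], [235, 72], [250, 52]]
B in side/scene [291. 214.] [208. 203.]
```

>>> move_arm(
  moves=[
    {"gripper":80,"x":0,"y":-3.8,"z":-4,"roll":0},
    {"gripper":80,"x":0,"y":-4.5,"z":-4,"roll":0},
    {"gripper":80,"x":0,"y":-5.0,"z":-3.4,"roll":0},
    {"gripper":80,"x":-0.4,"y":-5.4,"z":0,"roll":0},
    {"gripper":80,"x":0,"y":-5.0,"z":0,"roll":0},
  ],
)

```text
time_s: 17.38
eef_pos: [0.4909, 0.0879, 0.4507]
eef_rot: [0.0, 0.985, -0.173, 0.0]
wrist_force: [-0.1, 0.1, 0.2]
opening: 0.799
```

>>> move_arm(
  moves=[
    {"gripper":80,"x":0,"y":0,"z":0,"roll":-10.7},
    {"gripper":80,"x":0,"y":0,"z":0,"roll":-10.7},
    {"gripper":80,"x":0,"y":0,"z":0,"roll":-10.7},
    {"gripper":80,"x":0,"y":0,"z":0,"roll":-10.7},
    {"gripper":80,"x":0,"y":0,"z":0,"roll":-10.7},
  ],
)

```text
time_s: 18.0
eef_pos: [0.4906, 0.0861, 0.4497]
eef_rot: [-0.0, 0.957, 0.291, -0.001]
wrist_force: [-0.3, -0.6, -0.1]
opening: 0.801
```

>>> move_arm(
  moves=[
    {"gripper":80,"x":0,"y":0,"z":0,"roll":-10.7},
    {"gripper":80,"x":0,"y":0,"z":0,"roll":-10.7},
    {"gripper":80,"x":0,"y":0,"z":0,"roll":0},
    {"gripper":80,"x":0,"y":0,"z":0,"roll":0},
  ],
)

```text
time_s: 18.5
eef_pos: [0.4906, 0.086, 0.4502]
eef_rot: [-0.0, 0.888, 0.459, -0.0]
wrist_force: [0.4, -0.2, 0.2]
opening: 0.795
```

```bash
python3 - <<'E'
from h import *
st(); w=cam('wrist'); save(w,'w12.png'); T=tool(); print(T.round(3).tolist())
hsv=cv2.cvtColor(w['img'],cv2.COLOR_RGB2HSV)
m=cv2.inRange(hsv,(2,170,60),(13,255,255)); cs,_=cv2.findContours(m,0,1)
for k in cs:
    if cv2.contourArea(k)>200:
        h=cv2.approxPolyDP(cv2.convexHull(k),4,True)[:,0]; print('hull',h.tolist())
        for q in h: print(q,[ (T[:3,:3].T@(onz(w,*q,z)-T[:3,3])).round(4)[:2].tolist() for z in (.228,.18)])
        print('mean V by pixel: bright', [hsv[q[1]+0,q[0]].tolist() for q in h])
        ys,xs=np.where(m>0); V=hsv[ys,xs,2]; print(np.percentile(V,[5,25,50,75,95]))
        for lo,hi in ((0,130),(130,180),(180,215),(215,256)):
            b=(V>=lo)&(V<hi)
            if b.sum()>30: print(lo,hi,b.sum(),xs[b].mean().round(),ys[b].mean().round(),xs[b].min(),xs[b].max(),ys[b].min(),ys[b].max())
g=cv2.inRange(hsv,(0,0,60),(180,70,255)); cs,_=cv2.findContours(g,0,1); k=max(cs,key=cv2.contourArea); print('tray',cv2.approxPolyDP(cv2.convexHull(k),6,True)[:,0].tolist())
E
```

```text
18.5 [0.4906 0.086  0.4502] [ 0.38 -0.17  0.16] [-0.051 -0.02   0.037] 0.7951
[[0.577, 0.816, -0.001, 0.491], [0.816, -0.577, 0.0, 0.086], [-0.0, -0.001, -1.0, 0.45], [0.0, 0.0, 0.0, 1.0]]
hull [[274, 180], [271, 215], [252, 230], [226, 227], [225, 188], [253, 178]]
[274 180] [[0.0129, -0.0261], [0.0162, -0.0136]]
[271 215] [[0.0113, -0.0018], [0.0142, 0.0168]]
[252 230] [[-0.0015, 0.0091], [-0.0018, 0.0305]]
[226 227] [[-0.0192, 0.0069], [-0.024, 0.0276]]
[225 188] [[-0.019, -0.0208], [-0.0238, -0.0069]]
[253 178] [[-0.0007, -0.0275], [-0.0008, -0.0153]]
mean V by pixel: bright [[11, 214, 100], [11, 185, 116], [11, 176, 193], [11, 197, 180], [12, 209, 128], [12, 205, 77]]
[ 79. 108. 155. 199. 200.]
0 130 1063 260.0 198.0 225 295 178 338
130 180 112 245.0 201.0 224 253 188 229
180 215 1048 239.0 210.0 225 252 190 230
tray [[369, 75], [372, 226], [363, 281], [350, 289], [245, 253], [204, 193], [241, 86]]
```

View pics/w12.png

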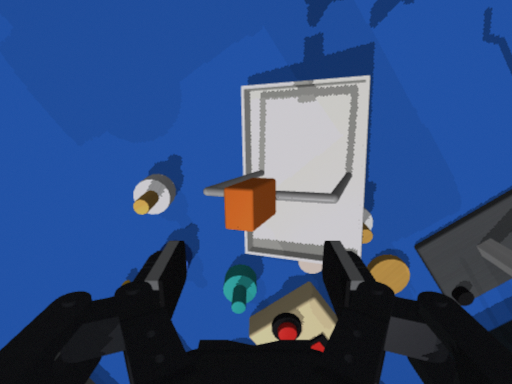

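The last picture shows the carrier aligned with the tool within 2–3°. The block's top face is at pixels (225–252, 188–230) and the bail leans left. I'll grip the top of the block and lift while closing, so the carrier levels itself off wA.

>>> move_arm(
  moves=[
    {"gripper":65,"x":-0.5,"y":-0.8,"z":3,"roll":0},
    {"gripper":65,"x":0,"y":0,"z":3,"roll":0},
    {"gripper":65,"x":0,"y":0,"z":2.5,"roll":0},
    {"gripper":65,"x":0,"y":0,"z":0,"roll":0},
    {"gripper":65,"x":0,"y":0,"z":0,"roll":0},
  ],
)

```text
time_s: 19.18
eef_pos: [0.4816, 0.0865, 0.3667]
eef_rot: [0.0, 0.888, 0.461, 0.001]
wrist_force: [-0.1, -0.2, 0.2]
opening: 0.653
```

>>> move_arm(
  moves=[
    {"gripper":35,"x":0,"y":0,"z":0,"roll":0},
    {"gripper":20,"x":0,"y":0,"z":-0.5,"roll":0},
    {"gripper":0,"x":0,"y":0,"z":-1.5,"roll":0},
    {"gripper":0,"x":0,"y":0,"z":-2,"roll":0},
    {"gripper":0,"x":0,"y":0,"z":-2,"roll":0},
  ],
)

```text
time_s: 19.8
eef_pos: [0.4808, 0.0863, 0.4265]
eef_rot: [0.0, 0.887, 0.461, -0.001]
wrist_force: [0.1, 0.4, -2.0]
opening: 0.247
```

```bash
python3 - <<'E'
from h import *
st(); d=cam('side'); s=cam('scene'); save(d,'s13.png'); save(s,'c13.png'); brass(s,.072,14); brass(d,.072,14)
for n,c in (('scene',s),('side',d)):
    hsv=cv2.cvtColor(c['img'],cv2.COLOR_RGB2HSV); m=cv2.inRange(hsv,(0,0,140),(180,70,255)); m[:120]=0; m[:,:170]=0; m[:,330:]=0; m[290:]=0
    cs,_=cv2.findContours(m,0,1); g=max(cs,key=cv2.contourArea); print(n,cv2.approxPolyDP(cv2.convexHull(g),3,True)[:,0].tolist())
E
```

```text
19.8 [0.4808 0.0863 0.4265] [ 0.14  0.45 -2.04] [ 0.081  0.101 -0.04 ] 0.2466
brass [31.6 54.8] [0, 0, 82, 127, 4748] [-0.8038  0.1947  0.072 ]
brass [98.7 27.6] [65, 0, 65, 66, 1634] [-0.7105  0.5415  0.072 ]
brass [189.8   2.2] [184, 0, 11, 7, 24] [-0.4776  0.9998  0.072 ]
brass [54.7 94.7] [53, 91, 6, 9, 15] [-0.4684  0.0529  0.072 ]
brass [ 50.1 104. ] [45, 98, 13, 13, 32] [-0.4355  0.0006  0.072 ]
brass [ 14.8 122. ] [9, 119, 11, 6, 20] [-0.467  -0.1537  0.072 ]
brass [ 17.  126.9] [13, 124, 7, 7, 15] [-0.4343 -0.168   0.072 ]
brass [  2.4 131.6] [0, 128, 6, 8, 16] [-0.461  -0.2175  0.072 ]
brass [285.  192.1] [284, 189, 4, 8, 23] [0.6484 0.1342 0.072 ]
brass [207.8 206.3] [206, 203, 4, 8, 24] [ 0.4579 -0.0638  0.072 ]
brass [312.  213.9] [305, 207, 16, 15, 186] [0.7728 0.1033 0.072 ]
brass [206.9 256.1] [204, 251, 7, 11, 30] [ 0.5734 -0.2206  0.072 ]
brass [270.1 274.7] [262, 266, 18, 19, 153] [ 0.7739 -0.1662  0.072 ]
brass [166.7 299.4] [160, 296, 14, 8, 62] [ 0.5622 -0.4     0.072 ]
brass [505.7 358.3] [503, 354, 6, 10, 22] [ 1.4298 -0.0309  0.072 ]
brass [502.5 369.7] [500, 365, 6, 12, 25] [ 1.4295 -0.0656  0.072 ]
brass [123.1  83.9] [0, 0, 321, 251, 44031] [ 1.6872 -0.1908  0.072 ]
brass [319.5 169.5] [315, 167, 10, 6, 39] [ 0.5095 -0.3304  0.072 ]
brass [243.7 174.5] [240, 171, 10, 10, 57] [ 0.7366 -0.0974  0.072 ]
brass [291.7 189.8] [289, 184, 7, 12, 40] [ 0.5262 -0.1587  0.072 ]
brass [261.4 195.9] [259, 189, 6, 15, 67] [ 0.599  -0.0522  0.072 ]
brass [199.8 215.2] [193, 209, 15, 13, 158] [0.7155 0.1818 0.072 ]
brass [290.4 216.3] [289, 212, 4, 10, 36] [ 0.4427 -0.0435  0.072 ]
brass [219.1 222. ] [217, 218, 5, 10, 34] [0.6341 0.1574 0.072 ]
scene [[254, 148], [273, 200], [232, 212], [212, 170], [222, 157]]
side [[271, 192], [276, 198], [286, 241], [247, 251], [228, 220], [227, 211], [236, 198]]
```

>>> move_arm(
  moves=[
    {"gripper":0,"x":0,"y":0,"z":-2,"roll":0},
    {"gripper":0,"x":0,"y":0,"z":-2,"roll":-8.8},
    {"gripper":0,"x":0,"y":0,"z":0,"roll":-8.8},
    {"gripper":0,"x":0,"y":0,"z":0,"roll":-8.8},
    {"gripper":0,"x":0,"y":0,"z":0,"roll":-8.8},
  ],
)

```text
time_s: 20.52
eef_pos: [0.4808, 0.0863, 0.4648]
eef_rot: [-0.001, 0.705, 0.709, -0.001]
wrist_force: [-0.5, 0.5, -2.5]
opening: 0.245
```

>>> move_arm(
  moves=[
    {"gripper":0,"x":0.7,"y":-1.5,"z":0,"roll":0},
    {"gripper":0,"x":0.7,"y":-1.6,"z":0,"roll":0},
    {"gripper":0,"x":0,"y":0,"z":0,"roll":0},
    {"gripper":0,"x":0,"y":0,"z":0,"roll":0},
  ],
)

```text
time_s: 21.02
eef_pos: [0.4499, 0.1006, 0.466]
eef_rot: [0.0, 0.707, 0.708, 0.0]
wrist_force: [0.1, 0.3, -3.3]
opening: 0.246
```

```bash
python3 - <<'E'
from h import *
st(); d=cam('side'); s=cam('scene'); save(d,'s14.png'); save(s,'c14.png')
for n,c in (('scene',s),('side',d)):
    hsv=cv2.cvtColor(c['img'],cv2.COLOR_RGB2HSV); m=cv2.inRange(hsv,(0,0,140),(180,70,255)); m[:120]=0; m[:,:170]=0; m[:,340:]=0; m[300:]=0
    cs,_=cv2.findContours(m,0,1); g=max(cs,key=cv2.contourArea); print(n,cv2.approxPolyDP(cv2.convexHull(g),3,True)[:,0].tolist())
    for z in (.14,.166):
      print(z,[proj(c,np.array([.45+a,.1+b,z])).round().tolist() for a,b in ((.11,.075),(.11,-.075),(-.11,-.075),(-.11,.075))])
print('tip -y',tri(s,(290,129),d,(208.6,210)),'tip +y',tri(s,(300,112.7),d,(190.9,223.7)))
E
```

```text
21.02 [0.4499 0.1006 0.466 ] [ 0.06  0.29 -3.25] [0.044 0.057 0.022] 0.2463
scene [[242, 128], [278, 162], [255, 194], [203, 172]]
0.14 [[270.0, 162.0], [246.0, 190.0], [195.0, 163.0], [220.0, 138.0]]
0.166 [[270.0, 157.0], [246.0, 185.0], [194.0, 158.0], [219.0, 133.0]]
side [[249, 192], [296, 219], [292, 230], [267, 254], [221, 218]]
0.14 [[229.0, 223.0], [256.0, 200.0], [302.0, 229.0], [275.0, 255.0]]
0.166 [[229.0, 219.0], [256.0, 195.0], [302.0, 225.0], [276.0, 251.0]]
tip -y (array([0.58712842, 0.24399969, 0.25446067]), np.float64(0.007885753974436313)) tip +y (array([0.58095711, 0.32761289, 0.26262561]), np.float64(0.002140798171935598))
```

```bash
python3 - <<'E'
from h import *
d=cam('side'); s=cam('scene')
for n,a,b in (('+x+y',(278,162),(221,218)),('+x-y',(255,194),(249,192)),('-x-y',(203,172),(296,219))):
    p,e=tri(s,a,d,b); print(n,p.round(3),round(e,3))
E
```

```text
+x+y [0.59  0.181 0.151] 0.005
+x-y [0.6   0.018 0.152] 0.002
-x-y [0.388 0.005 0.142] 0.008
```

```bash
python3 - <<'E'
from h import *
w=cam('wrist'); T=tool(); save(w,'w15.png'); hsv=cv2.cvtColor(w['img'],cv2.COLOR_RGB2HSV)
m=cv2.inRange(hsv,(2,170,50),(13,255,255)); cs,_=cv2.findContours(m,0,1); k=max(cs,key=cv2.contourArea)
print('orange',cv2.contourArea(k),[(q.tolist(),(T[:3,:3].T@(onz(w,*q,.325)-T[:3,3])).round(4)[:2].tolist()) for q in cv2.approxPolyDP(cv2.convexHull(k),4,True)[:,0]])
g=cv2.inRange(hsv,(0,0,75),(180,75,255)); g[300:]=0; cs,_=cv2.findContours(g,0,1)
for k in cs:
    if cv2.contourArea(k)>3000: print('tray',[(q.tolist(),onz(w,*q,.148).round(3)[:2].tolist()) for q in cv2.approxPolyDP(cv2.convexHull(k),6,True)[:,0]])
E
```

```text
orange 4039.0 [([268, 227], [0.0058, -0.0282]), ([278, 254], [0.01, -0.0165]), ([277, 316], [0.0102, 0.0133]), ([234, 317], [-0.0083, 0.0137]), ([230, 254], [-0.0093, -0.0165]), ([237, 228], [-0.0062, -0.0278])]
tray [([329, 99], [0.374, 0.168]), ([332, 240], [0.514, 0.182]), ([183, 284], [0.566, 0.023]), ([157, 250], [0.525, -0.001]), ([177, 100], [0.375, 0.031])]
```

The carrier hangs pitched about 12°, −x end low, with the block centred in the pads. It should level when set down, so I'm lowering it gently.

>>> move_arm(
  moves=[
    {"gripper":0,"x":0,"y":0,"z":3,"roll":0},
    {"gripper":0,"x":0,"y":0,"z":3,"roll":0},
    {"gripper":0,"x":0,"y":0,"z":2,"roll":0},
    {"gripper":0,"x":0,"y":0,"z":1,"roll":0},
    {"gripper":0,"x":0,"y":0,"z":0.5,"roll":0},
  ],
)

```text
time_s: 21.9
eef_pos: [0.4504, 0.1003, 0.3705]
eef_rot: [-0.0, 0.707, 0.708, -0.0]
wrist_force: [-0.7, -0.3, -3.0]
opening: 0.243
```

>>> move_arm(
  moves=[
    {"gripper":0,"x":0,"y":0,"z":0.5,"roll":0},
    {"gripper":0,"x":0,"y":0,"z":0.5,"roll":0},
    {"gripper":0,"x":0,"y":0,"z":0.5,"roll":0},
  ],
)

```text
time_s: 22.28
eef_pos: [0.4543, 0.0999, 0.3622]
eef_rot: [0.007, 0.707, 0.708, 0.006]
wrist_force: [8.8, -1.4, 32.9]
opening: 0.246
```

>>> move_arm(
  moves=[
    {"gripper":0,"x":0,"y":0,"z":0.4,"roll":0},
    {"gripper":0,"x":0,"y":0,"z":0.4,"roll":0},
  ],
)

```text
time_s: 22.52
eef_pos: [0.4578, 0.0998, 0.3593]
eef_rot: [0.012, 0.707, 0.707, 0.011]
wrist_force: [14.4, -0.5, 48.8]
opening: 0.252
```

>>> move_arm(
  moves=[
    {"gripper":24,"x":0,"y":0,"z":-0.3,"roll":0},
    {"gripper":25,"x":0,"y":0,"z":0,"roll":0},
    {"gripper":26,"x":0,"y":0,"z":0,"roll":0},
    {"gripper":30,"x":0,"y":0,"z":0,"roll":0},
    {"gripper":30,"x":0,"y":0,"z":0,"roll":0},
  ],
)

```text
time_s: 23.15
eef_pos: [0.4499, 0.1005, 0.3503]
eef_rot: [-0.0, 0.706, 0.708, -0.0]
wrist_force: [0.2, -0.9, -0.6]
opening: 0.306
```

>>> move_arm(
  moves=[
    {"gripper":50,"x":0,"y":0,"z":0,"roll":0},
    {"gripper":50,"x":0,"y":0,"z":0,"roll":0},
    {"gripper":60,"x":0,"y":0,"z":-3,"roll":0},
    {"gripper":60,"x":0,"y":0,"z":-5,"roll":0},
    {"gripper":60,"x":0,"y":0,"z":-5,"roll":0},
  ],
)

```text
time_s: 23.78
eef_pos: [0.4499, 0.1004, 0.4817]
eef_rot: [-0.0, 0.706, 0.708, -0.0]
wrist_force: [1.2, 0.4, 0.6]
opening: 0.603
```

```bash
cat >>h.py <<'E'
def tray(w,z=.026,lo=(0,0,75),cut=300):
    hsv=cv2.cvtColor(w['img'],cv2.COLOR_RGB2HSV); g=cv2.inRange(hsv,lo,(180,75,255)); g[cut:]=0; cs,_=cv2.findContours(g,0,1)
    for k in cs:
        if cv2.contourArea(k)>3000: print('tray',[(q.tolist(),onz(w,*q,z).round(3)[:2].tolist()) for q in cv2.approxPolyDP(cv2.convexHull(k),5,True)[:,0]])
def orange(w,z=.206):
    hsv=cv2.cvtColor(w['img'],cv2.COLOR_RGB2HSV); m=cv2.inRange(hsv,(2,170,50),(13,255,255)); cs,_=cv2.findContours(m,0,1); k=max(cs,key=cv2.contourArea)
    print('orange',cv2.contourArea(k),[(q.tolist(),onz(w,*q,z).round(4)[:2].tolist()) for q in cv2.approxPolyDP(cv2.convexHull(k),4,True)[:,0]])
E
python3 - <<'E'
from h import *
st(); w=cam('wrist'); save(w,'w16.png'); tray(w); orange(w)
E
```

```text
23.77 [0.4499 0.1004 0.4817] [1.15 0.42 0.58] [ 0.046 -0.045 -0.053] 0.6027
tray [([308, 97], [0.37, 0.173]), ([310, 208], [0.527, 0.184]), ([302, 246], [0.59, 0.175]), ([206, 246], [0.59, 0.027]), ([197, 207], [0.526, 0.016]), ([198, 98], [0.372, 0.026])]
orange 1014.0 [([262, 195], [0.4508, 0.1076]), ([265, 240], [0.4924, 0.1106]), ([243, 241], [0.4934, 0.0911]), ([244, 196], [0.4517, 0.0924])]
```

The tray is level again: x .371–.590, y .026–.175, centre (.4805,.1005), yaw about 0. Both weights stand, so next is B at (.449,−.054).

>>> move_arm(
  moves=[
    {"gripper":55,"x":-5,"y":0,"z":0,"roll":0},
    {"gripper":55,"x":-5,"y":0,"z":2,"roll":0},
    {"gripper":55,"x":-4,"y":0,"z":4,"roll":0},
    {"gripper":55,"x":-1.4,"y":0,"z":6,"roll":0},
    {"gripper":55,"x":0,"y":0,"z":6,"roll":0},
  ],
)

```text
time_s: 24.45
eef_pos: [0.4504, -0.0549, 0.2993]
eef_rot: [0.001, 0.707, 0.707, 0.0]
wrist_force: [0.4, -0.2, 0.4]
opening: 0.549
```

>>> move_arm(
  moves=[
    {"gripper":55,"x":0,"y":0,"z":0,"roll":0},
    {"gripper":55,"x":0,"y":0,"z":0,"roll":0},
  ],
)

```text
time_s: 24.7
eef_pos: [0.4514, -0.0537, 0.3026]
eef_rot: [0.001, 0.706, 0.708, 0.0]
wrist_force: [-1.0, -0.3, 1.0]
opening: 0.546
```

```bash
python3 - <<'E'
from h import *
st(); w=cam('wrist'); save(w,'w17.png'); brass(w); T=tool()
m=cv2.inRange(cv2.cvtColor(w['img'],cv2.COLOR_RGB2HSV),(0,0,110),(180,60,255)); k=cv2.connectedComponentsWithStats(m); print([(k[3][i].round().tolist(),k[2][i].tolist(),onz(w,*k[3][i],.032).round(3).tolist()) for i in range(1,k[0]) if k[2][i,4]>300])
E
```

```text
24.7 [ 0.4514 -0.0537  0.3026] [-0.99 -0.28  0.97] [ 0.012 -0.05   0.035] 0.5457
brass [252.5 209. ] [239, 197, 28, 26, 547] [ 0.449  -0.0546  0.072 ]
[([428.0, 192.0], [334, 92, 178, 226, 32123], [0.449, 0.09, 0.032]), ([253.0, 187.0], [224, 163, 59, 57, 1830], [0.444, -0.055, 0.032]), ([486.0, 329.0], [457, 323, 55, 12, 546], [0.585, 0.169, 0.032])]
```

>>> move_arm(
  moves=[
    {"gripper":55,"x":-0.1,"y":-0.2,"z":3.5,"roll":0},
    {"gripper":55,"x":0,"y":0,"z":3.5,"roll":0},
    {"gripper":55,"x":0,"y":0,"z":2.0,"roll":0},
    {"gripper":55,"x":0,"y":0,"z":0,"roll":0},
    {"gripper":0,"x":0,"y":0,"z":0,"roll":0},
  ],
)

```text
time_s: 25.38
eef_pos: [0.4498, -0.0549, 0.2129]
eef_rot: [0.002, 0.706, 0.708, 0.001]
wrist_force: [0.8, 0.4, -0.1]
opening: 0.352
```

>>> move_arm(
  moves=[
    {"gripper":0,"x":0,"y":0,"z":0,"roll":0},
    {"gripper":0,"x":0,"y":0,"z":0,"roll":0},
    {"gripper":0,"x":0,"y":0,"z":0,"roll":0},
  ],
)

```text
time_s: 25.75
eef_pos: [0.4497, -0.0549, 0.2129]
eef_rot: [0.002, 0.706, 0.708, 0.001]
wrist_force: [0.5, 1.9, 7.9]
opening: 0.216
```

>>> move_arm(
  moves=[
    {"gripper":0,"x":0,"y":0,"z":-2,"roll":0},
    {"gripper":0,"x":0,"y":0,"z":-4,"roll":0},
    {"gripper":0,"x":0,"y":0,"z":-2,"roll":0},
    {"gripper":0,"x":0,"y":0,"z":0,"roll":0},
    {"gripper":0,"x":0,"y":0,"z":0,"roll":0},
  ],
)

```text
time_s: 26.38
eef_pos: [0.4481, -0.0545, 0.2903]
eef_rot: [-0.0, 0.706, 0.708, -0.0]
wrist_force: [-0.7, -1.0, -1.5]
opening: 0.216
```

>>> move_arm(
  moves=[
    {"gripper":0,"x":1,"y":-2.5,"z":0,"roll":0},
    {"gripper":0,"x":3.5,"y":-1.3,"z":0,"roll":0},
    {"gripper":0,"x":5,"y":0,"z":0,"roll":0},
    {"gripper":0,"x":4,"y":0,"z":0,"roll":0},
    {"gripper":0,"x":2,"y":0,"z":0,"roll":0},
  ],
)

```text
time_s: 27.0
eef_pos: [0.4092, 0.1021, 0.2894]
eef_rot: [-0.001, 0.706, 0.708, -0.001]
wrist_force: [0.4, 0.6, -1.5]
opening: 0.216
```

>>> move_arm(
  moves=[
    {"gripper":0,"x":0,"y":0,"z":2,"roll":0},
    {"gripper":0,"x":0,"y":0,"z":2,"roll":0},
    {"gripper":0,"x":0,"y":0,"z":1,"roll":0},
    {"gripper":0,"x":0,"y":0,"z":0,"roll":0},
    {"gripper":0,"x":0,"y":0,"z":0,"roll":0},
  ],
)

```text
time_s: 27.62
eef_pos: [0.4105, 0.1002, 0.241]
eef_rot: [0.0, 0.707, 0.708, 0.0]
wrist_force: [-0.5, -0.7, -0.8]
opening: 0.217
```

```bash
python3 - <<'E'
from h import *
st(); w=cam('wrist'); save(w,'w18.png'); tray(w); brass(w,.09); orange(w)
d=cam('side'); tray(d); s=cam('scene'); tray(s)
E
```

```text
27.62 [0.4105 0.1002 0.241 ] [-0.46 -0.69 -0.79] [-0.004  0.022 -0.03 ] 0.217
tray [([132, 161], [0.371, 0.026]), ([148, 154], [0.366, 0.036]), ([374, 160], [0.37, 0.174]), ([361, 280], [0.454, 0.175]), ([337, 287], [0.46, 0.159]), ([172, 287], [0.46, 0.043]), ([146, 280], [0.454, 0.026])]
brass [254.  286.4] [233, 267, 43, 40, 1359] [0.4161 0.1006 0.09  ]Traceback (most recent call last):
  File "<stdin>", line 2, in <module>
  File "h.py", line 41, in orange
    hsv=cv2.cvtColor(w['img'],cv2.COLOR_RGB2HSV); m=cv2.inRange(hsv,(2,170,50),(13,255,255)); cs,_=cv2.findContours(m,0,1); k=max(cs,key=cv2.contourArea)
                                                                                                                              ~~~^^^^^^^^^^^^^^^^^^^^^^^^
ValueError: max() iterable argument is empty
```

>>> move_arm(
  moves=[
    {"gripper":0,"x":0,"y":0,"z":0.8,"roll":0},
    {"gripper":0,"x":0,"y":0,"z":0.5,"roll":0},
    {"gripper":0,"x":0,"y":0,"z":0.3,"roll":0},
    {"gripper":0,"x":0,"y":0,"z":0,"roll":0},
  ],
)

```text
time_s: 28.18
eef_pos: [0.41, 0.1003, 0.2244]
eef_rot: [-0.0, 0.707, 0.708, -0.0]
wrist_force: [-0.9, 0.5, -1.9]
opening: 0.218
```

>>> move_arm(
  moves=[
    {"gripper":0,"x":0,"y":0,"z":0.2,"roll":0},
    {"gripper":0,"x":0,"y":0,"z":0.1,"roll":0},
    {"gripper":0,"x":0,"y":0,"z":0,"roll":0},
  ],
)

```text
time_s: 28.55
eef_pos: [0.4102, 0.1003, 0.2217]
eef_rot: [-0.0, 0.706, 0.708, 0.0]
wrist_force: [0.6, 0.1, -1.1]
opening: 0.212
```

>>> move_arm(
  moves=[
    {"gripper":30,"x":0,"y":0,"z":0.1,"roll":0},
    {"gripper":45,"x":0,"y":0,"z":0,"roll":0},
    {"gripper":45,"x":0,"y":0,"z":0,"roll":0},
    {"gripper":45,"x":0,"y":0,"z":0,"roll":0},
  ],
)

```text
time_s: 29.05
eef_pos: [0.4102, 0.1003, 0.2208]
eef_rot: [0.0, 0.706, 0.708, 0.0]
wrist_force: [0.5, -0.7, -0.4]
opening: 0.448
```

>>> move_arm(
  moves=[
    {"gripper":45,"x":0,"y":0,"z":-1.5,"roll":0},
    {"gripper":45,"x":0,"y":0,"z":-3,"roll":0},
    {"gripper":45,"x":0,"y":0,"z":-5,"roll":0},
    {"gripper":45,"x":0,"y":0,"z":-5,"roll":0},
    {"gripper":45,"x":0,"y":0,"z":-5,"roll":0},
  ],
)

```text
time_s: 29.68
eef_pos: [0.4098, 0.1004, 0.4174]
eef_rot: [0.0, 0.706, 0.708, 0.0]
wrist_force: [1.2, -0.6, -0.5]
opening: 0.451
```

```bash
python3 - <<'E'
from h import *
st(); w=cam('wrist'); save(w,'w19.png'); tray(w); brass(w,.079); d=cam('side'); s=cam('scene'); brass(d,.072,14);brass(s,.072,14)
E
```

```text
29.68 [0.4098 0.1004 0.4174] [ 1.21 -0.56 -0.48] [ 0.01  -0.006  0.009] 0.4506
tray [([317, 132], [0.37, 0.174]), ([311, 243], [0.513, 0.175]), ([295, 293], [0.589, 0.158]), ([213, 293], [0.589, 0.044]), ([196, 239], [0.508, 0.025]), ([190, 133], [0.372, 0.026])]
brass [254.1 174.9] [246, 166, 18, 19, 259] [0.4089 0.1009 0.079 ]
brass [122.9  83.8] [0, 0, 322, 251, 44175] [ 1.6887 -0.1908  0.072 ]
brass [246.2 176.4] [240, 171, 14, 12, 115] [ 0.7211 -0.0958  0.072 ]
brass [291.7 189.8] [289, 184, 7, 12, 40] [ 0.5262 -0.1587  0.072 ]
brass [258.6 213.8] [255, 207, 9, 15, 97] [0.5451 0.0275 0.072 ]
brass [199.8 215.2] [193, 209, 15, 13, 158] [0.7155 0.1818 0.072 ]
brass [219.1 222. ] [217, 218, 5, 10, 34] [0.6341 0.1574 0.072 ]
brass [273.  244.3] [271, 240, 5, 10, 34] [0.4081 0.1044 0.072 ]
brass [31.5 55.8] [0, 0, 83, 134, 4774] [-0.7967  0.1886  0.072 ]
brass [96.6 29.1] [67, 0, 62, 66, 1533] [-0.7093  0.5261  0.072 ]
brass [195.2   2.8] [191, 0, 9, 8, 31] [-0.4479  1.0108  0.072 ]
brass [62.8 90.5] [60, 88, 7, 7, 18] [-0.4616  0.092   0.072 ]
brass [  1.3 121.6] [0, 118, 6, 7, 15] [-0.5157 -0.1827  0.072 ]
brass [  1.9 137.1] [0, 135, 5, 7, 15] [-0.4355 -0.2384  0.072 ]
brass [224.4 172.2] [223, 169, 4, 8, 18] [0.4148 0.0933 0.072 ]
brass [285.  191.8] [284, 188, 4, 9, 23] [0.6477 0.1357 0.072 ]
brass [312.  213.9] [305, 207, 16, 15, 184] [0.7727 0.1033 0.072 ]
brass [206.8 256. ] [204, 251, 7, 11, 30] [ 0.573  -0.2203  0.072 ]
brass [270.1 274.5] [262, 266, 18, 19, 150] [ 0.7738 -0.1657  0.072 ]
brass [166.5 299.2] [160, 296, 14, 8, 64] [ 0.5616 -0.4     0.072 ]
```

>>> move_arm(
  moves=[
    {"gripper":55,"x":1,"y":4.7,"z":0,"roll":0},
    {"gripper":55,"x":1,"y":4.7,"z":0,"roll":0},
    {"gripper":55,"x":1,"y":4.7,"z":0,"roll":0},
    {"gripper":55,"x":1,"y":4.7,"z":0,"roll":0},
    {"gripper":55,"x":1,"y":4.4,"z":0,"roll":0},
  ],
)

```text
time_s: 30.45
eef_pos: [0.6433, 0.151, 0.4132]
eef_rot: [-0.001, 0.707, 0.708, -0.001]
wrist_force: [0.8, -0.6, -0.3]
opening: 0.552
```

>>> move_arm(
  moves=[
    {"gripper":55,"x":0,"y":0,"z":5,"roll":0},
    {"gripper":55,"x":0,"y":0,"z":5,"roll":0},
    {"gripper":55,"x":0,"y":0,"z":1.5,"roll":0},
    {"gripper":55,"x":0,"y":0,"z":0,"roll":0},
    {"gripper":55,"x":0,"y":0,"z":0,"roll":0},
  ],
)

```text
time_s: 31.08
eef_pos: [0.643, 0.1508, 0.3031]
eef_rot: [0.001, 0.706, 0.708, 0.001]
wrist_force: [1.2, -0.1, 1.0]
opening: 0.548
```

```bash
python3 - <<'E'
from h import *
st(); w=cam('wrist'); save(w,'w20.png'); brass(w)
m=cv2.inRange(cv2.cvtColor(w['img'],cv2.COLOR_RGB2HSV),(0,0,110),(180,60,255)); k=cv2.connectedComponentsWithStats(m); print([(k[3][i].round().tolist(),k[2][i].tolist(),onz(w,*k[3][i],.032).round(3).tolist()) for i in range(1,k[0]) if k[2][i,4]>300])
E
```

```text
31.07 [0.643  0.1508 0.3031] [ 1.15 -0.14  0.99] [-0.015  0.     0.033] 0.5485
brass [250.8 208.5] [238, 196, 27, 26, 554] [0.6408 0.149  0.072 ]
brass [250.4 297.3] [220, 271, 62, 54, 2668] [0.7137 0.1484 0.072 ]
[([191.0, 63.0], [77, 0, 212, 129, 24523], [0.543, 0.105, 0.032]), ([251.0, 186.0], [222, 163, 60, 58, 1849], [0.636, 0.149, 0.032]), ([154.0, 204.0], [129, 180, 51, 49, 1912], [0.651, 0.068, 0.032]), ([21.0, 304.0], [0, 267, 69, 86, 2327], [0.75, -0.066, 0.032]), ([106.0, 277.0], [86, 266, 41, 31, 658], [0.721, 0.018, 0.032])]
```

>>> move_arm(
  moves=[
    {"gripper":55,"x":-0.2,"y":-0.2,"z":3.5,"roll":0},
    {"gripper":55,"x":0,"y":0,"z":3.5,"roll":0},
    {"gripper":55,"x":0,"y":0,"z":2.0,"roll":0},
    {"gripper":55,"x":0,"y":0,"z":0,"roll":0},
    {"gripper":0,"x":0,"y":0,"z":0,"roll":0},
  ],
)

```text
time_s: 31.75
eef_pos: [0.641, 0.1488, 0.2126]
eef_rot: [0.001, 0.706, 0.708, 0.001]
wrist_force: [-0.4, 0.6, -0.4]
opening: 0.355
```

>>> move_arm(
  moves=[
    {"gripper":0,"x":0,"y":0,"z":0,"roll":0},
    {"gripper":0,"x":0,"y":0,"z":0,"roll":0},
    {"gripper":0,"x":0,"y":0,"z":0,"roll":0},
  ],
)

```text
time_s: 32.12
eef_pos: [0.6411, 0.1487, 0.2129]
eef_rot: [0.001, 0.706, 0.708, 0.001]
wrist_force: [-0.7, -1.3, 6.1]
opening: 0.215
```

>>> move_arm(
  moves=[
    {"gripper":0,"x":0,"y":0,"z":-2,"roll":0},
    {"gripper":0,"x":0,"y":0,"z":-4,"roll":0},
    {"gripper":0,"x":0,"y":0,"z":-2,"roll":0},
    {"gripper":0,"x":0,"y":0,"z":0,"roll":0},
    {"gripper":0,"x":0,"y":0,"z":0,"roll":0},
  ],
)

```text
time_s: 32.75
eef_pos: [0.6395, 0.1487, 0.2894]
eef_rot: [-0.001, 0.706, 0.708, -0.001]
wrist_force: [0.3, 0.5, -1.7]
opening: 0.214
```

>>> move_arm(
  moves=[
    {"gripper":0,"x":-1.2,"y":-2.2,"z":0,"roll":0},
    {"gripper":0,"x":-1.6,"y":-3,"z":0,"roll":0},
    {"gripper":0,"x":-1.4,"y":-2.6,"z":0,"roll":0},
    {"gripper":0,"x":-0.6,"y":-1.1,"z":0,"roll":0},
    {"gripper":0,"x":0,"y":0,"z":0,"roll":0},
  ],
)

```text
time_s: 33.38
eef_pos: [0.5508, 0.1004, 0.2899]
eef_rot: [-0.001, 0.707, 0.707, -0.0]
wrist_force: [0.5, 0.1, -1.2]
opening: 0.22
```

>>> move_arm(
  moves=[
    {"gripper":0,"x":0,"y":0,"z":2,"roll":0},
    {"gripper":0,"x":0,"y":0,"z":2,"roll":0},
    {"gripper":0,"x":0,"y":0,"z":0.8,"roll":0},
    {"gripper":0,"x":0,"y":0,"z":0,"roll":0},
    {"gripper":0,"x":0,"y":0,"z":0,"roll":0},
  ],
)

```text
time_s: 34.0
eef_pos: [0.5518, 0.1007, 0.2434]
eef_rot: [0.0, 0.706, 0.708, 0.0]
wrist_force: [0.1, -1.0, -1.3]
opening: 0.218
```

>>> move_arm(
  moves=[
    {"gripper":0,"x":0,"y":0,"z":0.8,"roll":0},
    {"gripper":0,"x":0,"y":0,"z":0.6,"roll":0},
    {"gripper":0,"x":0,"y":0,"z":0.3,"roll":0},
    {"gripper":0,"x":0,"y":0,"z":0,"roll":0},
  ],
)

```text
time_s: 34.5
eef_pos: [0.551, 0.1006, 0.2253]
eef_rot: [-0.0, 0.707, 0.708, -0.0]
wrist_force: [-0.1, -0.3, -0.9]
opening: 0.222
```

>>> move_arm(
  moves=[
    {"gripper":0,"x":0,"y":0,"z":0.3,"roll":0},
    {"gripper":0,"x":0,"y":0,"z":0.1,"roll":0},
    {"gripper":0,"x":0,"y":0,"z":0,"roll":0},
  ],
)

```text
time_s: 34.88
eef_pos: [0.5512, 0.1006, 0.2217]
eef_rot: [-0.0, 0.706, 0.708, -0.0]
wrist_force: [0.2, 0.2, -2.0]
opening: 0.217
```

>>> move_arm(
  moves=[
    {"gripper":30,"x":0,"y":0,"z":0,"roll":0},
    {"gripper":45,"x":0,"y":0,"z":0,"roll":0},
    {"gripper":45,"x":0,"y":0,"z":0,"roll":0},
    {"gripper":45,"x":0,"y":0,"z":0,"roll":0},
  ],
)

```text
time_s: 35.38
eef_pos: [0.5512, 0.1006, 0.2218]
eef_rot: [0.0, 0.706, 0.708, 0.0]
wrist_force: [0.4, 0.2, -0.5]
opening: 0.449
```

>>> move_arm(
  moves=[
    {"gripper":45,"x":0,"y":0,"z":-1.5,"roll":0},
    {"gripper":45,"x":0,"y":0,"z":-3,"roll":0},
    {"gripper":45,"x":0,"y":0,"z":-5,"roll":0},
    {"gripper":45,"x":0,"y":0,"z":-5,"roll":0},
    {"gripper":45,"x":0,"y":0,"z":-5,"roll":0},
  ],
)

```text
time_s: 36.0
eef_pos: [0.5508, 0.1006, 0.4196]
eef_rot: [0.001, 0.706, 0.708, 0.0]
wrist_force: [0.7, 0.3, -0.3]
opening: 0.448
```

>>> move_arm(
  moves=[
    {"gripper":60,"x":0,"y":-3.5,"z":-2,"roll":0},
    {"gripper":60,"x":0,"y":-3.5,"z":0,"roll":0},
    {"gripper":60,"x":0,"y":0,"z":0,"roll":0},
    {"gripper":60,"x":0,"y":0,"z":0,"roll":0},
  ],
)

```text
time_s: 36.5
eef_pos: [0.4814, 0.1004, 0.4376]
eef_rot: [0.001, 0.707, 0.708, 0.001]
wrist_force: [0.2, 0.3, -0.3]
opening: 0.597
```

```bash
python3 - <<'E'
from h import *
st(); w=cam('wrist'); save(w,'w21.png'); tray(w); brass(w,.079); orange(w); d=cam('side'); s=cam('scene'); save(d,'s21.png'); save(s,'c21.png'); brass(d,.079,14)
k=cv2.inRange(cv2.cvtColor(w['img'],cv2.COLOR_RGB2HSV),(2,170,150),(13,255,255)); k=cv2.connectedComponentsWithStats(k); print([(k[2][i].tolist(),onz(w,*k[3][i],.206).round(4).tolist()) for i in range(1,k[0]) if k[2][i,4]>100])
E
```

```text
36.5 [0.4814 0.1004 0.4376] [ 0.23  0.29 -0.33] [-0.036 -0.004  0.011] 0.5966
tray [([190, 68], [0.371, 0.026]), ([318, 68], [0.371, 0.175]), ([321, 189], [0.518, 0.188]), ([308, 237], [0.587, 0.175]), ([199, 237], [0.587, 0.025]), ([186, 189], [0.518, 0.012])]
brass [254.3 103.2] [246, 94, 18, 19, 262] [0.4098 0.1012 0.079 ]
brass [246.2 204.7] [240, 193, 20, 34, 288] [0.5209 0.092  0.079 ]
brass [253.8 231.4] [246, 228, 16, 9, 115] [0.5541 0.1007 0.079 ]
brass [283.4 329.3] [265, 316, 39, 27, 805] [0.6939 0.1395 0.079 ]
orange 1491.0 [([264, 174], [0.4542, 0.1076]), ([267, 227], [0.4931, 0.1101]), ([240, 227], [0.4931, 0.0908]), ([242, 175], [0.4549, 0.0927])]
brass [123.   83.9] [0, 0, 322, 251, 44133] [ 1.6783 -0.1855  0.079 ]
brass [319.5 169.7] [315, 167, 10, 6, 34] [ 0.5049 -0.3229  0.079 ]
brass [243.2 176.7] [240, 171, 9, 12, 64] [ 0.7242 -0.0811  0.079 ]
brass [291.7 189.8] [289, 184, 7, 12, 40] [ 0.5224 -0.1533  0.079 ]
brass [258.6 213.9] [255, 207, 9, 16, 101] [0.5409 0.0323 0.079 ]
brass [199.8 215.2] [193, 209, 15, 13, 158] [0.7107 0.1854 0.079 ]
brass [244.7 225.3] [243, 221, 4, 10, 36] [0.5439 0.1097 0.079 ]
brass [273.  244.3] [271, 240, 5, 10, 34] [0.4049 0.1085 0.079 ]
[([239, 190, 30, 39, 1112], [0.4793, 0.1001, 0.206])]
```

Both weights stand in the tray at x offsets of about −70 and +72 mm. Now I'll move the wrist camera in front of and above the hook to measure the prongs.

>>> move_arm(
  moves=[
    {"gripper":60,"x":4,"y":1,"z":-2,"roll":0},
    {"gripper":60,"x":5,"y":1,"z":-2,"roll":0},
    {"gripper":60,"x":5,"y":1,"z":-1.2,"roll":0},
    {"gripper":60,"x":4.5,"y":0.9,"z":-1,"roll":0},
    {"gripper":60,"x":0,"y":0,"z":0,"roll":0},
  ],
)

```text
time_s: 37.28
eef_pos: [0.5205, 0.2883, 0.4986]
eef_rot: [-0.0, 0.705, 0.709, 0.0]
wrist_force: [0.0, 0.0, -1.2]
opening: 0.6
```

>>> move_arm(
  moves=[
    {"gripper":60,"x":0,"y":0,"z":0,"roll":0},
    {"gripper":60,"x":0,"y":0,"z":0,"roll":0},
  ],
)

```text
time_s: 37.52
eef_pos: [0.5201, 0.2846, 0.4981]
eef_rot: [-0.0, 0.707, 0.707, -0.001]
wrist_force: [1.3, -0.8, -0.6]
opening: 0.596
```

```bash
python3 - <<'E'
from h import *
st(); w=cam('wrist'); save(w,'w22.png'); hsv=cv2.cvtColor(w['img'],cv2.COLOR_RGB2HSV)
m=cv2.inRange(hsv,(0,0,60),(180,90,255))
np.save('w22.npy',m)
for v in range(0,384,8): print('%3d'%v,''.join('#' if m[v:v+8,u:u+6].mean()>110 else '.' for u in range(60,460,6)))
E
```

```text
37.52 [0.5201 0.2846 0.4981] [ 1.3  -0.83 -0.64] [-0.05  -0.008  0.006] 0.5963
  0 ...................................................................
  8 ...................................................................
 16 ...................................................................
 24 ...................................................................
 32 ...................................................................
 40 ###################................................................
 48 ###################................................................
 56 ####################...............................................
 64 ######....##########...............................................
 72 .#####....##########...............................................
 80 .###################.....................................#####.....
 88 .###################...................................#########...
 96 .###################..................................###########..
104 .###################.................................############..
112 ..#######
[... 1734 characters left out ...]
.........##########..######.........................
312 ........................##################.........................
320 ........................##################.........................
328 ........................##...#########...#.........................
336 .........................#..#########....#.........................
344 ...................................................................
352 ...................................................................
360 ...................................................................
368 ...................................................................
376 ........#..........................................................
```

```bash
python3 - <<'E'
from h import *
im=cv2.imread('pics/w22.png'); hsv=cv2.cvtColor(im,cv2.COLOR_BGR2HSV)
nb=(~((hsv[...,0]>100)&(hsv[...,0]<125)&(hsv[...,1]>140))).astype(np.uint8)*255
for (a,b) in ((140,216),(292,368)):
    for v in range(200,300,3): print('%3d'%v,''.join('#' if nb[v:v+3,u:u+2].mean()>127 else '.' for u in range(a,b,2)))
E
```

```text
200 ......................................
203 ......................................
206 ......................................
209 ......................................
212 ......................................
215 ......................................
218 ......................................
221 ......................................
224 ......................................
227 ......................................
230 ......................................
233 ......................................
236 ........................######........
239 ........................########......
242 .......................#########......
245 ......................##########......
248 ..................##############......
251 ................################......
254 ...............#################......
257 ..............##################......
260 .............###################......
263 ............####################......
266 ...........#####################......
269 ...........#####################......
272 ..........######################......
275 .........############
[... 1123 characters left out ...]
............
254 ......##################..............
257 ......###################.............
260 ......###################.............
263 ......####################............
266 ......#####################...........
269 ......######################..........
272 ......#######################.........
275 ......########################........
278 ##################################....
281 ###################################...
284 ####################################..
287 #####################################.
290 ######################################
293 ######################################
296 ######################################
299 ######################################
```

Those strips are my own fingers, which hide the prongs. I'll close the gripper and shift forward.

>>> move_arm(
  moves=[
    {"gripper":0,"x":0,"y":3,"z":-2,"roll":0},
    {"gripper":0,"x":0,"y":2,"z":0,"roll":0},
    {"gripper":0,"x":0,"y":0,"z":0,"roll":0},
    {"gripper":0,"x":0,"y":0,"z":0,"roll":0},
    {"gripper":0,"x":0,"y":0,"z":0,"roll":0},
  ],
)

```text
time_s: 38.2
eef_pos: [0.5692, 0.2855, 0.5186]
eef_rot: [-0.0, 0.706, 0.708, -0.0]
wrist_force: [-1.0, 0.5, -0.4]
opening: -0.001
```

```bash
python3 - <<'E'
from h import *
st(); w=cam('wrist'); save(w,'w23.png'); hsv=cv2.cvtColor(w['img'],cv2.COLOR_RGB2HSV)
nb=(~((hsv[...,0]>100)&(hsv[...,0]<125)&(hsv[...,1]>140))).astype(np.uint8)*255
for y in (.246,.326):
    for dx in (-.02,0,.05,.1): print(y,dx,proj(w,np.array([.605+dx,y,.268])).round())
for v in range(90,350,6): print('%3d'%v,''.join('#' if nb[v:v+6,u:u+4].mean()>127 else '.' for u in range(100,420,4)))
E
```

```text
38.2 [0.5692 0.2855 0.5186] [-0.99  0.5  -0.37] [ 0.006 -0.072 -0.001] -0.0012
0.246 -0.02 [203. 223.]
0.246 0 [204. 246.]
0.246 0.05 [207. 299.]
0.246 0.1 [209. 347.]
0.326 -0.02 [305. 223.]
0.326 0 [304. 246.]
0.326 0.05 [301. 299.]
0.326 0.1 [299. 347.]
 90 #####################..............................................#############
 96 #####################...............................................############
102 #####################...............................................############
108 #####################................................................###########
114 #####################.................................................##########
120 #####################....................................................#######
126 #####################...........................................................
132 #####################...........................................................
138 #####################...........................................................
144 ######################....................................................
[... 2196 characters left out ...]
#########...........
306 .....###################################################################........
312 ..#########################################################################.....
318 ##############################################################################..
324 ###############..###########################################...#################
330 ############....#############################################....###############
336 ###########...#################################################...##############
342 ###########.#####################################################.##############
348 ################################################################################
```

```bash
python3 - <<'E'
from h import *
w=cam('wrist'); g=w['img'].astype(int); sat=g.max(2)-g.min(2)  # grey has low spread
b=g[...,2]-g[...,0]
for v in range(202,246,3):
    L=b[v,195:228].tolist(); Rr=b[v,292:322].tolist()
    f=lambda a,o:(lambda i:(i.min()+o,i.max()+o,round(i.mean()+o,1)) if len(i) else None)(np.where(np.array(a)<60)[0])
    l,r=f(L,195),f(Rr,292)
    print(v,l,r, (onz(w,l[2],v,.268)[:2].round(4),onz(w,r[2],v,.268)[:2].round(4)) if l and r else '')
EOF=0
# second-source: side & scene tips
E
```

```text
202 None None 
205 None None 
208 None None 
211 (np.int64(205), np.int64(210), np.float64(207.5)) (np.int64(306), np.int64(311), np.float64(308.5)) (array([0.5754, 0.2502]), array([0.5754, 0.328 ]))
214 (np.int64(203), np.int64(212), np.float64(207.5)) (np.int64(304), np.int64(313), np.float64(308.5)) (array([0.5779, 0.2501]), array([0.5779, 0.3281]))
217 (np.int64(203), np.int64(213), np.float64(208.0)) (np.int64(303), np.int64(313), np.float64(308.0)) (array([0.5804, 0.2504]), array([0.5803, 0.3278]))
220 (np.int64(205), np.int64(214), np.float64(209.5)) (np.int64(302), np.int64(311), np.float64(306.5)) (array([0.5829, 0.2514]), array([0.5828, 0.3268]))
223 (np.int64(206), np.int64(215), np.float64(210.5)) (np.int64(301), np.int64(310), np.float64(305.5)) (array([0.5854, 0.2521]), array([0.5854, 0.3261]))
226 (np.int64(207), np.int64(216), np.float64(211.5)) (np.int64(300), np.int64(309), np.float64(304.5)) (array([0.5879, 0.2528]), array([0.5879, 0.3255]))
229 (np.int64(208), np.int64(216), np.float64(212.0)) (np.int64(300), np.int64(308), np.float64(304.0)) (array([0.5905, 0.2531]), array([0.5904, 0.3252]))
232 (np.int64(207), np.int64(216), np.float64(211.5)) (np.int64(300), np.int64(308), np.float64(304.0)) (array([0.5931, 0.2526]), array([0.593 , 0.3254]))
235 (np.int64(207), np.int64(215), np.float64(211.0)) (np.int64(300), np.int64(308), np.float64(304.0)) (array([0.5956, 0.2521]), array([0.5956, 0.3255]))
238 (np.int64(207), np.int64(215), np.float64(211.0)) (np.int64(300), np.int64(308), np.float64(304.0)) (array([0.5982, 0.252 ]), array([0.5982, 0.3256]))
241 (np.int64(207), np.int64(215), np.float64(211.0)) (np.int64(301), np.int64(309), np.float64(305.0)) (array([0.6008, 0.2518]), array([0.6008, 0.3265]))
244 (np.int64(207), np.int64(215), np.float64(211.0)) (np.int64(300), np.int64(309), np.float64(304.5)) (array([0.6035, 0.2517]), array([0.6034, 0.3263]))
```

Hook measured: the notch bottom is at x≈.604, and the prong mid-line is y≈.289 with yaw≈0, so the seat is about (.603,.289). Now I'll go back to the carrier's grip, and check the jar against the hanging tray.

>>> move_arm(
  moves=[
    {"gripper":55,"x":-4,"y":-2,"z":0,"roll":0},
    {"gripper":55,"x":-5,"y":-2.5,"z":0,"roll":0},
    {"gripper":55,"x":-5,"y":-2.5,"z":0,"roll":0},
    {"gripper":55,"x":-4.5,"y":-2,"z":2,"roll":0},
    {"gripper":55,"x":0,"y":0,"z":5,"roll":0},
  ],
)

```text
time_s: 38.92
eef_pos: [0.4797, 0.0983, 0.4511]
eef_rot: [0.003, 0.708, 0.707, 0.002]
wrist_force: [0.9, 0.7, -0.0]
opening: 0.549
```

>>> move_arm(
  moves=[
    {"gripper":55,"x":0,"y":0,"z":2,"roll":0},
    {"gripper":55,"x":0,"y":0,"z":0,"roll":0},
    {"gripper":55,"x":0,"y":0,"z":0,"roll":0},
  ],
)

```text
time_s: 39.3
eef_pos: [0.4805, 0.1007, 0.43]
eef_rot: [0.001, 0.706, 0.708, 0.001]
wrist_force: [-0.4, 0.2, -0.2]
opening: 0.549
```

```bash
python3 - <<'E'
from h import *
st(); w=cam('wrist'); save(w,'w24.png'); T=tool()
k=cv2.inRange(cv2.cvtColor(w['img'],cv2.COLOR_RGB2HSV),(2,170,50),(13,255,255)); cs,_=cv2.findContours(k,0,1); k=max(cs,key=cv2.contourArea)
print([(q.tolist(),onz(w,*q,.206).round(4)[:2].tolist()) for q in cv2.approxPolyDP(cv2.convexHull(k),3,True)[:,0]])
d=cam('side'); print('jar',onz(d,158,286,.03).round(3),'plate',onz(d,180,320,.014).round(3))
E
```

```text
39.3 [0.4805 0.1007 0.43  ] [-0.36  0.2  -0.15] [ 0.057 -0.018  0.003] 0.549
[([263, 177], [0.4534, 0.1069]), ([268, 193], [0.4644, 0.1103]), ([268, 231], [0.4918, 0.1107]), ([239, 233], [0.4934, 0.0907]), ([241, 179], [0.4548, 0.0925])]
jar [0.621 0.485 0.03 ] plate [0.472 0.518 0.014]
```

>>> move_arm(
  moves=[
    {"gripper":55,"x":0,"y":-0.2,"z":4,"roll":0},
    {"gripper":55,"x":0,"y":0,"z":3,"roll":0},
    {"gripper":55,"x":0,"y":0,"z":2.2,"roll":0},
    {"gripper":55,"x":0,"y":0,"z":0,"roll":0},
    {"gripper":0,"x":0,"y":0,"z":0,"roll":0},
  ],
)

```text
time_s: 40.02
eef_pos: [0.4789, 0.1005, 0.3382]
eef_rot: [0.001, 0.706, 0.708, 0.001]
wrist_force: [0.0, 0.5, -0.3]
opening: 0.353
```

>>> move_arm(
  moves=[
    {"gripper":0,"x":0,"y":0,"z":0,"roll":0},
    {"gripper":0,"x":0,"y":0,"z":0,"roll":0},
    {"gripper":0,"x":0,"y":0,"z":0,"roll":0},
  ],
)

```text
time_s: 40.4
eef_pos: [0.4789, 0.1003, 0.3384]
eef_rot: [0.001, 0.707, 0.708, 0.001]
wrist_force: [-0.2, -1.8, 5.8]
opening: 0.248
```

>>> move_arm(
  moves=[
    {"gripper":0,"x":0,"y":0,"z":-0.5,"roll":0},
    {"gripper":0,"x":0,"y":0,"z":-1,"roll":0},
    {"gripper":0,"x":0,"y":0,"z":-2,"roll":0},
    {"gripper":0,"x":0,"y":0,"z":-2.5,"roll":0},
    {"gripper":0,"x":0,"y":0,"z":-2.5,"roll":0},
  ],
)

```text
time_s: 41.02
eef_pos: [0.4778, 0.1006, 0.4223]
eef_rot: [-0.001, 0.706, 0.708, -0.0]
wrist_force: [-0.4, -0.3, -5.5]
opening: 0.247
```

>>> move_arm(
  moves=[
    {"gripper":0,"x":0,"y":0,"z":-2.5,"roll":0},
    {"gripper":0,"x":0,"y":0,"z":-2.5,"roll":0},
    {"gripper":0,"x":0,"y":0,"z":-1.5,"roll":0},
    {"gripper":0,"x":0,"y":0,"z":0,"roll":0},
    {"gripper":0,"x":0,"y":0,"z":0,"roll":0},
  ],
)

```text
time_s: 41.65
eef_pos: [0.4779, 0.1005, 0.4854]
eef_rot: [-0.001, 0.706, 0.708, -0.001]
wrist_force: [0.0, 0.1, -5.2]
opening: 0.249
```

```bash
python3 - <<'E'
from h import *
st(); w=cam('wrist'); save(w,'w25.png'); T=tool(); tray(w,T[2,3]-.155-.154); brass(w,T[2,3]-.155-.101)
k=cv2.inRange(cv2.cvtColor(w['img'],cv2.COLOR_RGB2HSV),(2,170,50),(13,255,255)); cs,_=cv2.findContours(k,0,1); k=max(cs,key=cv2.contourArea)
print([(q.tolist(),onz(w,*q,T[2,3]-.155+.026).round(4)[:2].tolist()) for q in cv2.approxPolyDP(cv2.convexHull(k),3,True)[:,0]])
E
```

```text
41.65 [0.4779 0.1005 0.4854] [ 0.04  0.08 -5.21] [0.051 0.032 0.005] 0.2493
tray [([341, 59], [0.369, 0.174]), ([338, 230], [0.525, 0.184]), ([180, 233], [0.529, 0.027]), ([166, 60], [0.37, 0.027])]
brass [254.9 108.1] [242, 95, 27, 27, 549] [0.4073 0.1015 0.2292]
brass [283. 324.] [279, 317, 8, 14, 82] [0.5929 0.1268 0.2292]
[([272, 221], [0.4421, 0.107]), ([282, 269], [0.461, 0.111]), ([279, 330], [0.4879, 0.1106]), ([231, 331], [0.4884, 0.0918]), ([226, 270], [0.4614, 0.0906]), ([235, 223], [0.4429, 0.0942])]
```

Carrier held level, about 5.2 N. Moving sideways in front of the hook, then in along +x.

>>> move_arm(
  moves=[
    {"gripper":0,"x":1,"y":0,"z":0,"roll":0},
    {"gripper":0,"x":2,"y":0,"z":0,"roll":0},
    {"gripper":0,"x":3,"y":0,"z":0,"roll":0},
    {"gripper":0,"x":3.3,"y":0,"z":0,"roll":0},
    {"gripper":0,"x":3.3,"y":0,"z":0,"roll":0},
  ],
)

```text
time_s: 42.32
eef_pos: [0.4777, 0.228, 0.486]
eef_rot: [-0.0, 0.706, 0.708, -0.0]
wrist_force: [0.4, 0.6, -5.2]
opening: 0.252
```

>>> move_arm(
  moves=[
    {"gripper":0,"x":3,"y":0.5,"z":0,"roll":0},
    {"gripper":0,"x":2,"y":1,"z":0,"roll":0},
    {"gripper":0,"x":1.2,"y":0.7,"z":0,"roll":0},
    {"gripper":0,"x":0,"y":0,"z":0,"roll":0},
    {"gripper":0,"x":0,"y":0,"z":0,"roll":0},
  ],
)

```text
time_s: 42.95
eef_pos: [0.4997, 0.288, 0.4863]
eef_rot: [-0.0, 0.707, 0.708, -0.001]
wrist_force: [1.1, -0.6, -5.7]
opening: 0.252
```

```bash
python3 - <<'E'
from h import *
st(); w=cam('wrist'); save(w,'w26.png'); T=tool(); tray(w,T[2,3]-.155-.154); brass(w,T[2,3]-.155-.101)
hsv=cv2.cvtColor(w['img'],cv2.COLOR_RGB2HSV)
for n,p in (('tipL',[.581,.249,.268]),('tipR',[.581,.329,.268])): print(n,proj(w,np.array(p)).round())
E
```

```text
42.95 [0.4997 0.288  0.4863] [ 1.14 -0.57 -5.69] [ 0.002  0.026 -0.012] 0.2521
tray [([412, 254], [0.574, 0.449]), ([394, 273], [0.596, 0.434]), ([322, 282], [0.607, 0.36]), ([290, 235], [0.553, 0.324]), ([377, 215], [0.531, 0.409])]
tray [([435, 101], [0.425, 0.447]), ([450, 122], [0.443, 0.463]), ([442, 155], [0.472, 0.461]), ([414, 173], [0.489, 0.438]), ([384, 166], [0.483, 0.409]), ([374, 147], [0.465, 0.398]), ([380, 115], [0.437, 0.4]), ([406, 98], [0.422, 0.421])]
tray [([341, 59], [0.391, 0.361]), ([335, 225], [0.542, 0.368]), ([327, 233], [0.551, 0.361]), ([188, 233], [0.551, 0.222]), ([177, 199], [0.515, 0.214]), ([166, 59], [0.391, 0.214])]
brass [255. 108.] [242, 95, 27, 27, 548] [0.4295 0.2889 0.2305]
brass [ 11.3 307.8] [0, 291, 22, 31, 306] [0.5978 0.0759 0.2305]
brass [253.8 325.6] [230, 317, 47, 14, 445] [0.6165 0.2881 0.2305]
tipL [201. 322.]
tipR [309. 322.]
```

>>> move_arm(
  moves=[
    {"gripper":0,"x":0.1,"y":1,"z":0,"roll":0},
    {"gripper":0,"x":0,"y":2,"z":0,"roll":0},
    {"gripper":0,"x":0,"y":2,"z":0,"roll":0},
    {"gripper":0,"x":0,"y":2,"z":0,"roll":0},
    {"gripper":0,"x":0,"y":1.5,"z":0,"roll":0},
  ],
)

```text
time_s: 43.62
eef_pos: [0.5863, 0.2889, 0.4866]
eef_rot: [0.0, 0.707, 0.707, 0.0]
wrist_force: [-0.2, 0.4, -6.2]
opening: 0.25
```

>>> move_arm(
  moves=[
    {"gripper":0,"x":0,"y":1.1,"z":0,"roll":0},
    {"gripper":0,"x":0,"y":0.6,"z":0,"roll":0},
    {"gripper":0,"x":0,"y":0,"z":0,"roll":0},
    {"gripper":0,"x":0,"y":0,"z":0,"roll":0},
  ],
)

```text
time_s: 44.12
eef_pos: [0.6015, 0.2898, 0.4867]
eef_rot: [-0.0, 0.706, 0.708, -0.0]
wrist_force: [0.1, 0.2, -5.6]
opening: 0.25
```

```bash
cat >>h.py <<'E'
def pointer():
    for n in ('side','scene'):
        c=cam(n); hsv=cv2.cvtColor(c['img'],cv2.COLOR_RGB2HSV)
        m=cv2.inRange(hsv,(0,150,90),(6,255,255))|cv2.inRange(hsv,(174,150,90),(180,255,255))
        k=cv2.connectedComponentsWithStats(m); print(n,'red',[(k[3][i].round(2).tolist(),k[2][i].tolist()) for i in range(1,k[0]) if k[2][i,4]>4 and 100<k[3][i][1]<280 and 120<k[3][i][0]<380])
E
python3 -c "
from h import *
st();pointer();w=cam('wrist');brass(w,.23)"
```

```text
44.12 [0.6015 0.2898 0.4867] [ 0.09  0.23 -5.59] [0.018 0.001 0.031] 0.2502
side red [([223.92, 183.67], [219, 180, 11, 9, 49]), ([149.32, 190.37], [144, 187, 10, 9, 19]), ([234.23, 188.57], [231, 186, 7, 6, 35])]
scene red [([278.93, 233.54], [275, 230, 9, 8, 61]), ([294.45, 243.01], [289, 237, 12, 13, 92])]
brass [255. 108.] [242, 95, 27, 27, 549] [0.5315 0.2909 0.23  ]
brass [164.4 255.7] [147, 242, 35, 25, 566] [0.6495 0.216  0.23  ]
brass [  2.3 255.9] [0, 244, 7, 23, 109] [0.6498 0.0815 0.23  ]
brass [259.1 325.1] [239, 319, 39, 12, 391] [0.719 0.295 0.23 ]
```

>>> move_arm(
  moves=[
    {"gripper":0,"x":0,"y":0,"z":1,"roll":0},
    {"gripper":0,"x":0,"y":0,"z":1,"roll":0},
    {"gripper":0,"x":0,"y":0,"z":0.7,"roll":0},
    {"gripper":0,"x":0,"y":0,"z":0.3,"roll":0},
    {"gripper":0,"x":0,"y":0,"z":0.2,"roll":0},
  ],
)

```text
time_s: 44.9
eef_pos: [0.6019, 0.2897, 0.4545]
eef_rot: [-0.0, 0.707, 0.708, -0.0]
wrist_force: [-0.5, 0.9, -6.3]
opening: 0.248
```

>>> move_arm(
  moves=[
    {"gripper":0,"x":0,"y":0,"z":0.2,"roll":0},
    {"gripper":0,"x":0,"y":0,"z":0.2,"roll":0},
    {"gripper":0,"x":0,"y":0,"z":0.2,"roll":0},
    {"gripper":0,"x":0,"y":0,"z":0.2,"roll":0},
    {"gripper":0,"x":0,"y":0,"z":0.2,"roll":0},
  ],
)

```text
time_s: 45.52
eef_pos: [0.6018, 0.2897, 0.4446]
eef_rot: [-0.0, 0.706, 0.708, -0.0]
wrist_force: [-0.7, 0.4, -5.5]
opening: 0.249
```

>>> move_arm(
  moves=[
    {"gripper":0,"x":0,"y":0,"z":0.2,"roll":0},
    {"gripper":0,"x":0,"y":0,"z":0.2,"roll":0},
    {"gripper":0,"x":0,"y":0,"z":0.2,"roll":0},
    {"gripper":0,"x":0,"y":0,"z":0.2,"roll":0},
    {"gripper":0,"x":0,"y":0,"z":0.2,"roll":0},
  ],
)

```text
time_s: 46.15
eef_pos: [0.6019, 0.2896, 0.4348]
eef_rot: [0.0, 0.707, 0.708, 0.0]
wrist_force: [0.1, 0.2, -3.3]
opening: 0.25
```

```bash
python3 -c "
from h import *
st();pointer();st()"
```

```text
46.15 [0.6019 0.2896 0.4348] [ 0.15  0.16 -3.26] [-0.038  0.068  0.03 ] 0.2505
side red [([223.92, 183.67], [219, 180, 11, 9, 49]), ([234.23, 188.57], [231, 186, 7, 6, 35]), ([149.89, 192.67], [144, 189, 11, 9, 18])]
scene red [([278.95, 233.56], [275, 230, 9, 8, 61]), ([294.45, 243.06], [289, 237, 12, 13, 93])]
46.25 [0.6018 0.2897 0.4345] [-0.68  0.04 -4.15] [ 0.042  0.169 -0.017] 0.2473
```

The hook is taking load and the pointer has moved. Continuing slowly.

>>> move_arm(
  moves=[
    {"gripper":0,"x":0,"y":0,"z":0.2,"roll":0},
    {"gripper":0,"x":0,"y":0,"z":0.2,"roll":0},
    {"gripper":0,"x":0,"y":0,"z":0.2,"roll":0},
    {"gripper":0,"x":0,"y":0,"z":0.2,"roll":0},
    {"gripper":0,"x":0,"y":0,"z":0.2,"roll":0},
  ],
)

```text
time_s: 46.88
eef_pos: [0.6018, 0.2897, 0.4247]
eef_rot: [-0.0, 0.706, 0.708, 0.0]
wrist_force: [-0.9, -0.1, -1.2]
opening: 0.248
```

>>> move_arm(
  moves=[
    {"gripper":0,"x":0,"y":0,"z":0.2,"roll":0},
    {"gripper":0,"x":0,"y":0,"z":0.2,"roll":0},
    {"gripper":0,"x":0,"y":0,"z":0.2,"roll":0},
    {"gripper":0,"x":0,"y":0,"z":0.1,"roll":0},
    {"gripper":0,"x":0,"y":0,"z":0,"roll":0},
  ],
)

```text
time_s: 47.5
eef_pos: [0.6018, 0.2897, 0.4177]
eef_rot: [-0.0, 0.706, 0.708, 0.0]
wrist_force: [-2.8, -0.5, 0.6]
opening: 0.249
```

>>> move_arm(
  moves=[
    {"gripper":0,"x":0,"y":0,"z":0,"roll":0},
    {"gripper":0,"x":0,"y":0,"z":0,"roll":0},
    {"gripper":0,"x":0,"y":0,"z":0,"roll":0},
  ],
)

```text
time_s: 47.88
eef_pos: [0.6018, 0.2897, 0.4178]
eef_rot: [0.0, 0.706, 0.708, 0.0]
wrist_force: [-1.8, 1.0, -0.5]
opening: 0.248
```

```bash
python3 -c "
from h import *
st();pointer();st();w=cam('wrist');brass(w,.16);st();cam('wrist');st();cam('wrist');st()"
```

```text
47.88 [0.6018 0.2897 0.4178] [-1.83  1.04 -0.49] [-0.057  0.524 -0.068] 0.2481
side red [([223.92, 183.67], [219, 180, 11, 9, 49]), ([234.23, 188.57], [231, 186, 7, 6, 35]), ([152.0, 194.77], [149, 193, 6, 6, 13]), ([145.8, 199.8], [145, 199, 3, 3, 5])]
scene red [([278.93, 233.54], [275, 230, 9, 8, 61]), ([294.42, 243.0], [289, 236, 12, 14, 93])]
47.98 [0.6018 0.2897 0.4177] [-2.63  0.67 -1.71] [0.027 0.566 0.053] 0.2467
brass [255.  107.9] [242, 95, 27, 27, 547] [0.5318 0.2908 0.16  ]
brass [151.6 268.5] [130, 253, 45, 35, 1067] [0.6625 0.2037 0.16  ]
brass [232.3 289.3] [229, 280, 7, 19, 109] [0.6828 0.2714 0.16  ]
brass [254.1 325.4] [231, 319, 46, 13, 459] [0.7205 0.2903 0.16  ]
48.02 [0.6018 0.2897 0.4177] [-3.41  0.1  -1.11] [-0.055  0.437  0.012] 0.2508
48.08 [0.6019 0.2897 0.4177] [-3.12  0.19 -1.23] [-0.006  0.618 -0.011] 0.2487
48.12 [0.6018 0.2897 0.4177] [-2.58 -0.01 -0.37] [-0.003  0.51   0.028] 0.2511
```

>>> move_arm(
  moves=[
    {"gripper":0,"x":0,"y":-0.15,"z":0,"roll":0},
    {"gripper":0,"x":0,"y":-0.15,"z":0.1,"roll":0},
    {"gripper":0,"x":0,"y":0,"z":0,"roll":0},
    {"gripper":0,"x":0,"y":0,"z":0,"roll":0},
  ],
)

```text
time_s: 48.62
eef_pos: [0.599, 0.2897, 0.4169]
eef_rot: [0.0, 0.707, 0.708, 0.0]
wrist_force: [0.4, 0.5, -0.6]
opening: 0.253
```

```bash
python3 -c "
from h import *
for i in range(5): st();cam('wrist')
"
```

```text
48.62 [0.599  0.2897 0.4169] [ 0.44  0.47 -0.58] [ 0.084 -0.099 -0.027] 0.2533
48.67 [0.599  0.2897 0.4169] [ 1.05 -0.64 -0.81] [ 0.147 -0.1   -0.005] 0.2491
48.73 [0.599  0.2897 0.4169] [ 0.2   0.45 -0.01] [ 0.094 -0.096 -0.012] 0.2473
48.77 [0.599  0.2897 0.4168] [ 1.13  0.63 -0.72] [ 0.129 -0.094 -0.031] 0.2492
48.83 [0.599  0.2897 0.4168] [ 0.75  0.29 -0.17] [ 0.108 -0.118 -0.012] 0.2459
```

>>> move_arm(
  moves=[
    {"gripper":0,"x":0,"y":-0.15,"z":0,"roll":0},
    {"gripper":0,"x":0,"y":-0.15,"z":0.1,"roll":0},
    {"gripper":0,"x":0,"y":0,"z":0,"roll":0},
    {"gripper":0,"x":0,"y":0,"z":0,"roll":0},
  ],
)

```text
time_s: 49.38
eef_pos: [0.5974, 0.2894, 0.4172]
eef_rot: [0.002, 0.707, 0.708, 0.003]
wrist_force: [9.3, 1.0, -1.4]
opening: 0.25
```

```bash
python3 -c "
from h import *
for i in range(5): st();cam('wrist')
pointer()"
```

```text
49.38 [0.5974 0.2894 0.4172] [ 9.31  0.96 -1.38] [ 0.161 -1.683  0.046] 0.2505
49.42 [0.5974 0.2895 0.4172] [ 8.74  0.62 -1.6 ] [ 0.141 -1.713 -0.031] 0.247
49.48 [0.5974 0.2895 0.4172] [ 8.72  1.69 -1.17] [ 0.156 -1.716 -0.039] 0.2521
49.52 [0.5974 0.2895 0.4172] [ 9.22  0.56 -1.16] [ 1.890e-01 -1.697e+00 -1.000e-03] 0.2531
49.58 [0.5974 0.2895 0.4171] [ 8.73  0.39 -0.23] [ 0.151 -1.695 -0.016] 0.2467
side red [([223.78, 183.91], [219, 181, 11, 8, 46]), ([234.23, 188.57], [231, 186, 7, 6, 35]), ([150.16, 196.0], [145, 192, 10, 9, 19])]
scene red [([278.89, 233.6], [275, 230, 9, 8, 62]), ([294.47, 242.99], [289, 236, 12, 14, 92])]
```

>>> move_arm(
  moves=[
    {"gripper":0,"x":0,"y":0.15,"z":0,"roll":0},
    {"gripper":0,"x":0,"y":0.17,"z":0.1,"roll":0},
    {"gripper":0,"x":0,"y":0,"z":0,"roll":0},
    {"gripper":0,"x":0,"y":0,"z":0,"roll":0},
  ],
)

```text
time_s: 50.22
eef_pos: [0.5991, 0.2897, 0.4146]
eef_rot: [0.0, 0.706, 0.708, 0.0]
wrist_force: [3.3, 0.4, -0.1]
opening: 0.248
```

```bash
python3 -c "
from h import *
F=[]
for i in range(8): cam('wrist');F.append(np.r_[ctrl.get_obs()['wrist_force'],ctrl.get_obs()['torque']])
print(np.mean(F,0).round(3));st();pointer()"
```

```text
[ 2.597  0.503 -0.396  0.124 -0.49  -0.031]
50.62 [0.599  0.2897 0.4147] [ 1.76  0.62 -0.98] [ 0.123 -0.492 -0.018] 0.2479
side red [([223.78, 183.91], [219, 181, 11, 8, 46]), ([234.23, 188.57], [231, 186, 7, 6, 35]), ([150.16, 196.32], [145, 193, 10, 9, 19])]
scene red [([278.93, 233.54], [275, 230, 9, 8, 61]), ([294.45, 243.06], [289, 237, 12, 13, 93])]
```

>>> move_arm(
  moves=[
    {"gripper":0,"x":0,"y":0.08,"z":0.1,"roll":0},
    {"gripper":0,"x":0,"y":0,"z":0,"roll":0},
    {"gripper":20,"x":0,"y":0,"z":0,"roll":0},
    {"gripper":23,"x":0,"y":0,"z":0,"roll":0},
    {"gripper":24,"x":0,"y":0,"z":0,"roll":0},
  ],
)

```text
time_s: 51.35
eef_pos: [0.5996, 0.2897, 0.4134]
eef_rot: [-0.0, 0.706, 0.708, -0.001]
wrist_force: [-2.4, 0.2, -0.3]
opening: 0.255
```

>>> move_arm(
  moves=[
    {"gripper":25,"x":0,"y":0,"z":0,"roll":0},
    {"gripper":26,"x":0,"y":0,"z":0,"roll":0},
    {"gripper":28,"x":0,"y":0,"z":0,"roll":0},
    {"gripper":35,"x":0,"y":0,"z":0,"roll":0},
    {"gripper":50,"x":0,"y":0,"z":0,"roll":0},
  ],
)

```text
time_s: 51.98
eef_pos: [0.6, 0.2896, 0.4138]
eef_rot: [0.0, 0.707, 0.708, 0.0]
wrist_force: [-0.1, 0.3, 0.8]
opening: 0.501
```

```bash
python3 -c "
from h import *
st();w=cam('wrist');orange(w,.24);brass(w,.16);pointer();pointer();st()"
```

```text
51.98 [0.6    0.2896 0.4138] [-0.15  0.27  0.77] [0.053 0.021 0.001] 0.5012
orange 5365.0 [([272, 219], [0.5818, 0.2991]), ([281, 265], [0.6079, 0.3043]), ([280, 323], [0.6449, 0.3047]), ([276, 328], [0.6484, 0.3025]), ([230, 327], [0.6477, 0.2764]), ([227, 266], [0.6085, 0.2757]), ([235, 221], [0.5829, 0.2804])]
brass [255.2 107. ] [243, 94, 26, 27, 545] [0.5293 0.2908 0.16  ]
brass [147.8 271.6] [129, 256, 43, 35, 1044] [0.6612 0.2016 0.16  ]
brass [254.5 321. ] [230, 310, 47, 18, 493] [0.7107 0.2906 0.16  ]
side red [([223.78, 183.91], [219, 181, 11, 8, 46]), ([234.23, 188.57], [231, 186, 7, 6, 35]), ([150.56, 196.72], [145, 193, 11, 9, 18])]
scene red [([278.93, 233.54], [275, 230, 9, 8, 61]), ([294.47, 242.99], [289, 236, 12, 14, 94])]
side red [([223.78, 183.91], [219, 181, 11, 8, 46]), ([234.23, 188.57], [231, 186, 7, 6, 35]), ([150.83, 196.61], [145, 193, 11, 9, 18])]
scene red [([278.95, 233.56], [275, 230, 9, 8, 61]), ([294.45, 243.01], [289, 237, 12, 13, 92])]
52.23 [0.5999 0.2897 0.4137] [-0.76 -0.56 -1.37] [-0.03  -0.015  0.003] 0.5008
```

Released; the carrier hangs and the pointer is nearly still. Rising straight up and locating the button.

>>> move_arm(
  moves=[
    {"gripper":55,"x":0,"y":0,"z":-1,"roll":0},
    {"gripper":55,"x":0,"y":0,"z":-2.5,"roll":0},
    {"gripper":55,"x":0,"y":0,"z":-4,"roll":0},
    {"gripper":55,"x":0,"y":0,"z":-3,"roll":0},
    {"gripper":0,"x":-2,"y":0,"z":0,"roll":0},
  ],
)

```text
time_s: 52.85
eef_pos: [0.5998, 0.2702, 0.523]
eef_rot: [0.002, 0.706, 0.708, 0.003]
wrist_force: [-0.3, 0.0, 0.1]
opening: 0.348
```

>>> move_arm(
  moves=[
    {"gripper":0,"x":-5.5,"y":1.5,"z":0,"roll":0},
    {"gripper":0,"x":-6,"y":1.5,"z":0,"roll":0},
    {"gripper":0,"x":-6,"y":1.5,"z":0,"roll":0},
    {"gripper":0,"x":-5.5,"y":2,"z":2,"roll":0},
    {"gripper":0,"x":-3,"y":2,"z":4,"roll":0},
  ],
)

```text
time_s: 53.48
eef_pos: [0.6856, 0.0056, 0.4593]
eef_rot: [0.002, 0.708, 0.707, 0.001]
wrist_force: [0.6, -0.1, 0.0]
opening: 0.0
```

>>> move_arm(
  moves=[
    {"gripper":0,"x":-2,"y":2,"z":5,"roll":0},
    {"gripper":0,"x":-1,"y":1.5,"z":5,"roll":0},
    {"gripper":0,"x":0,"y":0,"z":0,"roll":0},
    {"gripper":0,"x":0,"y":0,"z":0,"roll":0},
  ],
)

```text
time_s: 53.98
eef_pos: [0.7203, -0.0203, 0.36]
eef_rot: [0.0, 0.707, 0.708, 0.0]
wrist_force: [0.6, -0.1, 1.3]
opening: 0.004
```

```bash
python3 - <<'E'
from h import *
st(); s=cam('scene'); d=cam('side'); print(tri(s,(278.93,233.54),d,(234.23,188.57)))
w=cam('wrist'); save(w,'w27.png'); hsv=cv2.cvtColor(w['img'],cv2.COLOR_RGB2HSV)
m=cv2.inRange(hsv,(0,150,90),(6,255,255))|cv2.inRange(hsv,(174,150,90),(180,255,255)); k=cv2.connectedComponentsWithStats(m)
for i in range(1,k[0]):
    if k[2][i,4]>60: print(k[2][i].tolist(),[onz(w,*k[3][i],z).round(4).tolist() for z in (.05,.06)])
pointer(); pointer()
E
```

```text
53.98 [ 0.7203 -0.0203  0.36  ] [ 0.62 -0.06  1.27] [-0.013 -0.049  0.01 ] 0.0038
(array([ 0.71738712, -0.01832195,  0.06151552]), np.float64(0.0018043599875620499))
[244, 164, 30, 31, 726] [[0.7187, -0.0156, 0.05], [0.7161, -0.0157, 0.06]]
[233, 224, 51, 20, 756] [[0.7736, -0.0138, 0.05], [0.769, -0.014, 0.06]]
side red [([187.94, 145.59], [183, 141, 11, 10, 49]), ([223.92, 183.67], [219, 180, 11, 9, 49]), ([234.23, 188.57], [231, 186, 7, 6, 35]), ([151.05, 196.43], [145, 193, 11, 9, 21])]
scene red [([278.93, 233.54], [275, 230, 9, 8, 61]), ([294.45, 243.01], [289, 237, 12, 13, 92])]
side red [([187.82, 145.66], [182, 141, 12, 10, 50]), ([223.92, 183.67], [219, 180, 11, 9, 49]), ([234.23, 188.57], [231, 186, 7, 6, 35]), ([150.9, 196.4], [145, 193, 11, 9, 20])]
scene red [([278.95, 233.56], [275, 230, 9, 8, 61]), ([294.46, 242.94], [289, 236, 12, 14, 93])]
```

>>> move_arm(
  moves=[
    {"gripper":0,"x":0.4,"y":-0.35,"z":3,"roll":0},
    {"gripper":0,"x":0,"y":0,"z":4,"roll":0},
    {"gripper":0,"x":0,"y":0,"z":3,"roll":0},
    {"gripper":0,"x":0,"y":0,"z":1,"roll":0},
    {"gripper":0,"x":0,"y":0,"z":0,"roll":0},
  ],
)

```text
time_s: 54.95
eef_pos: [0.7169, -0.016, 0.2488]
eef_rot: [-0.0, 0.706, 0.708, -0.0]
wrist_force: [0.4, 0.1, 0.7]
opening: -0.002
```

>>> move_arm(
  moves=[
    {"gripper":0,"x":0,"y":0,"z":0,"roll":0},
    {"gripper":0,"x":0,"y":0,"z":0,"roll":0},
    {"gripper":0,"x":0,"y":0,"z":0,"roll":0},
    {"gripper":0,"x":0,"y":0,"z":0,"roll":0},
    {"gripper":0,"x":0,"y":0,"z":0,"roll":0},
  ],
)

```text
time_s: 55.58
eef_pos: [0.7169, -0.0161, 0.2487]
eef_rot: [0.0, 0.706, 0.708, 0.0]
wrist_force: [-0.1, 0.2, -0.5]
opening: 0.0
```

```bash
python3 -c "
from h import *
for i in range(6): pointer()" | grep side | sed 's/.*\[145/[145/'; python3 -c "
from h import *
st()"
```

```text
[145, 193, 11, 9, 22])]
[145, 193, 11, 9, 20])]
[145, 193, 11, 9, 20])]
[145, 193, 11, 9, 21])]
[145, 193, 11, 9, 21])]
[145, 193, 11, 9, 21])]
56.17 [ 0.7169 -0.0161  0.2487] [ 0.35 -0.51 -0.04] [ 0.03  -0.045  0.04 ] -0.0015
```

>>> move_arm(
  moves=[
    {"gripper":0,"x":0,"y":0,"z":0.4,"roll":0},
    {"gripper":0,"x":0,"y":0,"z":0.3,"roll":0},
    {"gripper":0,"x":0,"y":0,"z":0.3,"roll":0},
    {"gripper":0,"x":0,"y":0,"z":0,"roll":0},
  ],
)

```text
time_s: 56.68
eef_pos: [0.7168, -0.0161, 0.2386]
eef_rot: [-0.0, 0.706, 0.708, -0.0]
wrist_force: [-1.5, -0.8, 3.0]
opening: 0.004
```

>>> move_arm(
  moves=[
    {"gripper":0,"x":0,"y":0,"z":0.3,"roll":0},
    {"gripper":0,"x":0,"y":0,"z":0.2,"roll":0},
    {"gripper":0,"x":0,"y":0,"z":0,"roll":0},
  ],
)

```text
time_s: 57.05
eef_pos: [0.717, -0.0161, 0.2345]
eef_rot: [0.0, 0.706, 0.708, 0.0]
wrist_force: [-3.4, -0.7, 6.2]
opening: -0.001
```

>>> move_arm(
  moves=[
    {"gripper":0,"x":0,"y":0,"z":0.2,"roll":0},
    {"gripper":0,"x":0,"y":0,"z":0,"roll":0},
    {"gripper":0,"x":0,"y":0,"z":0,"roll":0},
  ],
)

```text
time_s: 57.42
eef_pos: [0.7171, -0.0161, 0.2343]
eef_rot: [0.0, 0.706, 0.708, 0.0]
wrist_force: [-8.2, 0.4, 15.8]
opening: -0.001
```

Button fully down: 15.8 N against the hard stop, with no further travel. Retracting and returning above the hanging carrier.

>>> move_arm(
  moves=[
    {"gripper":0,"x":0,"y":0,"z":-2,"roll":0},
    {"gripper":0,"x":0,"y":0,"z":-5,"roll":0},
    {"gripper":0,"x":0,"y":0,"z":-6,"roll":0},
    {"gripper":0,"x":1,"y":-1,"z":-6,"roll":0},
    {"gripper":55,"x":2,"y":-1.5,"z":-5.5,"roll":0},
  ],
)

```text
time_s: 58.05
eef_pos: [0.6916, 0.0134, 0.4792]
eef_rot: [0.001, 0.707, 0.707, 0.0]
wrist_force: [0.5, -0.2, -0.4]
opening: 0.199
```

>>> move_arm(
  moves=[
    {"gripper":55,"x":5.5,"y":-2.2,"z":-1.8,"roll":0},
    {"gripper":55,"x":5.8,"y":-2,"z":0,"roll":0},
    {"gripper":55,"x":5.8,"y":-2,"z":0,"roll":0},
    {"gripper":55,"x":5.5,"y":-2,"z":0,"roll":0},
    {"gripper":55,"x":5.0,"y":-1,"z":0,"roll":0},
  ],
)

```text
time_s: 58.68
eef_pos: [0.5981, 0.2917, 0.4953]
eef_rot: [0.0, 0.706, 0.708, 0.0]
wrist_force: [0.4, -0.1, 0.7]
opening: 0.55
```

>>> move_arm(
  moves=[
    {"gripper":55,"x":0,"y":0,"z":0,"roll":0},
    {"gripper":55,"x":0,"y":0,"z":0,"roll":0},
    {"gripper":55,"x":0,"y":0,"z":0,"roll":0},
  ],
)

```text
time_s: 59.05
eef_pos: [0.5999, 0.2883, 0.4946]
eef_rot: [0.0, 0.707, 0.707, -0.0]
wrist_force: [1.4, 0.6, 0.4]
opening: 0.552
```

```bash
python3 - <<'E'
from h import *
st(); w=cam('wrist'); save(w,'w28.png'); orange(w,.285); brass(w,.155); tray(w,.105); pointer()
E
```

```text
59.05 [0.5999 0.2883 0.4946] [1.45 0.56 0.36] [-0.047  0.    -0.025] 0.5521
orange 1827.5 [([268, 182], [0.572, 0.2972]), ([271, 241], [0.6114, 0.2996]), ([243, 243], [0.6128, 0.2815]), ([243, 182], [0.5719, 0.282])]
brass [253.8 122.4] [245, 113, 19, 20, 291] [0.5457 0.2885 0.155 ]
brass [253.9 226.6] [241, 205, 30, 38, 847] [0.6576 0.2885 0.155 ]
brass [165.6 246. ] [150, 231, 37, 35, 823] [0.681  0.1894 0.155 ]
brass [  5.4 254.7] [0, 238, 12, 30, 200] [0.6917 0.0069 0.155 ]
tray [([102, 214], [0.662, 0.097]), ([107, 270], [0.742, 0.092]), ([100, 280], [0.757, 0.08]), ([26, 280], [0.757, -0.02]), ([13, 224], [0.675, -0.019]), ([31, 215], [0.663, 0.007])]
tray [([323, 64], [0.487, 0.364]), ([328, 196], [0.638, 0.38]), ([305, 297], [0.785, 0.359]), ([206, 299], [0.788, 0.222]), ([184, 197], [0.639, 0.202]), ([187, 65], [0.488, 0.216])]
tray [([442, 20], [0.444, 0.486]), ([460, 45], [0.468, 0.51]), ([453, 80], [0.504, 0.509]), ([424, 102], [0.527, 0.481]), ([394, 99], [0.524, 0.447]), ([377, 73], [0.496, 0.424]), ([383, 44], [0.467, 0.427]), ([408, 21], [0.445, 0.451])]
side red [([223.92, 183.67], [219, 180, 11, 9, 49]), ([234.23, 188.57], [231, 186, 7, 6, 35]), ([150.56, 196.72], [145, 193, 11, 9, 18])]
scene red [([278.93, 233.54], [275, 230, 9, 8, 61]), ([294.45, 243.01], [289, 237, 12, 13, 92])]
```

>>> move_arm(
  moves=[
    {"gripper":55,"x":0.2,"y":-0.1,"z":3,"roll":0},
    {"gripper":55,"x":0,"y":0,"z":3,"roll":0},
    {"gripper":55,"x":0,"y":0,"z":1.5,"roll":0},
    {"gripper":55,"x":0,"y":0,"z":0.5,"roll":0},
    {"gripper":30,"x":0,"y":0,"z":0,"roll":0},
  ],
)

```text
time_s: 59.82
eef_pos: [0.5987, 0.2915, 0.4154]
eef_rot: [0.0, 0.707, 0.708, 0.0]
wrist_force: [0.6, 0.4, -0.4]
opening: 0.353
```

>>> move_arm(
  moves=[
    {"gripper":27,"x":0,"y":0,"z":0,"roll":0},
    {"gripper":25,"x":0,"y":0,"z":0,"roll":0},
    {"gripper":15,"x":0,"y":0,"z":0,"roll":0},
    {"gripper":0,"x":0,"y":0,"z":0,"roll":0},
    {"gripper":0,"x":0,"y":0,"z":0,"roll":0},
  ],
)

```text
time_s: 60.45
eef_pos: [0.5986, 0.2918, 0.4151]
eef_rot: [0.0, 0.706, 0.708, 0.001]
wrist_force: [3.3, 1.1, -0.6]
opening: 0.251
```

>>> move_arm(
  moves=[
    {"gripper":0,"x":0,"y":0,"z":-0.4,"roll":0},
    {"gripper":0,"x":0,"y":0,"z":-0.6,"roll":0},
    {"gripper":0,"x":0,"y":0,"z":-0.8,"roll":0},
    {"gripper":0,"x":0,"y":0,"z":-0.8,"roll":0},
    {"gripper":0,"x":0,"y":0,"z":-0.8,"roll":0},
  ],
)

```text
time_s: 61.08
eef_pos: [0.598, 0.2915, 0.4477]
eef_rot: [-0.001, 0.707, 0.708, -0.002]
wrist_force: [-0.1, 0.2, -6.6]
opening: 0.252
```

>>> move_arm(
  moves=[
    {"gripper":0,"x":0,"y":0,"z":-1,"roll":0},
    {"gripper":0,"x":0,"y":0,"z":-1.3,"roll":0},
    {"gripper":0,"x":0,"y":0,"z":-1.3,"roll":0},
    {"gripper":0,"x":0,"y":0,"z":-1,"roll":0},
    {"gripper":0,"x":0,"y":0,"z":0,"roll":0},
  ],
)

```text
time_s: 61.7
eef_pos: [0.5985, 0.2917, 0.4962]
eef_rot: [0.001, 0.706, 0.708, 0.001]
wrist_force: [-0.6, 0.9, -5.6]
opening: 0.25
```

```bash
python3 - <<'E'
from h import *
st(); w=cam('wrist'); save(w,'w29.png'); T=tool(); orange(w,T[2,3]-.129); tray(w,T[2,3]-.155-.154); brass(w,T[2,3]-.155-.101); pointer()
E
```

```text
61.7 [0.5985 0.2917 0.4962] [-0.64  0.88 -5.59] [-0.012  0.077 -0.009] 0.2498
orange 5280.5 [([271, 219], [0.5628, 0.2981]), ([281, 270], [0.583, 0.3021]), ([277, 328], [0.6089, 0.3012]), ([233, 328], [0.6089, 0.2839]), ([227, 270], [0.583, 0.2822]), ([235, 222], [0.5639, 0.2855])]
tray [([99, 214], [0.631, 0.14]), ([98, 279], [0.704, 0.128]), ([24, 279], [0.704, 0.05]), ([12, 223], [0.64, 0.053]), ([30, 214], [0.631, 0.073])]
tray [([341, 54], [0.487, 0.365]), ([356, 241], [0.66, 0.395]), ([319, 276], [0.7, 0.361]), ([185, 275], [0.699, 0.22]), ([149, 238], [0.657, 0.187]), ([166, 55], [0.488, 0.218])]
tray [([441, 22], [0.463, 0.445]), ([457, 50], [0.484, 0.462]), ([449, 81], [0.508, 0.46]), ([418, 103], [0.526, 0.437]), ([390, 99], [0.523, 0.412]), ([377, 75], [0.503, 0.398]), ([381, 43], [0.478, 0.398]), ([407, 21], [0.462, 0.417])]
brass [251.8 131. ] [240, 118, 25, 27, 512] [0.5452 0.2906 0.2392]
brass [  4.3 254.1] [0, 239, 10, 28, 171] [0.6457 0.0855 0.2392]
brass [165.1 253. ] [148, 239, 35, 26, 610] [0.6447 0.2187 0.2392]
brass [237.8 281.8] [234, 273, 8, 18, 115] [0.6721 0.2785 0.2392]
brass [257.3 319.6] [239, 310, 38, 18, 576] [0.711  0.2953 0.2392]
side red [([223.92, 183.67], [219, 180, 11, 9, 49]), ([149.0, 190.6], [143, 187, 11, 9, 20]), ([234.23, 188.57], [231, 186, 7, 6, 35])]
scene red [([278.89, 233.6], [275, 230, 9, 8, 62]), ([294.45, 243.01], [289, 237, 12, 13, 92])]
```

The carrier is off the hook and level. Weight B slid about 17 mm inward but stays upright, and the pointer is back at zero. I'm backing out along −x and measuring the dock.

>>> move_arm(
  moves=[
    {"gripper":0,"x":0,"y":-0.6,"z":0,"roll":0},
    {"gripper":0,"x":0,"y":-1.4,"z":0,"roll":0},
    {"gripper":0,"x":0,"y":-2,"z":0,"roll":0},
    {"gripper":0,"x":0,"y":-2.2,"z":0,"roll":0},
    {"gripper":0,"x":0,"y":-2.2,"z":0,"roll":0},
  ],
)

```text
time_s: 62.48
eef_pos: [0.5126, 0.2915, 0.4946]
eef_rot: [-0.0, 0.706, 0.708, -0.0]
wrist_force: [0.1, -0.3, -5.9]
opening: 0.248
```

>>> move_arm(
  moves=[
    {"gripper":0,"x":0,"y":-2.0,"z":0,"roll":0},
    {"gripper":0,"x":-0.6,"y":-1.5,"z":0,"roll":0},
    {"gripper":0,"x":-1.5,"y":-1,"z":0,"roll":0},
    {"gripper":0,"x":-2.2,"y":-0.5,"z":0,"roll":0},
    {"gripper":0,"x":-2.8,"y":-0.5,"z":0,"roll":0},
  ],
)

```text
time_s: 63.1
eef_pos: [0.458, 0.2202, 0.4948]
eef_rot: [-0.0, 0.706, 0.708, 0.0]
wrist_force: [-0.2, -0.5, -5.9]
opening: 0.248
```

```bash
python3 - <<'E'
from h import *
st(); s=cam('scene'); d=cam('side')
print('lead+y',tri(s,(206.8,256),d,(291.7,189.8)),'lead-y',tri(s,(166.6,299.3),d,(319.5,169.5)))
print('cup',onz(s,97,325,.02).round(3),'case',[onz(s,*p,.03).round(3)[:2].tolist() for p in ((143,330),(173,318),(190,352),(162,372))])
m=cv2.imread('pics/scene0.png'); hsv=cv2.cvtColor(m,cv2.COLOR_BGR2HSV)
g=cv2.inRange(hsv,(0,0,60),(180,110,200)); g[:245]=0; g[345:]=0; g[:,:150]=0; g[:,258:]=0
cs,_=cv2.findContours(g,0,1); k=max(cs,key=cv2.contourArea); print('dock scene',[(q.tolist(),onz(s,*q,.036).round(3)[:2].tolist()) for q in cv2.approxPolyDP(k,3,True)[:,0]])
E
```

```text
63.1 [0.458  0.2202 0.4948] [-0.19 -0.52 -5.88] [0.025 0.019 0.021] 0.2481
lead+y (array([ 0.55287632, -0.19918405,  0.02138643]), np.float64(0.003564014790900678)) lead-y (array([ 0.53892697, -0.3845155 ,  0.0140395 ]), np.float64(0.0053969568911366615))
cup [ 0.42  -0.562  0.02 ] case [[0.548, -0.5], [0.598, -0.424], [0.702, -0.473], [0.671, -0.557]]
dock scene [([205, 250], [0.539, -0.191]), ([211, 258], [0.574, -0.204]), ([209, 262], [0.577, -0.22]), ([203, 253], [0.54, -0.204]), ([208, 266], [0.583, -0.233]), ([246, 294], [0.738, -0.245]), ([217, 327], [0.725, -0.376]), ([180, 297], [0.576, -0.363]), ([164, 295], [0.53, -0.385]), ([175, 299], [0.567, -0.377]), ([171, 304], [0.567, -0.396]), ([159, 298], [0.524, -0.401]), ([175, 305], [0.579, -0.391]), ([217, 339], [0.745, -0.404]), ([254, 292], [0.755, -0.227])]
```

Dock estimate: origin about (.622,−.301), yaw about −4.8°; lip gap .131 m and lead-in start match the given sizes. Carrying the carrier to just in front of it.

>>> move_arm(
  moves=[
    {"gripper":0,"x":-3.2,"y":-0.5,"z":0,"roll":0},
    {"gripper":0,"x":-3.6,"y":-0.5,"z":0,"roll":0},
    {"gripper":0,"x":-4,"y":-0.5,"z":0,"roll":0},
    {"gripper":0,"x":-4,"y":-0.5,"z":0,"roll":0},
    {"gripper":0,"x":-4,"y":-0.5,"z":0,"roll":0},
  ],
)

```text
time_s: 63.82
eef_pos: [0.4339, 0.0319, 0.4949]
eef_rot: [0.0, 0.706, 0.708, 0.0]
wrist_force: [-0.1, 0.6, -4.8]
opening: 0.25
```

>>> move_arm(
  moves=[
    {"gripper":0,"x":-4,"y":-0.6,"z":0,"roll":0},
    {"gripper":0,"x":-4,"y":-0.6,"z":0,"roll":0},
    {"gripper":0,"x":-4,"y":-0.6,"z":0,"roll":0},
    {"gripper":0,"x":-4,"y":-0.6,"z":0,"roll":0},
    {"gripper":0,"x":-3.6,"y":-0.6,"z":0,"roll":0},
  ],
)

```text
time_s: 64.45
eef_pos: [0.4046, -0.1642, 0.4949]
eef_rot: [0.0, 0.706, 0.708, 0.0]
wrist_force: [0.7, 0.1, -4.8]
opening: 0.247
```

>>> move_arm(
  moves=[
    {"gripper":0,"x":-3,"y":-0.5,"z":0,"roll":0},
    {"gripper":0,"x":-2.2,"y":-0.4,"z":0,"roll":0},
    {"gripper":0,"x":-1.2,"y":0,"z":0,"roll":1.6},
    {"gripper":0,"x":0,"y":0,"z":0,"roll":1.6},
    {"gripper":0,"x":0,"y":0,"z":0,"roll":1.6},
  ],
)

```text
time_s: 65.08
eef_pos: [0.3964, -0.2268, 0.4946]
eef_rot: [-0.0, 0.736, 0.677, 0.0]
wrist_force: [0.2, -1.2, -5.0]
opening: 0.251
```

>>> move_arm(
  moves=[
    {"gripper":0,"x":0,"y":0,"z":2,"roll":0},
    {"gripper":0,"x":0,"y":0,"z":3,"roll":0},
    {"gripper":0,"x":0,"y":0,"z":3,"roll":0},
    {"gripper":0,"x":0,"y":0,"z":3,"roll":0},
    {"gripper":0,"x":0,"y":0,"z":1.5,"roll":0},
  ],
)

```text
time_s: 65.7
eef_pos: [0.3961, -0.2265, 0.3681]
eef_rot: [-0.001, 0.735, 0.678, 0.0]
wrist_force: [-0.4, -1.1, -5.0]
opening: 0.249
```

```bash
python3 - <<'E'
from h import *
st(); T=tool(); w=cam('wrist'); save(w,'w30.png'); print(np.degrees(np.arctan2(T[1,0],T[0,0])).round(2)); tray(w,T[2,3]-.309); brass(w,T[2,3]-.155-.101)
E
```

```text
65.7 [ 0.3961 -0.2265  0.3681] [-0.36 -1.1  -5.04] [ 0.024 -0.104  0.02 ] 0.2494
85.32
tray [([341, 54], [0.29, -0.143]), ([356, 241], [0.464, -0.128]), ([322, 275], [0.5, -0.163]), ([185, 275], [0.488, -0.305]), ([151, 240], [0.446, -0.333]), ([166, 55], [0.278, -0.29])]
brass [253.9 130.9] [242, 118, 25, 27, 512] [ 0.3419 -0.2212  0.1121]
brass [256.5 318.4] [236, 308, 41, 20, 713] [ 0.5049 -0.2325  0.1121]
```

>>> move_arm(
  moves=[
    {"gripper":0,"x":-1,"y":-0.1,"z":0,"roll":0},
    {"gripper":0,"x":-2,"y":-0.1,"z":0,"roll":0},
    {"gripper":0,"x":-1.7,"y":-0.1,"z":0,"roll":0},
    {"gripper":0,"x":-0.8,"y":0,"z":0.7,"roll":0},
    {"gripper":0,"x":0,"y":0,"z":0.8,"roll":0},
  ],
)

```text
time_s: 66.38
eef_pos: [0.3885, -0.2831, 0.3542]
eef_rot: [-0.0, 0.736, 0.677, 0.0]
wrist_force: [-1.3, 0.7, -5.3]
opening: 0.248
```

>>> move_arm(
  moves=[
    {"gripper":0,"x":0,"y":0,"z":0.6,"roll":0},
    {"gripper":0,"x":0,"y":0,"z":0.4,"roll":0},
    {"gripper":0,"x":0,"y":0,"z":0.2,"roll":0},
    {"gripper":0,"x":0,"y":0,"z":0,"roll":0},
  ],
)

```text
time_s: 66.88
eef_pos: [0.3894, -0.2823, 0.3445]
eef_rot: [0.001, 0.735, 0.678, 0.0]
wrist_force: [-2.9, 0.7, 5.2]
opening: 0.25
```

>>> move_arm(
  moves=[
    {"gripper":22,"x":0,"y":0,"z":0,"roll":0},
    {"gripper":24,"x":0,"y":0,"z":0,"roll":0},
    {"gripper":25,"x":0,"y":0,"z":0,"roll":0},
    {"gripper":27,"x":0,"y":0,"z":0,"roll":0},
    {"gripper":35,"x":0,"y":0,"z":0,"roll":0},
  ],
)

```text
time_s: 67.5
eef_pos: [0.389, -0.2822, 0.3429]
eef_rot: [0.0, 0.735, 0.678, -0.0]
wrist_force: [0.9, 0.5, 1.1]
opening: 0.347
```

>>> move_arm(
  moves=[
    {"gripper":55,"x":0,"y":0,"z":0,"roll":0},
    {"gripper":55,"x":0,"y":0,"z":0,"roll":0},
    {"gripper":55,"x":0,"y":0,"z":-3,"roll":0},
    {"gripper":55,"x":0,"y":0,"z":-5,"roll":0},
    {"gripper":55,"x":0,"y":0,"z":-5,"roll":0},
  ],
)

```text
time_s: 68.12
eef_pos: [0.3886, -0.2821, 0.4738]
eef_rot: [-0.0, 0.736, 0.677, 0.0]
wrist_force: [0.7, -1.3, 0.3]
opening: 0.547
```

>>> move_arm(
  moves=[
    {"gripper":55,"x":0,"y":0,"z":0,"roll":0},
    {"gripper":55,"x":0,"y":0,"z":0,"roll":0},
  ],
)

```text
time_s: 68.38
eef_pos: [0.3886, -0.2821, 0.4721]
eef_rot: [-0.0, 0.735, 0.678, 0.0]
wrist_force: [0.1, -0.2, -1.7]
opening: 0.553
```

```bash
python3 - <<'E'
from h import *
st(); w=cam('wrist'); save(w,'w31.png'); tray(w); brass(w,.079); orange(w)
E
```

```text
68.38 [ 0.3886 -0.2821  0.4721] [ 0.14 -0.16 -1.7 ] [0.014 0.012 0.03 ] 0.5528
tray [([98, 180], [0.403, -0.503]), ([99, 197], [0.427, -0.508]), ([62, 229], [0.472, -0.574]), ([41, 230], [0.471, -0.606]), ([17, 207], [0.433, -0.63]), ([20, 187], [0.403, -0.616]), ([33, 178], [0.392, -0.594]), ([82, 169], [0.385, -0.522])]
tray [([312, 71], [0.284, -0.199]), ([313, 180], [0.428, -0.201]), ([304, 229], [0.502, -0.216]), ([204, 229], [0.489, -0.364]), ([193, 179], [0.412, -0.37]), ([195, 72], [0.273, -0.347])]
brass [253.5 120.1] [246, 112, 16, 17, 214] [ 0.3355 -0.2777  0.079 ]
brass [253.3 199.5] [241, 180, 24, 46, 915] [ 0.4322 -0.286   0.079 ]
brass [506.1 347.1] [499, 334, 13, 26, 251] [0.6924 0.0672 0.079 ]
brass [364.4 358.2] [360, 346, 11, 26, 182] [ 0.6956 -0.1412  0.079 ]
orange 1069.5 [([263, 166], [0.3634, -0.2724]), ([265, 210], [0.4003, -0.2735]), ([243, 211], [0.3997, -0.2917]), ([243, 167], [0.3629, -0.2882])]
```

>>> move_arm(
  moves=[
    {"gripper":0,"x":0,"y":4.2,"z":-1,"roll":0},
    {"gripper":0,"x":0,"y":4.5,"z":-1,"roll":0},
    {"gripper":0,"x":0,"y":4.5,"z":-1,"roll":0},
    {"gripper":0,"x":0,"y":4.5,"z":-1,"roll":0},
    {"gripper":0,"x":0,"y":3.5,"z":-1,"roll":0},
  ],
)

```text
time_s: 69.05
eef_pos: [0.6017, -0.2996, 0.52]
eef_rot: [-0.002, 0.735, 0.678, -0.0]
wrist_force: [0.2, 0.1, -0.8]
opening: -0.004
```

>>> move_arm(
  moves=[
    {"gripper":0,"x":0,"y":0,"z":0,"roll":0},
    {"gripper":0,"x":0,"y":0,"z":0,"roll":0},
    {"gripper":0,"x":0,"y":0,"z":0,"roll":0},
  ],
)

```text
time_s: 69.42
eef_pos: [0.5992, -0.2997, 0.5219]
eef_rot: [-0.001, 0.736, 0.677, -0.0]
wrist_force: [-1.1, -0.1, 0.1]
opening: -0.005
```

```bash
python3 - <<'E'
from h import *
st(); w=cam('wrist'); save(w,'w32.png'); hsv=cv2.cvtColor(w['img'],cv2.COLOR_RGB2HSV)
y=cv2.inRange(hsv,(20,120,90),(34,255,255)); cs,_=cv2.findContours(y,0,1)
for k in cs:
    if cv2.contourArea(k)>60: print('yel',[(q.tolist(),onz(w,*q,.036).round(4)[:2].tolist()) for q in cv2.approxPolyDP(cv2.convexHull(k),3,True)[:,0]])
nb=(~((hsv[...,0]>95)&(hsv[...,0]<128)&(hsv[...,1]>140))).astype(np.uint8)*255
for v in range(90,340,7): print('%3d'%v,''.join('#' if nb[v:v+7,u:u+4].mean()>127 else '.' for u in range(120,400,4)))
E
```

```text
69.42 [ 0.5992 -0.2997  0.5219] [-1.11 -0.13  0.09] [-0.013  0.049  0.08 ] -0.0051
yel [([356, 217], [0.7162, -0.1443]), ([369, 225], [0.7319, -0.1231]), ([373, 238], [0.7557, -0.116]), ([363, 251], [0.7781, -0.1318]), ([350, 253], [0.78, -0.1534]), ([339, 246], [0.7655, -0.1717]), ([335, 231], [0.7379, -0.1781]), ([343, 220], [0.7196, -0.1651])]
yel [([183, 104], [0.5203, -0.3947]), ([192, 104], [0.5214, -0.3818]), ([202, 129], [0.5576, -0.3722]), ([195, 133], [0.5625, -0.3833])]
yel [([323, 102], [0.5344, -0.1941]), ([325, 106], [0.5402, -0.1913]), ([311, 135], [0.5798, -0.2126]), ([306, 129], [0.5705, -0.2197]), ([317, 102], [0.5337, -0.2027])]
 90 ......................................................................
 97 ......................................................................
104 ................###..............................###..................
111 ................###.............................###...................
118 .................###...........................###....................
125 ..................###.........................###................
[... 1555 characters left out ...]
.........................
279 .............######.....###################.....#######...............
286 .........#################################################............
293 ......#######################################################.........
300 ...##############################################################.....
307 ####################################################################..
314 #################################.####################################
321 ###########.####################...####################..#############
328 ########....#####################..#####################..############
335 #######..#############################################################
```

```bash
python3 - <<'E'
from h import *
im=cv2.imread('pics/w32.png')[:,:,::-1]; w=cam('wrist'); w['img']=im
hsv=cv2.cvtColor(np.ascontiguousarray(im),cv2.COLOR_RGB2HSV)
nb=~((hsv[...,0]>95)&(hsv[...,0]<128)&(hsv[...,1]>140))
L=[];Rr=[];C=[]
for v in range(140,222,4):
    l=np.where(nb[v,180:254])[0].max()+180.5; r=np.where(nb[v,256:330])[0].min()+255.5
    a=onz(w,l,v,.036)[:2]; b=onz(w,r,v,.036)[:2]; L.append(a);Rr.append(b)
L=np.array(L);Rr=np.array(Rr)
for n,A in (('L',L),('R',Rr)):
    p=np.polyfit(A[:,0],A[:,1],1); print(n,'slope deg',np.degrees(np.arctan(p[0])).round(2),'y at .55,.62,.70',np.polyval(p,[.55,.62,.70]).round(4),'res',np.std(A[:,1]-np.polyval(p,A[:,0])).round(4))
for u in (224,232,240,262,270,280,288): 
    col=np.where(nb[200:240,u])[0]; v=col.min()+199.5; print(u,v,onz(w,u,v,.036).round(4)[:2])
E
```

```text
L slope deg -4.45 y at .55,.62,.70 [-0.3598 -0.3653 -0.3715] res 0.0004
R slope deg -4.56 y at .55,.62,.70 [-0.2297 -0.2353 -0.2416] res 0.0005
224 226.5 [ 0.7152 -0.3578]
232 226.5 [ 0.7163 -0.3448]
240 226.5 [ 0.7174 -0.3319]
262 226.5 [ 0.7204 -0.2963]
270 226.5 [ 0.7215 -0.2833]
280 226.5 [ 0.7229 -0.2672]
288 226.5 [ 0.724  -0.2542]
```

Dock yaw is −4.5°. Its centre line passes y=−.3003 at x=.62 and y=−.282 at the carrier, whose centre is (.387,−.2815) at yaw −4.4°, so the two are already aligned. Regripping.

>>> move_arm(
  moves=[
    {"gripper":55,"x":0,"y":-4.5,"z":0,"roll":0},
    {"gripper":55,"x":0,"y":-5,"z":0,"roll":0},
    {"gripper":55,"x":0,"y":-5,"z":1,"roll":0},
    {"gripper":55,"x":0,"y":-4.7,"z":3,"roll":0},
    {"gripper":55,"x":0,"y":-2.0,"z":4,"roll":0},
  ],
)

```text
time_s: 70.15
eef_pos: [0.3866, -0.2819, 0.4433]
eef_rot: [0.002, 0.736, 0.677, -0.0]
wrist_force: [0.5, -0.3, -0.5]
opening: 0.547
```

>>> move_arm(
  moves=[
    {"gripper":55,"x":0,"y":0,"z":0,"roll":-0.2},
    {"gripper":55,"x":0,"y":0,"z":0,"roll":0},
    {"gripper":55,"x":0,"y":0,"z":0,"roll":0},
  ],
)

```text
time_s: 70.53
eef_pos: [0.3898, -0.2828, 0.4447]
eef_rot: [0.002, 0.734, 0.679, -0.0]
wrist_force: [-0.9, -0.3, 0.2]
opening: 0.549
```

```bash
python3 - <<'E'
from h import *
st(); T=tool(); w=cam('wrist'); save(w,'w33.png'); orange(w); tray(w); print(np.degrees(np.arctan2(T[1,0],T[0,0])).round(2))
E
```

```text
70.53 [ 0.3898 -0.2828  0.4447] [-0.87 -0.26  0.16] [ 0.058 -0.036 -0.001] 0.5493
orange 1387.5 [([265, 170], [0.3622, -0.2731]), ([268, 221], [0.4006, -0.2735]), ([242, 221], [0.3991, -0.2926]), ([244, 170], [0.361, -0.2877])]
tray [([92, 188], [0.41, -0.501]), ([90, 201], [0.428, -0.508]), ([45, 237], [0.475, -0.584]), ([17, 232], [0.465, -0.621]), ([1, 213], [0.435, -0.634]), ([1, 195], [0.41, -0.625]), ([17, 181], [0.393, -0.598]), ([74, 171], [0.385, -0.519])]
tray [([317, 66], [0.283, -0.2]), ([330, 274], [0.566, -0.186]), ([323, 282], [0.578, -0.197]), ([185, 282], [0.563, -0.399]), ([178, 272], [0.545, -0.406]), ([192, 67], [0.273, -0.348])]
85.53
```

>>> move_arm(
  moves=[
    {"gripper":55,"x":0,"y":-0.4,"z":4,"roll":0},
    {"gripper":55,"x":0,"y":0,"z":4,"roll":0},
    {"gripper":55,"x":0,"y":0,"z":2,"roll":0},
    {"gripper":55,"x":0,"y":0,"z":0.6,"roll":0},
    {"gripper":30,"x":0,"y":0,"z":0,"roll":0},
  ],
)

```text
time_s: 71.2
eef_pos: [0.3853, -0.2822, 0.3373]
eef_rot: [0.0, 0.734, 0.679, -0.0]
wrist_force: [1.3, 0.4, 0.2]
opening: 0.35
```

>>> move_arm(
  moves=[
    {"gripper":25,"x":0,"y":0,"z":0,"roll":0},
    {"gripper":0,"x":0,"y":0,"z":0,"roll":0},
    {"gripper":0,"x":0,"y":0,"z":0,"roll":0},
    {"gripper":0,"x":0,"y":0,"z":0,"roll":0},
  ],
)

```text
time_s: 71.7
eef_pos: [0.3852, -0.2824, 0.338]
eef_rot: [0.001, 0.734, 0.679, 0.0]
wrist_force: [2.1, -0.1, 5.9]
opening: 0.251
```

>>> move_arm(
  moves=[
    {"gripper":0,"x":0,"y":0.5,"z":0,"roll":0},
    {"gripper":0,"x":0,"y":1,"z":0,"roll":0},
    {"gripper":0,"x":0,"y":1,"z":0,"roll":0},
    {"gripper":0,"x":0,"y":1,"z":0,"roll":0},
    {"gripper":0,"x":0,"y":1,"z":0,"roll":0},
  ],
)

```text
time_s: 72.32
eef_pos: [0.4297, -0.2859, 0.338]
eef_rot: [0.0, 0.734, 0.679, -0.001]
wrist_force: [-5.9, -0.4, 7.4]
opening: 0.25
```

>>> move_arm(
  moves=[
    {"gripper":0,"x":0,"y":1,"z":0,"roll":0},
    {"gripper":0,"x":0,"y":1,"z":0,"roll":0},
    {"gripper":0,"x":0,"y":1,"z":0,"roll":0},
    {"gripper":0,"x":0,"y":1,"z":0,"roll":0},
    {"gripper":0,"x":0,"y":1,"z":0,"roll":0},
  ],
)

```text
time_s: 72.95
eef_pos: [0.4795, -0.2899, 0.338]
eef_rot: [0.0, 0.734, 0.679, -0.001]
wrist_force: [-3.2, -0.3, 5.5]
opening: 0.25
```

>>> move_arm(
  moves=[
    {"gripper":0,"x":0,"y":1,"z":0,"roll":0},
    {"gripper":0,"x":0,"y":1,"z":0,"roll":0},
    {"gripper":0,"x":0,"y":1,"z":0,"roll":0},
    {"gripper":0,"x":0,"y":1,"z":0,"roll":0},
  ],
)

```text
time_s: 73.45
eef_pos: [0.5194, -0.293, 0.338]
eef_rot: [0.0, 0.734, 0.679, -0.001]
wrist_force: [-4.5, 0.8, 7.1]
opening: 0.25
```

```bash
python3 - <<'E'
from h import *
F=[]
for i in range(4): w=cam('wrist');o=ctrl.get_obs();F.append(np.r_[o['wrist_force'],o['torque']])
print(np.mean(F,0).round(2)); st(); brass(w,.079)
E
```

```text
[ 1.96 -0.7   5.24  0.03 -0.23  0.01]
73.65 [ 0.52   -0.2929  0.338 ] [ 3.35 -1.22  5.32] [ 0.048 -0.314  0.009] 0.2505
brass [254.3 135.7] [242, 123, 26, 26, 519] [ 0.4707 -0.2888  0.079 ]
brass [350.6 202.1] [339, 182, 27, 44, 665] [ 0.5285 -0.217   0.079 ]
brass [256.9 325.3] [237, 317, 40, 16, 559] [ 0.6404 -0.2999  0.079 ]
```

>>> move_arm(
  moves=[
    {"gripper":0,"x":0,"y":1,"z":0,"roll":0},
    {"gripper":0,"x":0,"y":1,"z":0,"roll":0},
    {"gripper":0,"x":0,"y":1,"z":0,"roll":0},
    {"gripper":0,"x":0,"y":1,"z":0,"roll":0},
    {"gripper":0,"x":0,"y":1,"z":0,"roll":0},
  ],
)

```text
time_s: 74.28
eef_pos: [0.5691, -0.2969, 0.338]
eef_rot: [0.0, 0.734, 0.679, -0.001]
wrist_force: [-5.3, 0.1, 7.9]
opening: 0.248
```

>>> move_arm(
  moves=[
    {"gripper":0,"x":0,"y":1,"z":0,"roll":0},
    {"gripper":0,"x":0,"y":0.8,"z":0,"roll":0},
    {"gripper":0,"x":0,"y":0.5,"z":0,"roll":0},
    {"gripper":0,"x":0,"y":0.4,"z":0,"roll":0},
  ],
)

```text
time_s: 74.78
eef_pos: [0.596, -0.299, 0.3381]
eef_rot: [0.0, 0.734, 0.679, -0.001]
wrist_force: [-4.3, 0.2, 4.0]
opening: 0.252
```

>>> move_arm(
  moves=[
    {"gripper":0,"x":0,"y":0.3,"z":0,"roll":0},
    {"gripper":0,"x":0,"y":0.3,"z":0,"roll":0},
    {"gripper":0,"x":0,"y":0.3,"z":0,"roll":0},
  ],
)

```text
time_s: 75.15
eef_pos: [0.6048, -0.2997, 0.338]
eef_rot: [0.0, 0.734, 0.679, -0.001]
wrist_force: [-6.3, 1.4, 10.8]
opening: 0.25
```

>>> move_arm(
  moves=[
    {"gripper":0,"x":0,"y":0.3,"z":0,"roll":0},
    {"gripper":0,"x":0,"y":0.2,"z":0,"roll":0},
    {"gripper":0,"x":0,"y":0.2,"z":0,"roll":0},
  ],
)

```text
time_s: 75.53
eef_pos: [0.6118, -0.3002, 0.338]
eef_rot: [0.0, 0.734, 0.679, -0.001]
wrist_force: [-5.1, 0.3, 12.8]
opening: 0.253
```

>>> move_arm(
  moves=[
    {"gripper":0,"x":0,"y":0.2,"z":0,"roll":0},
    {"gripper":0,"x":0,"y":0.2,"z":0,"roll":0},
  ],
)

```text
time_s: 75.78
eef_pos: [0.6157, -0.3006, 0.338]
eef_rot: [0.0, 0.734, 0.679, -0.001]
wrist_force: [-2.3, -0.2, 4.1]
opening: 0.25
```

>>> move_arm(
  moves=[
    {"gripper":0,"x":0,"y":0.2,"z":0,"roll":0},
    {"gripper":0,"x":0,"y":0.2,"z":0,"roll":0},
  ],
)

```text
time_s: 76.03
eef_pos: [0.6197, -0.3009, 0.338]
eef_rot: [0.0, 0.734, 0.679, -0.001]
wrist_force: [-3.5, 0.9, 6.3]
opening: 0.248
```

>>> move_arm(
  moves=[
    {"gripper":0,"x":0,"y":0.2,"z":0,"roll":0},
    {"gripper":0,"x":0,"y":0.1,"z":0,"roll":0},
  ],
)

```text
time_s: 76.28
eef_pos: [0.6227, -0.3011, 0.338]
eef_rot: [0.0, 0.734, 0.679, -0.001]
wrist_force: [-6.2, 0.5, 9.3]
opening: 0.25
```

>>> move_arm(
  moves=[
    {"gripper":0,"x":0,"y":0.15,"z":0,"roll":0},
    {"gripper":0,"x":0,"y":0.1,"z":0,"roll":0},
  ],
)

```text
time_s: 76.53
eef_pos: [0.6244, -0.3014, 0.3384]
eef_rot: [-0.001, 0.734, 0.679, -0.002]
wrist_force: [-12.0, 2.0, 14.7]
opening: 0.253
```

>>> move_arm(
  moves=[
    {"gripper":0,"x":0,"y":0.15,"z":0,"roll":0},
    {"gripper":0,"x":0,"y":0.1,"z":0,"roll":0},
  ],
)

```text
time_s: 76.78
eef_pos: [0.6261, -0.3016, 0.3391]
eef_rot: [-0.002, 0.734, 0.679, -0.003]
wrist_force: [-18.6, 3.1, 20.6]
opening: 0.255
```

The stop is reached: resistance rises from TCP x≈.6235, matching the dock origin of .624. Releasing and checking.

>>> move_arm(
  moves=[
    {"gripper":20,"x":0,"y":-0.05,"z":0,"roll":0},
    {"gripper":24,"x":0,"y":0,"z":0,"roll":0},
    {"gripper":26,"x":0,"y":0,"z":0,"roll":0},
    {"gripper":30,"x":0,"y":0,"z":0,"roll":0},
    {"gripper":55,"x":0,"y":0,"z":0,"roll":0},
  ],
)

```text
time_s: 77.4
eef_pos: [0.6275, -0.3008, 0.3359]
eef_rot: [-0.001, 0.734, 0.679, -0.0]
wrist_force: [-0.3, -0.4, 0.6]
opening: 0.5
```

>>> move_arm(
  moves=[
    {"gripper":55,"x":0,"y":0,"z":0,"roll":0},
    {"gripper":55,"x":0,"y":0,"z":0,"roll":0},
    {"gripper":55,"x":0,"y":0,"z":-3,"roll":0},
    {"gripper":55,"x":0,"y":0,"z":-5,"roll":0},
    {"gripper":55,"x":0,"y":0,"z":-5,"roll":0},
  ],
)

```text
time_s: 78.03
eef_pos: [0.6274, -0.3009, 0.4677]
eef_rot: [-0.0, 0.734, 0.679, -0.0]
wrist_force: [0.7, -1.2, 0.5]
opening: 0.55
```

>>> move_arm(
  moves=[
    {"gripper":55,"x":0,"y":0,"z":-4,"roll":0},
    {"gripper":55,"x":0,"y":0,"z":0,"roll":0},
    {"gripper":55,"x":0,"y":0,"z":0,"roll":0},
  ],
)

```text
time_s: 78.4
eef_pos: [0.6274, -0.3009, 0.5058]
eef_rot: [-0.001, 0.734, 0.679, -0.0]
wrist_force: [0.1, -0.2, -0.6]
opening: 0.55
```

```bash
python3 - <<'E'
from h import *
st(); w=cam('wrist'); save(w,'w34.png'); brass(w,.079); orange(w); hsv=cv2.cvtColor(w['img'],cv2.COLOR_RGB2HSV)
g=cv2.inRange(hsv,(0,0,150),(180,45,255)); cs,_=cv2.findContours(g,0,1)
for k in cs:
    if cv2.contourArea(k)>500: print('white',[(q.tolist(),onz(w,*q,.026).round(3)[:2].tolist()) for q in cv2.approxPolyDP(cv2.convexHull(k),4,True)[:,0]])
T=tool(); o=np.array([.6242,-.3006,0]); a=np.radians(-4.5); Rz=np.array([[np.cos(a),-np.sin(a)],[np.sin(a),np.cos(a)]])
print('expected -x corners', [(o[:2]+Rz@np.array(p)).round(3).tolist() for p in ((-.11,.075),(-.11,-.075))], 'block far edge',(o[:2]+Rz@np.array([.015,0])).round(4))
s=cam('scene'); save(s,'c34.png'); d=cam('side'); brass(d,.079,14)
E
```

```text
78.4 [ 0.6274 -0.3009  0.5058] [ 0.12 -0.24 -0.64] [-0.019 -0.03  -0.021] 0.5504
brass [319.1  96.8] [311, 81, 19, 36, 300] [ 0.5546 -0.2134  0.079 ]
brass [188.4  97.6] [181, 82, 16, 35, 88] [ 0.5426 -0.3753  0.079 ]
brass [253.2 117.7] [246, 110, 15, 16, 176] [ 0.5733 -0.2969  0.079 ]
brass [252.9 183.1] [243, 169, 21, 30, 600] [ 0.6587 -0.3043  0.079 ]
brass [255.2 208.5] [249, 202, 13, 14, 142] [ 0.6952 -0.304   0.079 ]
brass [358.5 225.1] [338, 208, 41, 36, 734] [ 0.7317 -0.1609  0.079 ]
orange 614.0 [([261, 158], [0.6018, -0.2921]), ([264, 195], [0.6366, -0.2918]), ([243, 196], [0.636, -0.3113]), ([244, 159], [0.6015, -0.3073])]
white [([305, 169], [0.657, -0.225]), ([296, 210], [0.722, -0.242]), ([261, 214], [0.724, -0.297]), ([266, 174], [0.66, -0.285])]
white [([240, 169], [0.649, -0.323]), ([250, 214], [0.723, -0.314]), ([213, 212], [0.715, -0.372]), ([199, 170], [0.646, -0.385])]
white [([307, 73], [0.522, -0.219]), ([296, 166], [0.652, -0.239]), ([212, 164], [0.638, -0.364]), ([200, 73], [0.511, -0.366])]
expected -x corners [[0.52, -0.217], [0.509, -0.367]] block far edge [ 0.6392 -0.3018]
brass [117.1  85. ] [0, 0, 322, 251, 43011] [ 1.6941 -0.1586  0.079 ]
brass [294.1 141.4] [292, 135, 5, 13, 49] [ 0.7003 -0.3992  0.079 ]
brass [281.4 155.2] [280, 151, 4, 9, 32] [ 0.6864 -0.2898  0.079 ]
brass [246.2 176.4] [240, 171, 14, 12, 115] [ 0.7162 -0.0907  0.079 ]
brass [291.6 189.5] [289, 183, 7, 13, 41] [ 0.524  -0.1544  0.079 ]
brass [199.8 215.2] [193, 209, 15, 13, 158] [0.7107 0.1854 0.079 ]
```

The carrier reads at about (.624±.003, −.301), as expected for home, and both knobs are upright at x≈.573 and .695. To be certain it is fully home, I'll push the rear wall low with closed fingertips.

>>> move_arm(
  moves=[
    {"gripper":0,"x":0,"y":-4.5,"z":0,"roll":0},
    {"gripper":0,"x":0,"y":-5,"z":0,"roll":0},
    {"gripper":0,"x":0,"y":-4.8,"z":2,"roll":0},
    {"gripper":0,"x":0,"y":0,"z":6,"roll":0},
    {"gripper":0,"x":0,"y":0,"z":6,"roll":0},
  ],
)

```text
time_s: 79.18
eef_pos: [0.4841, -0.2897, 0.3653]
eef_rot: [0.001, 0.735, 0.678, 0.0]
wrist_force: [1.2, -1.2, -0.5]
opening: -0.0
```

>>> move_arm(
  moves=[
    {"gripper":0,"x":0,"y":0,"z":6,"roll":0},
    {"gripper":0,"x":0,"y":0,"z":6,"roll":0},
    {"gripper":0,"x":0,"y":0,"z":4,"roll":0},
    {"gripper":0,"x":0,"y":0,"z":1.4,"roll":0},
    {"gripper":0,"x":0,"y":0,"z":0,"roll":0},
  ],
)

```text
time_s: 79.8
eef_pos: [0.4848, -0.2897, 0.192]
eef_rot: [-0.001, 0.734, 0.679, -0.0]
wrist_force: [-0.1, -0.5, 0.3]
opening: 0.004
```

>>> move_arm(
  moves=[
    {"gripper":0,"x":0,"y":0.5,"z":0,"roll":0},
    {"gripper":0,"x":0,"y":0.5,"z":0,"roll":0},
    {"gripper":0,"x":0,"y":0.3,"z":0,"roll":0},
    {"gripper":0,"x":0,"y":0.2,"z":0,"roll":0},
  ],
)

```text
time_s: 80.3
eef_pos: [0.5003, -0.2911, 0.1932]
eef_rot: [0.0, 0.734, 0.679, 0.0]
wrist_force: [0.4, -0.5, -0.7]
opening: -0.001
```

>>> move_arm(
  moves=[
    {"gripper":0,"x":0,"y":0.2,"z":0,"roll":0},
    {"gripper":0,"x":0,"y":0.2,"z":0,"roll":0},
  ],
)

```text
time_s: 80.55
eef_pos: [0.504, -0.2913, 0.1926]
eef_rot: [-0.0, 0.734, 0.679, -0.0]
wrist_force: [-1.2, 1.1, 0.4]
opening: 0.001
```

>>> move_arm(
  moves=[
    {"gripper":0,"x":0,"y":0.1,"z":0,"roll":0},
    {"gripper":0,"x":0,"y":0.1,"z":0,"roll":0},
  ],
)

```text
time_s: 80.8
eef_pos: [0.5052, -0.2914, 0.1925]
eef_rot: [-0.001, 0.734, 0.679, -0.001]
wrist_force: [-7.7, 0.2, 4.6]
opening: -0.001
```

>>> move_arm(
  moves=[
    {"gripper":0,"x":0,"y":0.1,"z":0,"roll":0},
    {"gripper":0,"x":0,"y":0.1,"z":0,"roll":0},
  ],
)

```text
time_s: 81.05
eef_pos: [0.506, -0.2916, 0.1924]
eef_rot: [-0.003, 0.734, 0.679, -0.002]
wrist_force: [-15.5, 0.4, 11.5]
opening: 0.002
```

>>> move_arm(
  moves=[
    {"gripper":0,"x":0,"y":0.1,"z":0,"roll":0},
    {"gripper":0,"x":0,"y":0,"z":0,"roll":0},
  ],
)

```text
time_s: 81.3
eef_pos: [0.5064, -0.2917, 0.1924]
eef_rot: [-0.004, 0.734, 0.679, -0.002]
wrist_force: [-18.5, 0.3, 12.8]
opening: -0.002
```

Firm resistance: 18.5 N with no slide, so the carrier is against the end stop. Backing away, final check, hand in.

>>> move_arm(
  moves=[
    {"gripper":0,"x":0,"y":-1,"z":0,"roll":0},
    {"gripper":0,"x":0,"y":-2,"z":-2,"roll":0},
    {"gripper":0,"x":0,"y":-1,"z":-6,"roll":0},
    {"gripper":0,"x":0,"y":0,"z":-6,"roll":0},
    {"gripper":0,"x":0,"y":0,"z":-6,"roll":0},
  ],
)

```text
time_s: 81.92
eef_pos: [0.4687, -0.2883, 0.3946]
eef_rot: [0.0, 0.734, 0.679, 0.0]
wrist_force: [0.3, -0.9, -0.6]
opening: -0.001
```

>>> move_arm(
  moves=[
    {"gripper":0,"x":0,"y":3,"z":-6,"roll":0},
    {"gripper":0,"x":0,"y":4,"z":-4,"roll":0},
    {"gripper":0,"x":0,"y":3,"z":0,"roll":0},
    {"gripper":0,"x":0,"y":0,"z":0,"roll":0},
    {"gripper":0,"x":0,"y":0,"z":0,"roll":0},
  ],
)

```text
time_s: 82.55
eef_pos: [0.5662, -0.2961, 0.4875]
eef_rot: [-0.001, 0.734, 0.679, -0.0]
wrist_force: [0.3, 0.4, -0.7]
opening: 0.003
```

```bash
python3 - <<'E'
from h import *
st(); w=cam('wrist'); save(w,'w35.png'); brass(w,.079); orange(w); hsv=cv2.cvtColor(w['img'],cv2.COLOR_RGB2HSV)
g=cv2.inRange(hsv,(0,0,150),(180,45,255)); cs,_=cv2.findContours(g,0,1)
for k in cs:
    if cv2.contourArea(k)>500: print('white',[(q.tolist(),onz(w,*q,.026).round(3)[:2].tolist()) for q in cv2.approxPolyDP(cv2.convexHull(k),4,True)[:,0]])
pointer()
print(ctrl.hand_in())
E
```

```text
82.55 [ 0.5662 -0.2961  0.4875] [ 0.31  0.45 -0.7 ] [-0.013  0.051 -0.024] 0.0035
brass [318.5 142.9] [310, 126, 19, 37, 336] [ 0.5474 -0.2137  0.079 ]
brass [253.  168.3] [246, 161, 15, 16, 181] [ 0.5729 -0.297   0.079 ]
brass [358.1 264.5] [338, 248, 40, 35, 714] [ 0.7217 -0.1612  0.079 ]
orange 275.5 [([262, 219], [0.5915, -0.2904]), ([263, 233], [0.6051, -0.2904]), ([242, 233], [0.6036, -0.3092]), ([244, 219], [0.5902, -0.3063])]
white [([240, 242], [0.7, -0.328]), ([215, 252], [0.714, -0.369]), ([199, 229], [0.673, -0.389]), ([241, 228], [0.676, -0.324])]
white [([306, 119], [0.521, -0.22]), ([297, 224], [0.677, -0.238]), ([211, 223], [0.664, -0.369]), ([199, 120], [0.511, -0.367])]
side red [([187.82, 145.66], [182, 141, 12, 10, 50]), ([223.92, 183.67], [219, 180, 11, 9, 49]), ([149.32, 190.5], [143, 187, 11, 9, 22]), ([234.23, 188.57], [231, 186, 7, 6, 35])]
scene red [([278.93, 233.54], [275, 230, 9, 8, 61]), ([294.42, 242.99], [289, 237, 12, 13, 91])]
the job is handed in; nothing more can be done
None
```

I did every step in the order asked and handed the job in at about 83 s, but the first weight placement went badly and had to be recovered.

**What I did:**
- **Weights:** I found two of them, and both stood upright in the tray.
- **Weighing:** I hung the carrier on both prongs and let it down in small steps. I waited about 4 s after letting go, with the pointer steady.
- **Record button:** I pressed it to its hard stop at about 16 N.
- **Dock:** I took the carrier off, set it in front of the dock, and slid it in until it met the end stop.

**What went wrong:** The first weight caught the tray wall on the way down. The wrist force read 110 N, against the 120 N limit, and may have been higher between readings. The carrier was then dragged and left tipped against the other weight, with the first weight lying over its wall. I took that weight out, got it upright again, levelled the carrier and placed both weights afresh. While the carrier hung, one weight also slid about 17 mm inward but stayed upright.

**Last checks:**
- **Carrier position:** It is at about (0.625, −0.301) m, against a measured dock origin of (0.624, −0.301) m, with yaw agreeing. It did not move under an 18 N push on its rear wall, and the pointer is back at zero. Different features put the carrier's x between 0.621 and 0.626 m, so the 2 mm tolerance rests mainly on that push.
- **Weights:** Before that final push, both knobs were seen in the tray and read as upright. In the very last picture only the rear one was visible, because the gripper hid the other.
- **Other objects:** I did not measure all of them again at the end. The ones I kept seeing (disc, tape, plaster) had not moved noticeably.

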